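# Brush out the used mugs and hang them on the mug tree

### The arm

A 6-joint arm with a two-finger parallel gripper is mounted at the origin on a cart in front of the work surface, level with it; the furniture and walls round the work are solid. World frame = base frame: x ahead of the robot, y to its left, z up, the work surface at z = 0. Lengths are in m, angles in rad, forces in N, time in s.
With the tool pointing down it reaches from about 0.25 to 0.8 m from the base axis. Payload 3.9 kg.
Tool frame: the origin (TCP) lies between the finger pads; the fingertips stand 25 mm ahead of it and the grasp point (between the pads) lies 6 mm ahead of it; z points along the fingers, y is the direction in which the jaws open and shut (so a half turn about z gives the same grasp; the last joint's range is limited). The gripper opens to 85 mm and grips with 20 to 120 N. Pads are 22 mm wide; open, the fingers measure 114 mm over their backs; the gripper's body (76 mm by 85 mm) begins 54 mm behind the grasp point. The pads swing forward as they close: fully open they stand 13 mm farther back than shut.
Start: joints at [1.195, 0.26, -0.138, 1.173, 0, 1.571], TCP at [0.193, 0.488, 0.256] pointing down, gripper open.
Joint ranges: [-2.78, 2.78], [-0.83, 1.72], [-1.28, 1.37], [-1.9, 2.12], [-1.57, 1.48], [-3.14, 3.14]. Speed limits (rad/s): [2.57, 2.57, 3.14, 3.14, 3.14, 3.14].

### API

Orientations are given as a unit quaternion [x, y, z, w].
In Python, from workcell import get_obs, capture, hand_in, recognise, trace, place_of gives the robot as it stands. The module is installed in compiled form; this text tells all that it offers.
- The arm moves only by the tool arm_command, never from a script. Its arguments are lists of equal length, an entry for each row: "delta_rot": the turn, a rotation vector about the tool's x, y, z in rad, a list of three; "slide": the shift along the tool's x, y, z in m, a list of three; "hand": the closure in counts, from 0 (fully open) to 255 (shut). In form: {"delta_rot": [[ax, ay, az], ...], "slide": [[x, y, z], ...], "hand": [hand, ...]}. A call has 1 to 10 rows; each row is the pose to reach, as a shift and turn from the pose commanded when the call began, along the tool's axes at that moment; what a row does not reach only later rows make up. A row lasts 1/8 s, in which the tool goes at most 62.5 mm and 10.7 degrees, less where a joint would pass 70% of its speed; a pose out of reach is approached as far as the arm can. A call with a gripper value outside its range is refused whole. The fingers move at their own pace and stop on an object; "newtons" is the grip in N (left out, the last holds). Time passes only in rows, so rows that repeat a pose let the fingers close. It gives the time, the measured TCP pose, the force and the opening at its end, in the units of the state.
- get_obs(): the state, without advancing time (a new reading comes with each control period).
- capture(name): name is "side" or "top"; returns a dict with "frame" (384x512x3 uint8, red, green, blue), "K" (3x3 intrinsics, pixels), "k1" (the pictures are not rectified: a ray, as slopes to the right and down, at radius r is drawn at 1 + k1 r^2 times it, then the intrinsics apply), "view" (4x4, takes a point from world to camera coordinates). Camera axes: x right, y down, z forward; pixel columns grow to the right and rows downward; lengths in m; the calibration is good to about 2 mm. A picture is of the moment at which its call begins. There is no depth.
- hand_in(): hands the job in, once; it reports no verdict.
Trained networks look in a picture, given as the dict that the camera call returned (one of the last four; its "shot" number tells which), for a name from the list of things; names that differ only in an ending like _2 or _b are one class to them, and where a whole thing is asked for, a point or a joint stands for the part that bears it (a point fixed in the world has none). Each returns a list of dicts, best first, with "score" (0 to 1); they miss things now and then, are a little off and sometimes report something else, mostly with a low value. They report only what shows in the picture. A call takes as long as a camera call. They do not tell look-alikes from the thing itself.
- recognise(query, picture): "at" ([x, y, z] in m, in world coordinates, good to about 4 mm: the middle of the surface that is visible of it).
- trace(query, picture): "pixels" (384x512 bool, what is visible of it).
- place_of(query, picture): "at" ([x, y, z] in m, in world coordinates, good to about 4 mm: a listed point, or the origin of a listed thing).
The state is a dict: "t": time; "q": joint angles; "dq": joint speeds; "effort": joint torques, N m; "tcp_pos": TCP position; "eef_rot": TCP orientation; "force": force on the tool from outside, world axes, zero at the start; "ft_torque": the same for the moment, N m; "gripper_width": opening from 0.0 (shut) to 1.0 (fully open).
Only numpy, scipy, OpenCV 4.12 (cv2) and the standard library are available. Lean on these libraries where they do the work, as an engineer would, in place of code of your own. Each camera call takes 0.05 s, during which the arm holds its last target.

### The job

Finish the washing-up (three or four mugs stand on the worktop; one colour may be missing): with the bottle brush, brush out each used mug as it stands, down to the bottom, up to the rim and down to the bottom again - the white tea mug first, then the blue coffee mug and the yellow cocoa mug last, so that its milk does not get into the others; the green mug is already clean. Put the brush back upright in its holder and hang every mug, the green one too, by its handle on an arm of the mug tree. Leave the other things on the worktop where they are.

Things in the scene. Friction and masses are not known exactly. Their poses are not given: they have to be found in the camera images.
- white_mug: white mug (tea), loose, 0.17 kg, may be absent. Straight, 80 tall, outside diameter 60 at the rim, 57 near the foot; inside 54, inner floor 4 above the foot. One loop handle on its side. Origin: centre of the underside; z up to the mouth; x out along the handle; y looks through the handle. At the start upright, handle pointing away from the robot within 0.5 rad.
- white_mug_eye (a point): centre of the opening of the white mug's handle, 43 along the mug's x and 41 above its foot. The handle is a D-shaped bar 9 thick, reaching 64.5 from the mug's axis; its opening is 25 wide (30 to 55.5 from the axis) and 41 tall (20.5 to 61.5 above the foot)
- blue_mug: dark blue mug (coffee), loose, 0.17 kg, may be absent. Straight, 80 tall, outside diameter 60 at the rim, 57 near the foot; inside 54, inner floor 4 above the foot. One loop handle on its side. Origin: centre of the underside; z up to the mouth; x out along the handle; y looks through the handle. At the start upright, handle pointing away from the robot within 0.5 rad.
- blue_mug_eye (a point): centre of the opening of the dark blue mug's handle, 43 along the mug's x and 41 above its foot. The handle is a D-shaped bar 9 thick, reaching 64.5 from the mug's axis; its opening is 25 wide (30 to 55.5 from the axis) and 41 tall (20.5 to 61.5 above the foot)
- yellow_mug: mustard yellow mug (milky cocoa), loose, 0.17 kg, may be absent. Straight, 80 tall, outside diameter 60 at the rim, 57 near the foot; inside 54, inner floor 4 above the foot. One loop handle on its side. Origin: centre of the underside; z up to the mouth; x out along the handle; y looks through the handle. At the start upright, handle pointing away from the robot within 0.5 rad.
- yellow_mug_eye (a point): centre of the opening of the mustard yellow mug's handle, 43 along the mug's x and 41 above its foot. The handle is a D-shaped bar 9 thick, reaching 64.5 from the mug's axis; its opening is 25 wide (30 to 55.5 from the axis) and 41 tall (20.5 to 61.5 above the foot)
- green_mug: sage green mug (already clean), loose, 0.17 kg, may be absent. Straight, 80 tall, outside diameter 60 at the rim, 57 near the foot; inside 54, inner floor 4 above the foot. One loop handle on its side. Origin: centre of the underside; z up to the mouth; x out along the handle; y looks through the handle. At the start upright, handle pointing away from the robot within 0.5 rad.
- green_mug_eye (a point): centre of the opening of the sage green mug's handle, 43 along the mug's x and 41 above its foot. The handle is a D-shaped bar 9 thick, reaching 64.5 from the mug's axis; its opening is 25 wide (30 to 55.5 from the axis) and 41 tall (20.5 to 61.5 above the foot)
- brush: bottle brush, loose, 60 g, 188 long, head down in its holder, leaning up to 6 degrees. Bristle head 0 to 80, diameter 39 (stiff core 35, tapered at both ends), steel stem diameter 8 to 98, dark handle diameter 18 to 19 from 106 to 165, knob diameter 25 from 173 to 188. Origin: tip of the head; z runs up to the knob
- brush_holder: white pot with a steel band in which the brush stands, fixed, on the sink's draining board: 76 tall, narrow bore of diameter 43, flaring to about 50 at the rim, inner floor 5 above its underside. Origin: centre of the underside; z up
- mug_tree: the pale wooden mug tree, fixed: round base diameter 160 and 18 thick, post diameter 21, knob on top at 295. Four arms lie in one upright plane, two to the left (+y of the tree) and two to the right (-y), the lower pair 120 under the upper pair. Origin: centre of the base's underside; z up.
- low_left_arm: the lower arm on the left side of the tree: a round wooden rod, diameter 10, rising outward at 35 degrees above level. Origin: on the post's axis, 90 above the tree's underside; x runs out along the arm, whose rounded tip lies at x = 115; z is its upper side.
- low_right_arm: the lower arm on the right side of the tree: a round wooden rod, diameter 10, rising outward at 35 degrees above level. Origin: on the post's axis, 90 above the tree's underside; x runs out along the arm, whose rounded tip lies at x = 115; z is its upper side.
- top_left_arm: the upper arm on the left side of the tree: a round wooden rod, diameter 10, rising outward at 35 degrees above level. Origin: on the post's axis, 210 above the tree's underside; x runs out along the arm, whose rounded tip lies at x = 115; z is its upper side.
- top_right_arm: the upper arm on the right side of the tree: a round wooden rod, diameter 10, rising outward at 35 degrees above level. Origin: on the post's axis, 210 above the tree's underside; x runs out along the arm, whose rounded tip lies at x = 115; z is its upper side.
- tumbler: clear glass tumbler, 81 wide and 93 tall, loose, a bystander on the draining board; origin: centre of its underside
- lemon: lemon, 78 x 55 x 56, loose, a bystander behind the work; origin: centre of its underside
- teaspoon: steel teaspoon, 130 x 26 x 11, loose, a bystander near the front edge of the worktop; origin: centre of its underside
- salt_shaker: glass salt shaker, 44 wide, 90 tall, loose, a bystander behind the tree; origin: centre of its underside
Things that resemble listed ones, but are neither listed nor needed, are in the scene too. What is shaped like the blue_mug but red is not meant.

How it is judged:
By the outcome, as a careful person would: the job done as asked, in the order asked, and still so for the second after the job is handed in, with the robot touching nothing.
Of white_mug, blue_mug, yellow_mug, green_mug only 3 to 4 are there at a start; the rules pass over those that are not, and their reading is None.
At some moment in a run one of white_mug, blue_mug, yellow_mug, green_mug may be knocked a few centimetres aside while the robot is not near it.
It also fails if it takes over 210 s, if anything falls off the work surface, if the arm or the gripper's body presses on something with over 40 N, if the wrist force passes 120 N, or if a joint passes its speed limit or range.

## Working session

There is one attempt and no reset: what is moved stays moved. The work goes in short steps, Python scripts to look and compute and a tool call to move; the robot and the scene stay as the last step left them, time stands still between calls to the robot, and variables do not carry over. Pictures are saved under pics/ and viewed, and the job is handed in when it is done.

Besides the shell and the picture viewer there is one more tool, called after "Call:" in YAML: its name, and indented under it one key for each argument. arm_command: Moves the arm, as the interface text tells. Its arguments: {"type":"object","properties":{"delta_rot":{"type":"array"},"slide":{"type":"array"},"hand":{"type":"array"},"newtons":{"type":"number"}},"required":["delta_rot","slide","hand"]}

```bash
ls; mkdir -p pics; cat > h.py <<'E'
import numpy as np, cv2
from workcell import *
from scipy.spatial.transform import Rotation as R
def save(p,n,crop=None,s=1):
    f=p["frame"][:,:,::-1]
    if crop: x0,y0,x1,y1=crop; f=f[y0:y1,x0:x1]
    if s!=1: f=cv2.resize(f,None,fx=s,fy=s,interpolation=cv2.INTER_CUBIC)
    cv2.imwrite("pics/"+n,f)
def proj(p,X):
    c=p["view"]@np.append(X,1); a=c[:2]/c[2]; a=a*(1+p["k1"]*(a@a)); return p["K"][:2,:2]@a+p["K"][:2,2]
def ray(p,uv):
    k=p["K"]; d=np.array([(uv[0]-k[0,2])/k[0,0],(uv[1]-k[1,2])/k[1,1]]); a=d.copy()
    for _ in range(30): a=d/(1+p["k1"]*(a@a))
    V=p["view"]; Rm=V[:3,:3]; return -Rm.T@V[:3,3], Rm.T@np.array([a[0],a[1],1])
def atz(p,uv,z):
    o,d=ray(p,uv); return o+d*(z-o[2])/d[2]
def st():
    o=get_obs(); print("t %.2f"%o["t"],"tcp",np.round(o["tcp_pos"],4),"q",np.round(o["q"],3),"F",np.round(o["force"],1),"w %.3f"%o["gripper_width"]); return o
E
python3 - <<'E'
from h import *
o=st(); print(o["eef_rot"])
for n in("side","top"):
    p=capture(n); save(p,n+"0.png",s=1.5); print(n,p["K"].tolist(),p["k1"],np.round(p["view"],3).tolist())
    for q in ["white_mug","blue_mug","yellow_mug","green_mug","brush","brush_holder","mug_tree","tumbler","lemon","teaspoon","salt_shaker"]:
        print(q,[(round(r["score"],2),np.round(r["at"],3).tolist()) for r in place_of(q,p)])
E
```

```text
pics
t 0.00 tcp [0.1924 0.4878 0.2555] q [ 1.195  0.261 -0.139  1.173  0.     1.571] F [-0.4  0.4  0.6] w 1.002
[ 1.86793899e-01  9.82398651e-01 -9.43795551e-04 -1.96514120e-04]
side [[434.33206051019954, 0.0, 256.3612783970318], [0.0, 434.33206051019954, 190.6117333028493], [0.0, 0.0, 1.0]] -0.06042150308500716 [[0.978, -0.207, -0.001, -0.619], [-0.087, -0.408, -0.909, 0.124], [0.188, 0.889, -0.418, 1.346], [0.0, 0.0, 0.0, 1.0]]
white_mug [(0.59, [0.568, -0.066, -0.003])]
blue_mug [(0.76, [0.572, -0.507, 0.002]), (0.67, [0.59, -0.218, 0.001])]
yellow_mug [(0.72, [0.454, -0.07, -0.001]), (0.69, [0.753, 0.05, -0.004])]
green_mug [(0.77, [0.442, -0.23, 0.002]), (0.61, [0.608, -0.053, 0.038])]
brush []
brush_holder [(0.73, [0.531, -0.364, -0.002])]
mug_tree [(0.62, [0.629, 0.197, -0.0])]
tumbler [(0.89, [0.689, -0.352, 0.001]), (0.24, [0.445, 0.137, 0.0])]
lemon [(0.59, [0.755, 0.053, -0.004])]
teaspoon [(0.62, [0.493, -0.061, 0.041]), (0.47, [0.631, 0.198, 0.213]), (0.45, [0.445, 0.14, -0.002])]
salt_shaker [(0.54, [0.745, 0.258, 0.004]), (0.45, [0.63, 0.197, 0.001])]
top [[418.1139590
[... 185 characters left out ...]
.121, -0.001, -0.993, 1.306], [0.0, 0.0, 0.0, 1.0]]
white_mug [(0.83, [0.565, -0.065, 0.002]), (0.39, [0.499, -0.06, 0.042])]
blue_mug [(0.71, [0.592, -0.216, 0.003]), (0.7, [0.572, -0.504, -0.002])]
yellow_mug [(0.85, [0.449, -0.078, -0.003]), (0.68, [0.447, 0.138, -0.002])]
green_mug [(0.75, [0.448, -0.226, 0.001]), (0.38, [0.566, -0.068, 0.002])]
brush [(0.45, [0.532, -0.373, 0.005])]
brush_holder [(0.73, [0.532, -0.369, 0.001])]
mug_tree [(0.78, [0.629, 0.196, -0.0])]
tumbler [(0.96, [0.692, -0.352, -0.001]), (0.6, [0.628, 0.196, 0.088]), (0.46, [0.604, -0.051, 0.038])]
lemon [(0.8, [0.76, 0.054, 0.001])]
teaspoon [(0.66, [0.445, 0.137, -0.0])]
salt_shaker [(0.73, [0.746, 0.258, 0.001])]
```

View pics/side0.png

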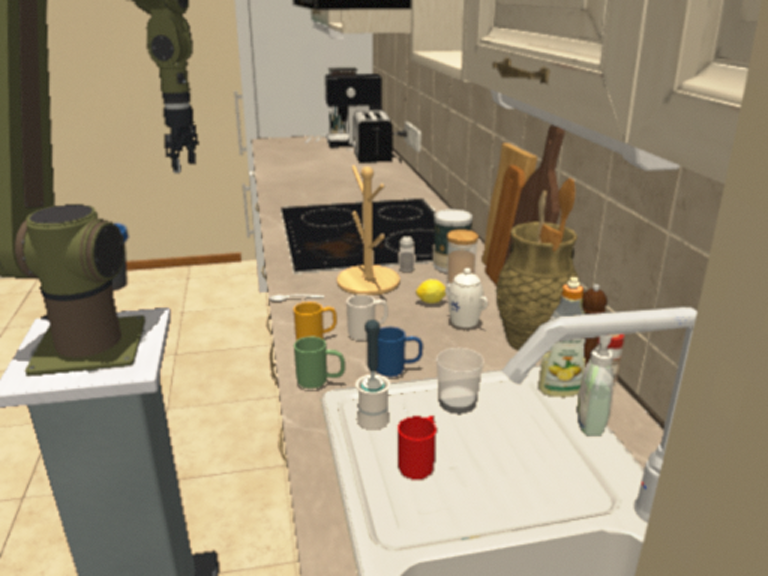

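View pics/top0.png

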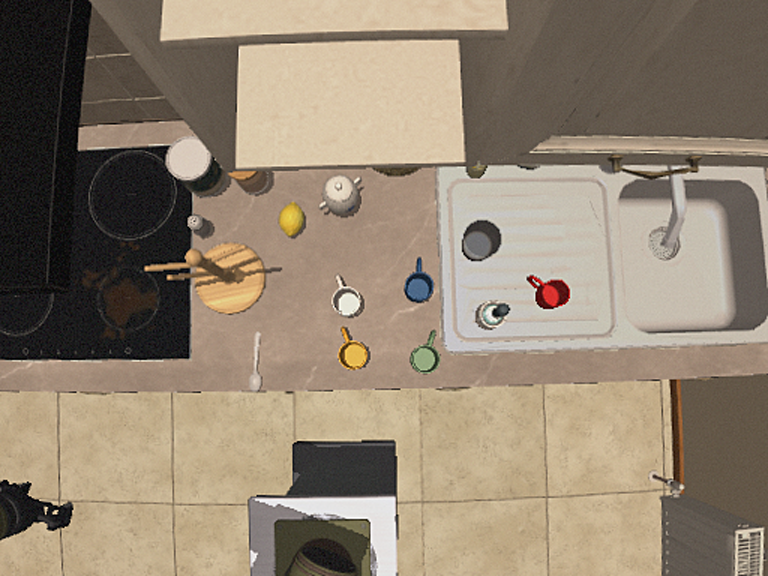

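```bash
python3 - <<'E'
from h import *
P={}
acc={}
for n in("side","top"):
    p=capture(n); P[n]=p
    np.save(f"{n}.npy",p,allow_pickle=True)
    for q in ["white_mug","blue_mug","yellow_mug","green_mug"]:
        r=place_of(q+"_eye",p); print(n,q,[(round(a["score"],2),np.round(a["at"],3).tolist()) for a in r][:3])
    for q in ["low_left_arm","top_left_arm","low_right_arm","top_right_arm"]:
        print(n,q,[(round(a["score"],2),np.round(a["at"],3).tolist()) for a in place_of(q,p)][:3])
    m=[(round(a["score"],2),np.round(a["at"],3).tolist()) for a in recognise("brush",p)]; print(m)
save(P["side"],"s_br.png",(200,180,320,300),5); save(P["top"],"t_br.png",(270,160,390,260),5)
E
```

```text
side white_mug [(0.67, [0.606, -0.056, 0.037]), (0.32, [0.59, -0.218, 0.003])]
side blue_mug [(0.93, [0.637, -0.222, 0.037]), (0.7, [0.602, -0.469, 0.043]), (0.5, [0.63, 0.196, 0.208])]
side yellow_mug [(0.95, [0.494, -0.058, 0.042]), (0.66, [0.454, -0.074, 0.0]), (0.57, [0.63, 0.195, 0.091])]
side green_mug []
side low_left_arm []
side top_left_arm []
side low_right_arm [(0.43, [0.629, 0.192, 0.089])]
side top_right_arm [(0.58, [0.632, 0.2, 0.213])]
[(0.83, [0.534, -0.378, 0.13])]
top white_mug [(0.85, [0.602, -0.055, 0.041])]
top blue_mug [(0.92, [0.599, -0.466, 0.039]), (0.67, [0.638, -0.218, 0.041]), (0.24, [0.489, -0.239, 0.043])]
top yellow_mug [(0.71, [0.498, -0.06, 0.038]), (0.29, [0.453, -0.08, -0.001])]
top green_mug [(0.6, [0.487, -0.24, 0.041])]
top low_left_arm [(0.61, [0.63, 0.197, 0.089])]
top top_left_arm [(0.56, [0.63, 0.195, -0.003])]
top low_right_arm [(0.4, [0.631, 0.195, 0.089])]
top top_right_arm [(0.58, [0.629, 0.197, 0.211]), (0.54, [0.636, -0.218, 0.039]), (0.42, [0.447, -0.226, 0.0])]
[(0.45, [0.533, -0.364, 0.08])]
```

View pics/s_br.png

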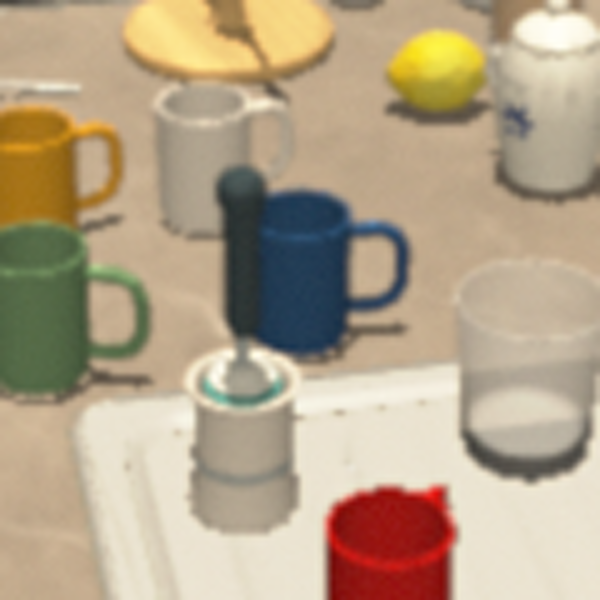

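View pics/t_br.png

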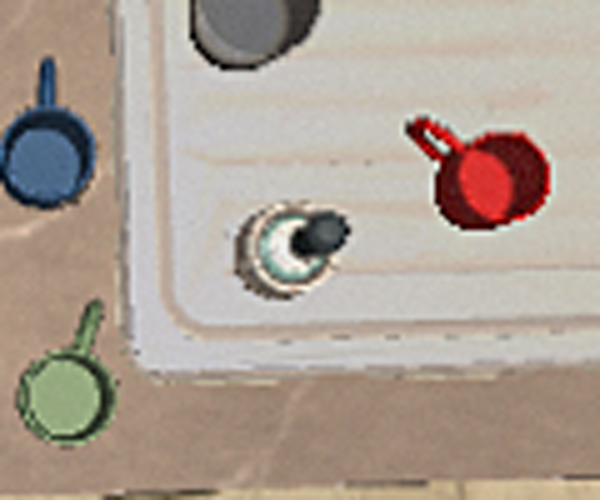

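```bash
cat >> h.py <<'E'
def tri(ps,uvs):
    A=np.zeros((3,3));b=np.zeros(3)
    for p,uv in zip(ps,uvs):
        o,d=ray(p,uv); d=d/np.linalg.norm(d); M=np.eye(3)-np.outer(d,d); A+=M;b+=M@o
    X=np.linalg.solve(A,b); return X,[np.round(proj(p,X)-uv,1) for p,uv in zip(ps,uvs)]
E
python3 - <<'E'
from h import *
s=np.load("side.npy",allow_pickle=True).item();t=np.load("top.npy",allow_pickle=True).item()
print(tri([s,t],[(248.4,216.6),(335.2,206)]))
print(tri([s,t],[(248.4,247),(329.5,208.5)]))
# holder
for z in(0,.076): print(z,proj(s,[.531,-.367,z]),proj(t,[.531,-.367,z]))
# brush upright vs lean model
for nm,p in(("s",s),("t",t)):
  f=p["frame"].copy()
  save(p,"x.png")
def model(lx,ly):
    b=np.array([.531,-.367,.006]); d=np.array([lx,ly,1]);d/=np.linalg.norm(d)
    return b+d*.18,b+d*.1
for l in [(0,0),(.05,0),(0,-.05),(.05,-.05),(.1,-.05)]:
    a,b=model(*l); print(l,proj(s,a).round(1),proj(s,b).round(1),proj(t,a).round(1),proj(t,b).round(1))
E
```

```text
(array([ 0.53304189, -0.37129531,  0.18416691]), [array([-0.6,  0.1]), array([ 0.1, -0.5])])
(array([ 0.53269578, -0.37036571,  0.09844581]), [array([-0.5,  0.1]), array([ 0. , -0.4])])
0 [247.36572015 278.93234103] [323.16325851 211.10474802]
0.076 [247.07268755 254.07018624] [327.19424491 209.26590727]Traceback (most recent call last):
  File "<stdin>", line 15, in <module>
  File "<stdin>", line 12, in model
numpy._core._exceptions._UFuncOutputCastingError: Cannot cast ufunc 'divide' output from dtype('float64') to dtype('int64') with casting rule 'same_kind'
```

Call:
arm_command:
  delta_rot:
    - [0,0,-0.376]
    - [0,0,-0.376]
    - [0,0,-0.376]
  slide:
    - [0,0,-0.03]
    - [0,0,-0.05]
    - [0,0,-0.05]
  hand: [0,0,0]

```text
t: 2.58
tcp_pos: [0.193, 0.4893, 0.3078]
eef_rot: [0.001, 1.0, 0.002, 0.001]
force: [-0.8, 0.3, -0.7]
gripper_width: 1.003
```

```bash
cat >> h.py <<'E'
def pose():
    o=get_obs(); return np.array(o["tcp_pos"]),R.from_quat(o["eef_rot"])
def go(X,Rt,P0=None):
    """print delta rot, slide to world TCP X, rot Rt from measured"""
    p,r=pose() if P0 is None else P0
    print("rot",np.round((r.inv()*Rt).as_rotvec(),4).tolist(),"slide",np.round(r.inv().apply(np.array(X)-p),4).tolist(),"dist",round(float(np.linalg.norm(np.array(X)-p)),3))
def down(yaw,flip=False):
    """tool down; tool y azimuth = pi/2+yaw (flip: -pi/2+yaw)"""
    a=yaw+(np.pi if flip else 0); return R.from_euler('z',a)*R.from_matrix(np.array([[-1,0,0],[0,1,0],[0,0,-1]]).T)
E
python3 - <<'E'
from h import *
st(); r=pose()[1]; print(r.as_matrix().round(3)); print(down(0).as_matrix())
E
```

```text
t 2.58 tcp [0.193  0.4893 0.3078] q [ 1.195  0.243 -0.027  1.297  0.     1.197] F [-0.8  0.3 -0.7] w 1.003
[[-1.     0.002  0.001]
 [ 0.002  1.     0.003]
 [-0.001  0.003 -1.   ]]
[[-1.  0.  0.]
 [ 0.  1.  0.]
 [ 0.  0. -1.]]
```

Call:
arm_command:
  delta_rot:
    - [0,0,0]
    - [0,0,0]
    - [0,0,0]
    - [0,0,0]
    - [0,0,0]
    - [0,0,0]
    - [0,0,0]
    - [0,0,0]
    - [0,0,0]
    - [0,0,0]
  slide:
    - [-0.34,-0.86,0]
    - [-0.34,-0.86,0]
    - [-0.34,-0.86,0]
    - [-0.34,-0.86,0]
    - [-0.34,-0.86,0]
    - [-0.34,-0.86,0]
    - [-0.34,-0.86,0]
    - [-0.34,-0.86,0]
    - [-0.34,-0.86,0]
    - [-0.34,-0.86,0]
  hand: [0,0,0,0,0,0,0,0,0,0]

```text
t: 3.82
tcp_pos: [0.4225, -0.0948, 0.3053]
eef_rot: [0.002, 1.0, 0.0, -0.0]
force: [1.0, 1.9, 0.4]
gripper_width: 1.002
```

```bash
python3 - <<'E'
from h import *
st(); go([.533,-.371,.30],down(0))
E
```

```text
t 3.83 tcp [ 0.4225 -0.0948  0.3053] q [-0.221  0.084 -0.23   1.257  0.    -0.217] F [1.  1.9 0.4] w 1.002
rot [0.0006, -0.0006, -0.0039] slide [-0.1116, -0.2757, 0.0051] dist 0.297
```

Call:
arm_command:
  delta_rot:
    - [0,0,0]
    - [0,0,0]
    - [0,0,0]
    - [0,0,0]
    - [0,0,0]
    - [0,0,0]
    - [0,0,0]
  slide:
    - [-0.112,-0.276,0]
    - [-0.112,-0.276,0]
    - [-0.112,-0.276,0]
    - [-0.112,-0.276,0]
    - [-0.112,-0.276,0]
    - [-0.112,-0.276,0]
    - [-0.112,-0.276,0]
  hand: [0,0,0,0,0,0,0]

```text
t: 4.7
tcp_pos: [0.534, -0.3682, 0.305]
eef_rot: [0.001, 1.0, 0.001, -0.001]
force: [-0.4, -0.4, 0.7]
gripper_width: 0.998
```

```bash
python3 - <<'E'
from h import *
st(); go([.533,-.371,.158],down(0))
s=capture("side");t=capture("top")
save(s,"s1.png",(200,120,320,300),3.3); save(t,"t1.png",(270,160,390,260),5)
E
```

```text
t 4.70 tcp [ 0.534  -0.3682  0.305 ] q [-0.604  0.475  0.315  1.414  0.    -0.602] F [-0.4 -0.4  0.7] w 0.998
rot [0.0019, -0.0021, -0.0017] slide [0.0007, -0.0031, 0.147] dist 0.147
```

View pics/s1.png

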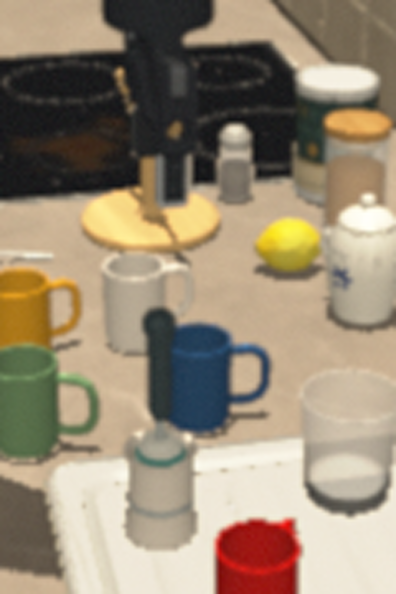

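Call:
arm_command:
  delta_rot:
    - [0,0,0]
    - [0,0,0]
    - [0,0,0]
    - [0,0,0]
    - [0,0,0]
    - [0,0,0]
    - [0,0,0]
    - [0,0,0]
    - [0,0,0]
  slide:
    - [0,-0.003,0.05]
    - [0,-0.003,0.1]
    - [0,-0.003,0.13]
    - [0,-0.003,0.147]
    - [0,-0.003,0.147]
    - [0,-0.003,0.147]
    - [0,-0.003,0.147]
    - [0,-0.003,0.147]
    - [0,-0.003,0.147]
  hand: [0,0,0,0,0,255,255,255,255]
  newtons: 60

```text
t: 5.92
tcp_pos: [0.535, -0.3721, 0.1601]
eef_rot: [-0.0, 1.0, -0.0, 0.001]
force: [-0.6, 0.6, 2.6]
gripper_width: 0.234
```

```bash
python3 - <<'E'
from h import *
st()
s=capture("side");t=capture("top")
save(s,"s2.png",(200,120,320,300),3.3); save(t,"t2.png",(270,160,390,260),5)
E
```

```text
t 5.92 tcp [ 0.535  -0.3721  0.1601] q [-0.608  0.524  0.021  1.066  0.    -0.608] F [-0.6  0.6  2.6] w 0.234
```

View pics/s2.png

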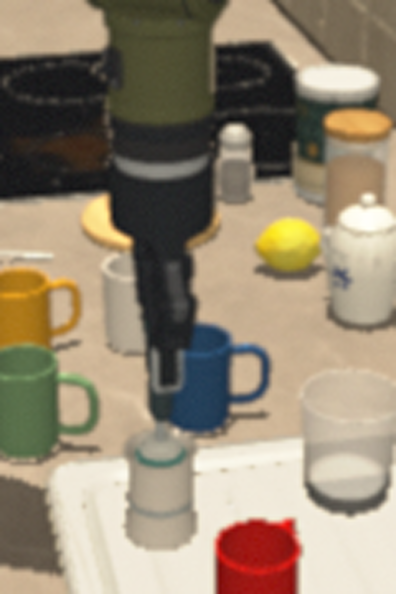

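Call:
arm_command:
  delta_rot:
    - [0,0,0]
    - [0,0,0]
    - [0,0,0]
    - [0,0,0]
    - [0,0,0]
  slide:
    - [0,0,-0.04]
    - [0,0,-0.09]
    - [0,0,-0.14]
    - [0,0,-0.14]
    - [0,0,-0.14]
  hand: [255,255,255,255,255]

```text
t: 6.65
tcp_pos: [0.5344, -0.3717, 0.2986]
eef_rot: [-0.0, 1.0, 0.0, -0.0]
force: [0.2, -0.6, -0.9]
gripper_width: 0.23
```

```bash
python3 - <<'E'
from h import *
o=st()
s=capture("side");t=capture("top")
np.save("side2.npy",s,allow_pickle=True);np.save("top2.npy",t,allow_pickle=True)
save(s,"s3.png",(190,100,330,260),4); save(t,"t3.png",(270,130,390,260),4.5)
for q in["brush"]:
  for p in(s,t): print([(round(a["score"],2),np.round(a["at"],3).tolist()) for a in place_of(q,p)])
x=np.array(o["tcp_pos"])
for dz in(-.155,-.075): print(dz,proj(s,x+[0,0,dz]),proj(t,x+[0,0,dz]))
for q in["white_mug","blue_mug","yellow_mug","green_mug"]:
  for p in(s,t): print(q,[(round(a["score"],2),np.round(a["at"],3).tolist()) for a in place_of(q,p)][:2])
E
```

```text
t 6.65 tcp [ 0.5344 -0.3717  0.2986] q [-0.608  0.478  0.304  1.398 -0.    -0.608] F [ 0.2 -0.6 -0.9] w 0.230
[(0.97, [0.535, -0.371, 0.144])]
[(0.5, [0.533, -0.371, 0.001]), (0.44, [0.532, -0.368, 0.143])]
-0.155 [248.54892192 231.44279542] [332.72415553 206.24826768]
-0.075 [248.26810653 201.90745859] [338.14403112 203.73570684]
white_mug [(0.77, [0.568, -0.065, -0.001])]
white_mug [(0.77, [0.565, -0.063, 0.0]), (0.42, [0.758, 0.057, -0.0])]
blue_mug [(0.9, [0.593, -0.215, 0.003]), (0.58, [0.571, -0.507, 0.0])]
blue_mug [(0.92, [0.594, -0.218, 0.003])]
yellow_mug [(0.96, [0.457, -0.072, 0.001]), (0.27, [0.633, -0.22, 0.041])]
yellow_mug [(0.85, [0.451, -0.08, 0.001])]
green_mug [(0.62, [0.445, -0.229, 0.001])]
green_mug [(0.63, [0.445, -0.227, 0.001]), (0.21, [0.453, -0.078, 0.001])]
```

View pics/s3.png

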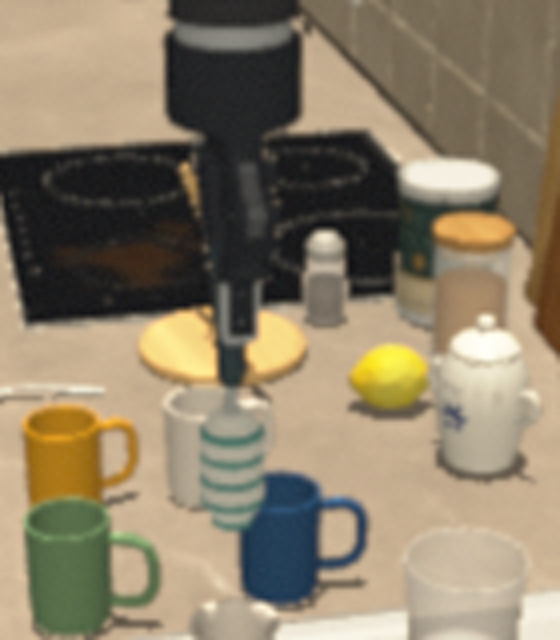

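View pics/t3.png

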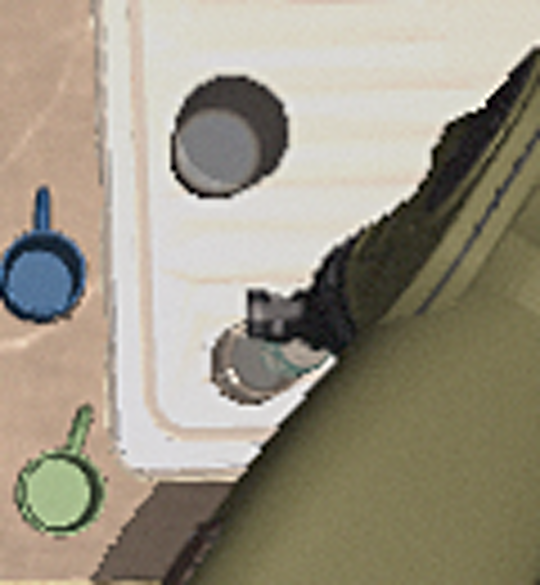

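```bash
cat >> h.py <<'E'
def ring(p,f,s,off,c,z,r,col):
    pts=[(proj(p,[c[0]+r*np.cos(a),c[1]+r*np.sin(a),z])-off+.5)*s-.5 for a in np.linspace(0,2*np.pi,41)]
    cv2.polylines(f,[np.round(pts).astype(int)],False,col,1)
def overlay(p,name,crop,s,mugs):
    x0,y0,x1,y1=crop; f=cv2.resize(p["frame"][y0:y1,x0:x1,::-1],None,fx=s,fy=s,interpolation=cv2.INTER_CUBIC); off=np.array([x0,y0])
    for (x,y,yaw) in mugs:
        ring(p,f,s,off,(x,y),.08,.030,(0,0,255)); ring(p,f,s,off,(x,y),0.0,.0285,(255,0,255))
        u=np.array([np.cos(yaw),np.sin(yaw)])
        for a,b in(((.03,.065),(.0645,.06)),((.0645,.06),(.0645,.022)),((.0645,.022),(.03,.018))):
            q=[(proj(p,[x+u[0]*k[0],y+u[1]*k[0],k[1]])-off+.5)*s-.5 for k in(a,b)]
            cv2.line(f,tuple(np.round(q[0]).astype(int).tolist()),tuple(np.round(q[1]).astype(int).tolist()),(0,255,255),1)
    cv2.imwrite("pics/"+name,f)
E
python3 - <<'E'
from h import *
s=np.load("side.npy",allow_pickle=True).item();t=np.load("top.npy",allow_pickle=True).item()
M=[(.5665,-.065,.25),(.592,-.217,-.06),(.453,-.075,.32),(.445,-.2275,-.28)]
overlay(t,"ot.png",(210,160,300,260),6,M)
overlay(s,"os.png",(185,185,295,265),7,M)
E
```

```text
(no output)
```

View pics/ot.png

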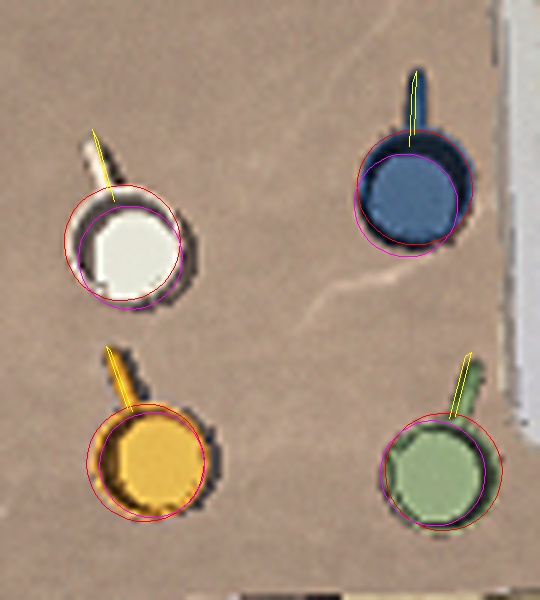

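View pics/os.png

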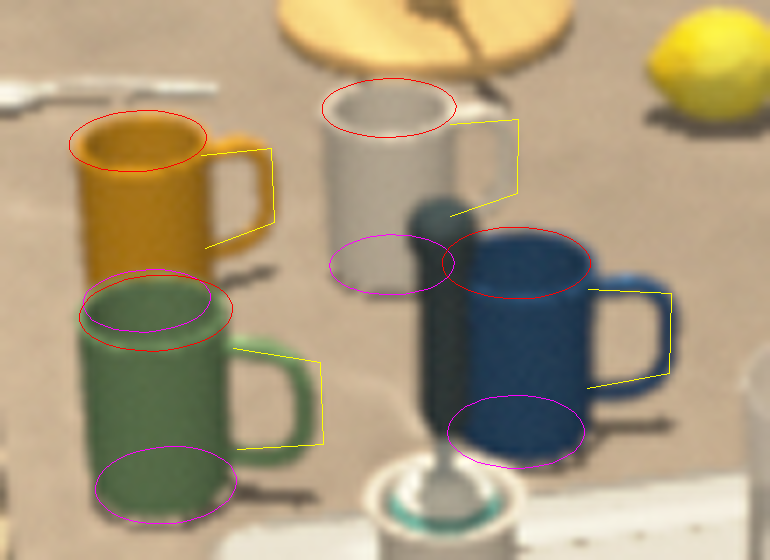

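Call:
arm_command:
  delta_rot:
    - [0,0,0]
    - [0,0,0]
    - [0,0,0]
    - [0,0,0]
    - [0,0,0]
    - [0,0,0]
    - [0,0,0]
    - [0,0,0]
  slide:
    - [-0.032,0.307,0]
    - [-0.032,0.307,0]
    - [-0.032,0.307,0]
    - [-0.032,0.307,0]
    - [-0.032,0.307,0]
    - [-0.032,0.307,0]
    - [-0.032,0.307,0]
    - [-0.032,0.307,0]
  hand: [255,255,255,255,255,255,255,255]

```text
t: 8.25
tcp_pos: [0.5665, -0.0662, 0.2993]
eef_rot: [0.001, 1.0, -0.0, 0.0]
force: [0.1, 1.4, -1.0]
gripper_width: 0.228
```

```bash
python3 - <<'E'
from h import *
o=st();go([.566,-.065,.163],down(0))
s=capture("side");t=capture("top")
save(s,"s4.png",(190,100,330,260),4); save(t,"t4.png",(190,130,310,260),4.5)
for q in["white_mug"]:
  for p in(s,t): print(q,[(round(a["score"],2),np.round(a["at"],3).tolist()) for a in place_of(q,p)][:2])
E
```

```text
t 8.25 tcp [ 0.5665 -0.0662  0.2993] q [-0.116  0.326  0.068  1.313 -0.    -0.114] F [ 0.1  1.4 -1. ] w 0.228
rot [-0.0004, 0.0, -0.0017] slide [0.0005, 0.0012, 0.1363] dist 0.136
white_mug [(0.97, [0.569, -0.067, 0.0])]
white_mug [(0.64, [0.567, -0.061, 0.001])]
```

View pics/s4.png

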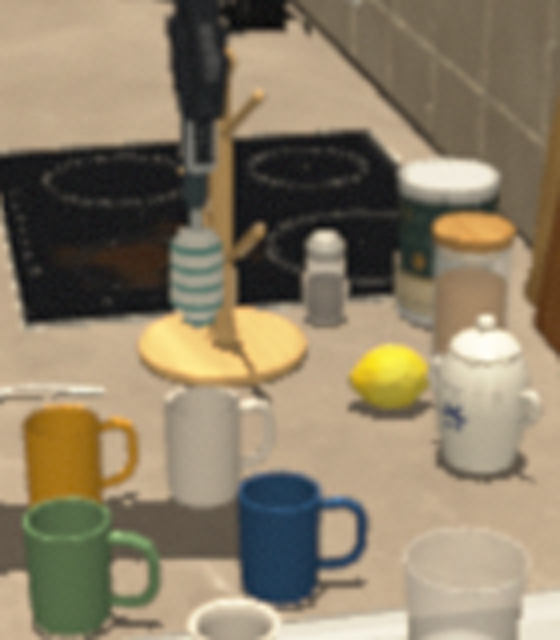

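View pics/t4.png

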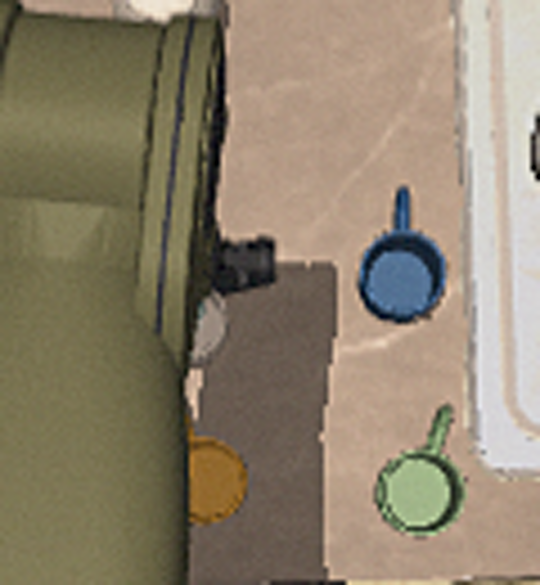

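```bash
python3 - <<'E'
from h import *
s=np.load("side.npy",allow_pickle=True).item()
for X in[(.5665,-.0662,.144),(.5665,-.0662,.224),(.5665,-.0662,.08),(.5695,-.0662,.08)]: print(proj(s,X))
E
```

```text
[239.82582533 181.26350898]
[239.38967527 156.74170477]
[240.16373334 200.02218701]
[241.10747353 199.93518738]
```

Call:
arm_command:
  delta_rot:
    - [0,0,0]
    - [0,0,0]
    - [0,0,0]
    - [0,0,0]
    - [0,0,0]
    - [0,0,0]
  slide:
    - [-0.001,0.001,0.045]
    - [-0.001,0.001,0.08]
    - [-0.001,0.001,0.11]
    - [-0.001,0.001,0.134]
    - [-0.001,0.001,0.136]
    - [-0.001,0.001,0.136]
  hand: [255,255,255,255,255,255]

```text
t: 9.2
tcp_pos: [0.568, -0.0642, 0.164]
eef_rot: [0.0, 1.0, -0.0, 0.0]
force: [0.8, 0.1, -0.3]
gripper_width: 0.231
```

```bash
python3 - <<'E'
from h import *
o=st()
s=capture("side")
save(s,"s5.png",(190,100,330,260),4)
E
```

```text
t 9.20 tcp [ 0.568  -0.0642  0.164 ] q [-0.113  0.391 -0.194  0.986 -0.    -0.112] F [ 0.8  0.1 -0.3] w 0.231
```

View pics/s5.png

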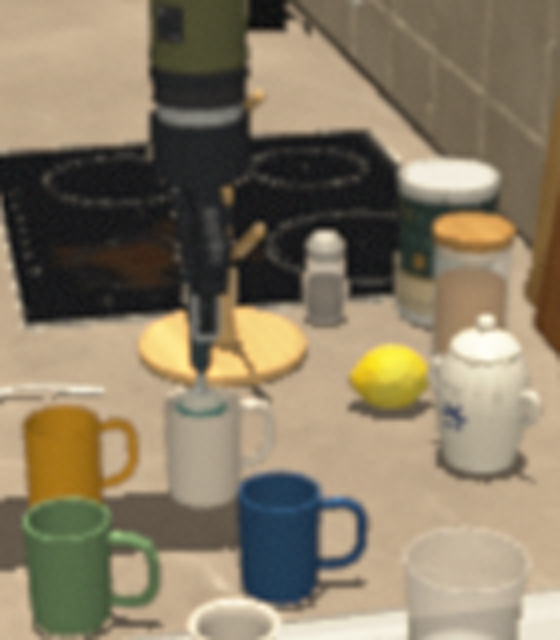

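Call:
arm_command:
  delta_rot:
    - [0,0,0]
    - [0,0,0]
    - [0,0,0]
  slide:
    - [0,0,0.003]
    - [0,0,0.005]
    - [0,0,0.005]
  hand: [255,255,255]

```text
t: 9.62
tcp_pos: [0.5693, -0.064, 0.1605]
eef_rot: [-0.0, 1.0, -0.0, 0.002]
force: [0.1, -0.7, 7.8]
gripper_width: 0.229
```

Call:
arm_command:
  delta_rot:
    - [0,0,0]
    - [0,0,0]
    - [0,0,0]
    - [0,0,0]
    - [0,0,0]
    - [0,0,0]
    - [0,0,0]
    - [0,0,0]
  slide:
    - [0,0,-0.03]
    - [0,0,-0.06]
    - [0,0,-0.075]
    - [0,0,-0.075]
    - [0,0,-0.04]
    - [0,0,-0.01]
    - [0,0,0.001]
    - [0,0,0.001]
  hand: [255,255,255,255,255,255,255,255]

```text
t: 10.62
tcp_pos: [0.5704, -0.0639, 0.1601]
eef_rot: [-0.0, 1.0, -0.0, 0.004]
force: [-0.3, 0.4, 15.5]
gripper_width: 0.231
```

```bash
python3 - <<'E'
from h import *
o=st();go([.566,-.065,.305],down(0))
s=capture("side")
save(s,"s6.png",(190,100,330,260),4)
for q in ["blue_mug"]: print([(round(a["score"],2),np.round(a["at"],3).tolist()) for a in place_of(q,s)][:2])
E
```

```text
t 10.62 tcp [ 0.5704 -0.0639  0.1601] q [-0.112  0.393 -0.201  0.97   0.001 -0.112] F [-0.3  0.4 15.5] w 0.231
rot [-0.0002, 0.0072, 0.0003] slide [0.0033, -0.0012, -0.1449] dist 0.145
[(0.96, [0.574, -0.507, 0.002]), (0.77, [0.589, -0.217, 0.004])]
```

View pics/s6.png

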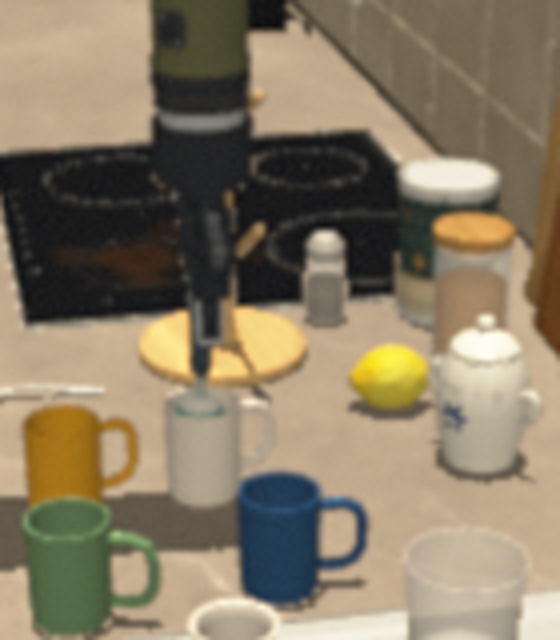

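Call:
arm_command:
  delta_rot:
    - [0,0,0]
    - [0,0,0]
    - [0,0,0]
    - [0,0,0]
    - [0,0,0]
    - [0,0,0]
    - [0,0,0]
    - [0,0,0]
  slide:
    - [0,0,-0.05]
    - [0,0,-0.1]
    - [0,0,-0.14]
    - [-0.008,-0.05,-0.145]
    - [-0.016,-0.1,-0.145]
    - [-0.023,-0.152,-0.145]
    - [-0.023,-0.152,-0.145]
    - [-0.023,-0.152,-0.145]
  hand: [255,255,255,255,255,255,255,255]

```text
t: 11.72
tcp_pos: [0.59, -0.2155, 0.3011]
eef_rot: [0.0, 1.0, 0.001, -0.001]
force: [-0.5, 0.4, -0.9]
gripper_width: 0.234
```

```bash
python3 - <<'E'
from h import *
o=st();go([.592,-.217,.165],down(0))
s=capture("side");t=capture("top")
save(s,"s7.png",(190,100,330,260),4)
x=np.array(o["tcp_pos"]); print(proj(s,x-[0,0,.155]),proj(s,x-[0,0,.075]),proj(s,[.592,-.217,.08]))
for p in(s,t): 
  for q in["blue_mug","brush","white_mug"]: print(q,[(round(a["score"],2),np.round(a["at"],3).tolist()) for a in place_of(q,p)][:2])
E
```

```text
t 11.72 tcp [ 0.59   -0.2155  0.3011] q [-3.500e-01  4.350e-01  2.400e-01  1.379e+00  1.000e-03 -3.500e-01] F [-0.5  0.4 -0.9] w 0.234
rot [0.0014, -0.0022, -0.0004] slide [-0.0023, -0.0017, 0.1361] dist 0.136
[257.48874668 200.83838875] [257.5021485  174.15360809] [258.26805874 221.96709754]
blue_mug [(0.76, [0.59, -0.218, -0.0]), (0.58, [0.572, -0.509, -0.001])]
brush [(0.8, [0.588, -0.214, 0.145])]
white_mug [(0.6, [0.568, -0.068, -0.003])]
blue_mug [(0.83, [0.571, -0.507, -0.004])]
brush []
white_mug []
```

View pics/s7.png

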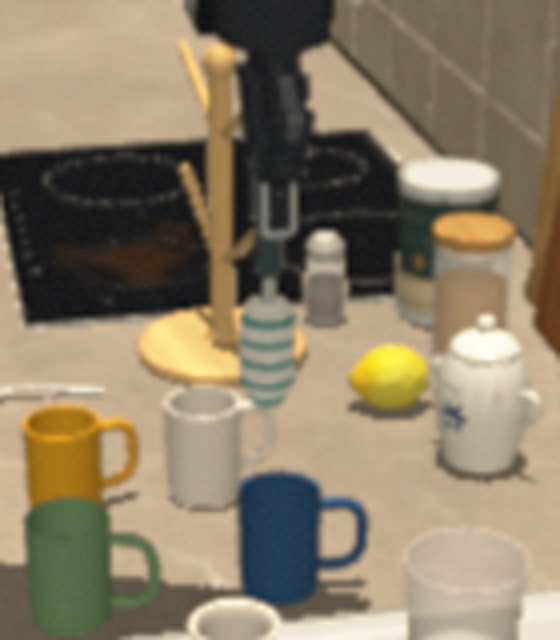

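```bash
python3 - <<'E'
from h import *
s=capture("side"); o=st()
for q in("brush","blue_mug","white_mug"):
    best=[r for r in trace(q,s)]
    for r in best[:2]:
        m=r["pixels"]; ys,xs=np.nonzero(m); print(q,round(r["score"],2),"rows",ys.min(),ys.max())
        for y in range(ys.min(),ys.max()+1,4):
            c=np.nonzero(m[y])[0]
            if len(c): print("  ",y,c.min(),c.max(),(c.min()+c.max())/2)
E
```

```text
t 12.18 tcp [ 0.5907 -0.2152  0.3025] q [-0.349  0.433  0.241  1.379  0.    -0.35 ] F [-0.3  0.7 -1.4] w 0.229
brush 0.92 rows 138 201
   138 253 254 253.5
   142 253 254 253.5
   158 254 255 254.5
   162 254 260 257.0
   166 254 260 257.0
   170 256 258 257.0
   174 253 261 257.0
   178 250 263 256.5
   182 250 263 256.5
   186 250 263 256.5
   190 250 263 256.5
   194 250 263 256.5
   198 253 261 257.0
brush 0.73 rows 197 226
   197 237 245 241.0
   201 232 251 241.5
   205 232 257 244.5
   209 233 258 245.5
   213 233 255 244.0
   217 232 249 240.5
   221 232 248 240.0
   225 236 244 240.0
blue_mug 0.81 rows 277 319
   277 276 288 282.0
   281 266 290 278.0
   285 265 291 278.0
   289 265 290 277.5
   293 265 290 277.5
   297 265 290 277.5
   301 265 290 277.5
   305 265 290 277.5
   309 265 290 277.5
   313 266 289 277.5
   317 270 285 277.5
blue_mug 0.66 rows 218 251
   218 256 266 261.0
   222 251 271 261.0
   226 250 280 265.0
   230 250 281 265.5
   234 250 281 265.5
   238 250 280 265.0
   242 250 271 260.5
   246 251 269 260.0
   250 255 264 259.5
white_mug 0.91 rows 196 226
   196 238 245 241.5
   200 231 254 242.5
   204 231 258 244.5
   208 232 258 245.0
   212 232 257 244.5
   216 232 253 242.5
   220 232 249 240.5
   224 234 248 241.0
```

Call:
arm_command:
  delta_rot:
    - [0,0,0]
    - [0,0,0]
    - [0,0,0]
    - [0,0,0]
    - [0,0,0]
    - [0,0,0]
    - [0,0,0]
  slide:
    - [-0.0065,-0.002,0]
    - [-0.0065,-0.002,0.045]
    - [-0.0065,-0.002,0.08]
    - [-0.0065,-0.002,0.11]
    - [-0.0065,-0.002,0.132]
    - [-0.0065,-0.002,0.135]
    - [-0.0065,-0.002,0.135]
  hand: [255,255,255,255,255,255,255]

```text
t: 13.2
tcp_pos: [0.5977, -0.218, 0.1678]
eef_rot: [-0.0, 1.0, -0.0, 0.0]
force: [0.7, 0.3, -0.9]
gripper_width: 0.225
```

```bash
python3 - <<'E'
from h import *
o=st()
s=capture("side")
save(s,"s8.png",(230,170,300,260),7)
E
```

```text
t 13.20 tcp [ 0.5977 -0.218   0.1678] q [-0.35   0.494 -0.011  1.065  0.    -0.35 ] F [ 0.7  0.3 -0.9] w 0.225
```

View pics/s8.png

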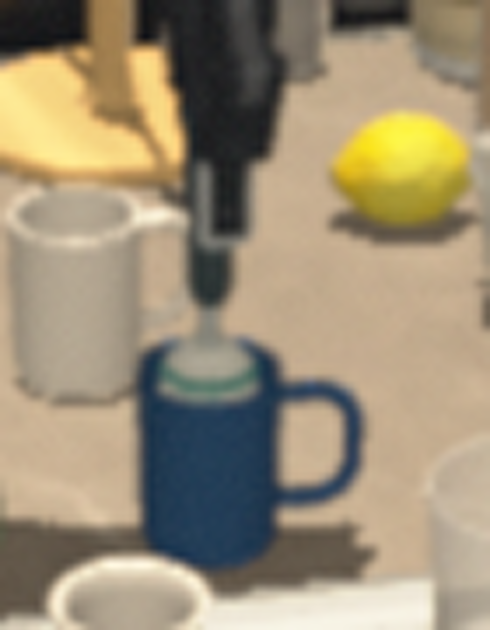

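Call:
arm_command:
  delta_rot:
    - [0,0,0]
    - [0,0,0]
    - [0,0,0]
  slide:
    - [0,0,0.004]
    - [0,0,0.008]
    - [0,0,0.008]
  hand: [255,255,255]

```text
t: 13.62
tcp_pos: [0.5979, -0.218, 0.1604]
eef_rot: [-0.0, 1.0, -0.0, 0.001]
force: [-1.0, -0.7, 3.3]
gripper_width: 0.226
```

Call:
arm_command:
  delta_rot:
    - [0,0,0]
    - [0,0,0]
    - [0,0,0]
    - [0,0,0]
    - [0,0,0]
    - [0,0,0]
    - [0,0,0]
    - [0,0,0]
  slide:
    - [0,0,-0.03]
    - [0,0,-0.06]
    - [0,0,-0.075]
    - [0,0,-0.075]
    - [0,0,-0.04]
    - [0,0,-0.01]
    - [0,0,0.001]
    - [0,0,0.001]
  hand: [255,255,255,255,255,255,255,255]

```text
t: 14.62
tcp_pos: [0.5986, -0.2177, 0.1602]
eef_rot: [-0.0, 1.0, -0.0, 0.002]
force: [0.6, 0.6, 10.2]
gripper_width: 0.226
```

```bash
python3 - <<'E'
from h import *
o=st()
s=capture("side")
for q in["yellow_mug","white_mug","green_mug"]: print(q,[(round(a["score"],2),np.round(a["at"],3).tolist()) for a in place_of(q,s)][:2])
E
```

```text
t 14.62 tcp [ 0.5986 -0.2177  0.1602] q [-3.500e-01  4.970e-01 -2.500e-02  1.044e+00  1.000e-03 -3.500e-01] F [ 0.6  0.6 10.2] w 0.226
yellow_mug [(0.32, [0.635, -0.22, 0.043])]
white_mug [(0.75, [0.568, -0.062, -0.002])]
green_mug [(0.69, [0.443, -0.229, 0.002])]
```

Call:
arm_command:
  delta_rot:
    - [0,0,0]
    - [0,0,0]
    - [0,0,0]
    - [0,0,0]
    - [0,0,0]
    - [0,0,0]
    - [0,0,0]
    - [0,0,0]
    - [0,0,0]
  slide:
    - [0,0,-0.05]
    - [0,0,-0.1]
    - [0,0,-0.14]
    - [0.04,0.04,-0.145]
    - [0.08,0.08,-0.145]
    - [0.12,0.12,-0.145]
    - [0.1415,0.141,-0.145]
    - [0.1415,0.141,-0.145]
    - [0.1415,0.141,-0.145]
  hand: [255,255,255,255,255,255,255,255,255]

```text
t: 15.95
tcp_pos: [0.4559, -0.077, 0.303]
eef_rot: [-0.0, 1.0, -0.0, 0.0]
force: [0.5, 0.7, -0.7]
gripper_width: 0.227
```

```bash
python3 - <<'E'
from h import *
o=st();go([.456,-.077,.168],down(0))
s=capture("side")
save(s,"s9.png",(190,150,270,270),5)
x=np.array(o["tcp_pos"])-[.002,0,0]; print(proj(s,x-[0,0,.155]),proj(s,x-[0,0,.075]),proj(s,[.454,-.077,.08]),proj(s,[.454,-.077,.0]))
for p in(s,): 
  for q in["yellow_mug","brush"]:
    print(q,[(round(a["score"],2),np.round(a["at"],3).tolist()) for a in place_of(q,p)][:2])
    for r in trace(q,s)[:1]:
        m=r["pixels"]; ys,xs=np.nonzero(m)
        for y in range(ys.min(),ys.max()+1,4):
            c=np.nonzero(m[y])[0]
            if len(c): print("  ",y,c.min(),c.max(),(c.min()+c.max())/2)
E
```

```text
t 15.95 tcp [ 0.4559 -0.077   0.303 ] q [-0.167  0.135 -0.177  1.258 -0.    -0.167] F [ 0.5  0.7 -0.7] w 0.227
rot [-0.0003, 0.0, 0.0002] slide [-0.0001, 0.0001, 0.135] dist 0.135
[203.41614469 184.57599136] [202.02169557 159.53326688] [204.58957087 204.86314742] [205.89215587 227.65485872]
yellow_mug [(0.61, [0.453, -0.072, -0.0]), (0.27, [0.493, -0.063, 0.043])]
   201 203 209 206.0
   205 196 221 208.5
   209 196 224 210.0
   213 196 224 210.0
   217 196 222 209.0
   221 197 217 207.0
   225 197 201 199.0
brush [(0.8, [0.453, -0.074, 0.147])]
   145 200 202 201.0
   149 199 204 201.5
   153 200 203 201.5
   157 201 203 202.0
   161 198 207 202.5
   165 196 208 202.0
   169 196 208 202.0
   173 195 208 201.5
   177 196 208 202.0
   181 198 206 202.0
```

View pics/s9.png

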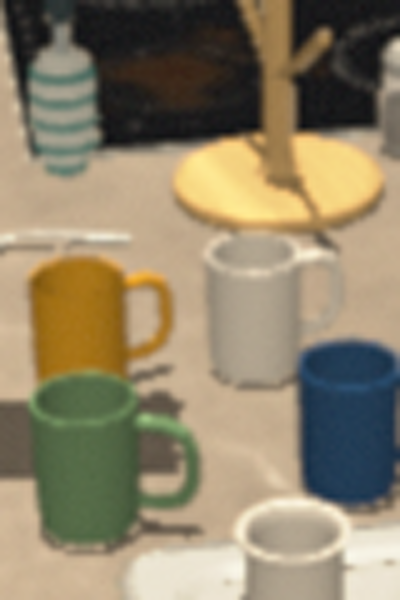

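Call:
arm_command:
  delta_rot:
    - [0,0,0]
    - [0,0,0]
    - [0,0,0]
    - [0,0,0]
    - [0,0,0]
    - [0,0,0]
    - [0,0,0]
    - [0,0,0]
  slide:
    - [-0.002,0.001,0]
    - [-0.002,0.001,0.045]
    - [-0.002,0.001,0.08]
    - [-0.002,0.001,0.11]
    - [-0.002,0.001,0.132]
    - [-0.002,0.001,0.135]
    - [-0.002,0.001,0.14]
    - [-0.002,0.001,0.14]
  hand: [255,255,255,255,255,255,255,255]

```text
t: 17.2
tcp_pos: [0.4582, -0.0759, 0.1639]
eef_rot: [-0.0, 1.0, -0.0, 0.001]
force: [0.4, -0.5, -0.1]
gripper_width: 0.231
```

```bash
python3 - <<'E'
from h import *
o=st()
s=capture("side")
save(s,"s10.png",(180,150,260,260),7)
E
```

```text
t 17.20 tcp [ 0.4582 -0.0759  0.1639] q [-0.164  0.22  -0.449  0.901  0.    -0.164] F [ 0.4 -0.5 -0.1] w 0.231
```

View pics/s10.png

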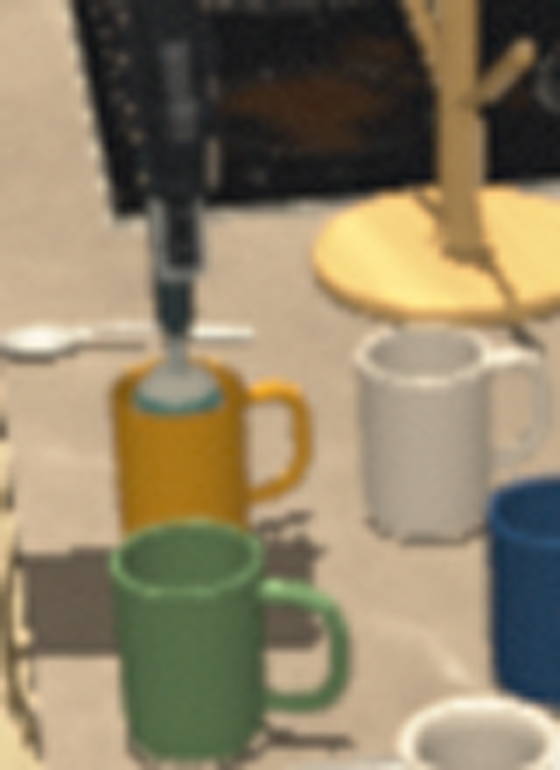

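Centred in the yellow mug. Touch the bottom, then stroke.

Call:
arm_command:
  delta_rot:
    - [0,0,0]
    - [0,0,0]
    - [0,0,0]
  slide:
    - [0,0,0.003]
    - [0,0,0.0045]
    - [0,0,0.0045]
  hand: [255,255,255]

```text
t: 17.62
tcp_pos: [0.4591, -0.076, 0.1602]
eef_rot: [-0.0, 1.0, -0.0, 0.002]
force: [-0.7, -0.2, 5.9]
gripper_width: 0.231
```

Call:
arm_command:
  delta_rot:
    - [0,0,0]
    - [0,0,0]
    - [0,0,0]
    - [0,0,0]
    - [0,0,0]
    - [0,0,0]
    - [0,0,0]
    - [0,0,0]
  slide:
    - [0,0,-0.03]
    - [0,0,-0.06]
    - [0,0,-0.075]
    - [0,0,-0.075]
    - [0,0,-0.04]
    - [0,0,-0.01]
    - [0,0,0.001]
    - [0,0,0.001]
  hand: [255,255,255,255,255,255,255,255]

```text
t: 18.62
tcp_pos: [0.4605, -0.0759, 0.16]
eef_rot: [-0.0, 1.0, -0.0, 0.003]
force: [0.2, 1.3, 13.3]
gripper_width: 0.233
```

Call:
arm_command:
  delta_rot:
    - [0,0,0]
    - [0,0,0]
    - [0,0,0]
    - [0,0,0]
    - [0,0,0]
    - [0,0,0]
    - [0,0,0]
    - [0,0,0]
    - [0,0,0]
    - [0,0,0]
  slide:
    - [0,0,-0.05]
    - [0,0,-0.1]
    - [0,0,-0.14]
    - [-0.065,-0.04,-0.145]
    - [-0.07,-0.1,-0.145]
    - [-0.073,-0.16,-0.145]
    - [-0.0765,-0.22,-0.145]
    - [-0.0765,-0.28,-0.145]
    - [-0.0765,-0.296,-0.145]
    - [-0.0765,-0.296,-0.145]
  hand: [255,255,255,255,255,255,255,255,255,255]

```text
t: 19.88
tcp_pos: [0.5337, -0.3724, 0.3016]
eef_rot: [0.001, 1.0, 0.001, -0.001]
force: [0.0, -0.5, 0.0]
gripper_width: 0.229
```

```bash
python3 - <<'E'
from h import *
o=st();go([.5345,-.372,.162],down(0))
s=capture("side")
save(s,"s11.png",(210,170,290,290),5)
x=np.array(o["tcp_pos"])-[.002,0,0]; print(proj(s,x-[0,0,.155]),proj(s,[.532,-.367,.076]))
for q in["brush","brush_holder"]:
    print(q,[(round(a["score"],2),np.round(a["at"],3).tolist()) for a in place_of(q,s)][:2])
    for r in trace(q,s)[:1]:
        m=r["pixels"]; ys,xs=np.nonzero(m)
        for y in range(ys.min(),ys.max()+1,4):
            c=np.nonzero(m[y])[0]
            if len(c): print("  ",y,c.min(),c.max(),(c.min()+c.max())/2)
E
```

```text
t 19.88 tcp [ 0.5337 -0.3724  0.3016] q [-6.090e-01  4.780e-01  3.130e-01  1.407e+00  1.000e-03 -6.080e-01] F [ 0.  -0.5  0. ] w 0.229
rot [0.0016, -0.0014, -0.0016] slide [-0.001, 0.0002, 0.1396] dist 0.14
[247.48889844 230.60748353] [247.46455082 254.02485718]
brush [(0.96, [0.527, -0.37, 0.147]), (0.44, [0.627, 0.196, 0.003])]
   185 244 247 245.5
   189 243 250 246.5
   193 244 249 246.5
   197 245 248 246.5
   201 243 250 246.5
   205 240 253 246.5
   209 239 254 246.5
   213 238 254 246.0
   217 238 254 246.0
   221 238 253 245.5
   225 239 252 245.5
   229 241 250 245.5
brush_holder []
   250 244 253 248.5
   254 238 258 248.0
   258 238 258 248.0
   262 239 258 248.5
   266 239 258 248.5
   270 239 258 248.5
   274 239 258 248.5
   278 238 259 248.5
   282 239 258 248.5
   286 245 253 249.0
```

View pics/s11.png

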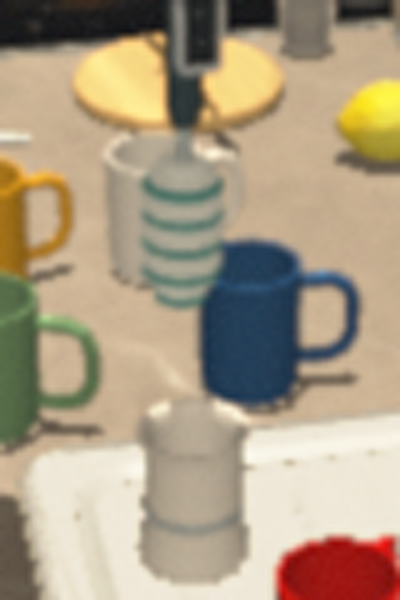

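Call:
arm_command:
  delta_rot:
    - [0,-0.035,0]
    - [0,-0.035,0]
    - [0,-0.035,0]
  slide:
    - [-0.0015,0,0.03]
    - [-0.0015,0,0.05]
    - [-0.0015,0,0.05]
  hand: [255,255,255]

```text
t: 20.5
tcp_pos: [0.5348, -0.3699, 0.2515]
eef_rot: [-0.001, 1.0, 0.001, 0.016]
force: [-0.4, -0.3, -0.2]
gripper_width: 0.224
```

```bash
python3 - <<'E'
from h import *
o=st()
s=capture("side")
save(s,"s12.png",(210,170,290,290),5)
for q in["brush"]:
    for r in trace(q,s)[:1]:
        m=r["pixels"]; ys,xs=np.nonzero(m)
        for y in range(ys.min(),ys.max()+1,4):
            c=np.nonzero(m[y])[0]
            if len(c): print("  ",y,c.min(),c.max(),(c.min()+c.max())/2)
E
```

```text
t 20.50 tcp [ 0.5348 -0.3699  0.2515] q [-0.614  0.463  0.159  1.241  0.02  -0.616] F [-0.4 -0.3 -0.2] w 0.224
   182 242 243 242.5
   206 244 251 247.5
   210 244 251 247.5
   214 246 250 248.0
   218 245 252 248.5
   222 241 256 248.5
   226 240 256 248.0
   230 241 256 248.5
   234 241 255 248.0
   238 241 256 248.5
   242 241 255 248.0
   246 243 253 248.0
```

View pics/s12.png

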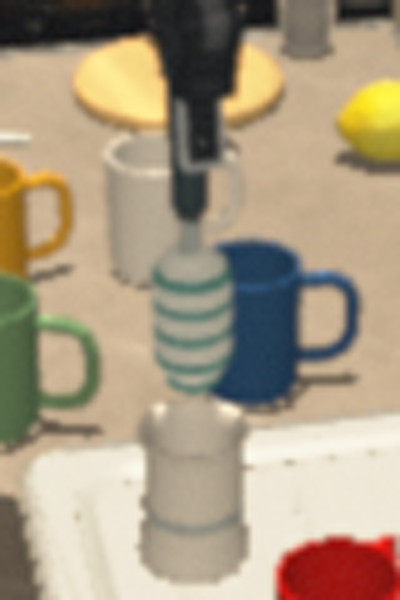

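Call:
arm_command:
  delta_rot:
    - [0,0,0]
    - [0,0,0]
    - [0,0,0]
    - [0,0,0]
  slide:
    - [0.001,0,0.02]
    - [0.0015,0,0.035]
    - [0.002,0,0.05]
    - [0.002,0,0.055]
  hand: [255,255,255,255]

```text
t: 21.1
tcp_pos: [0.5351, -0.3714, 0.1966]
eef_rot: [-0.0, 1.0, 0.001, 0.017]
force: [0.5, -0.0, -0.9]
gripper_width: 0.23
```

Call:
arm_command:
  delta_rot:
    - [0,0,0]
    - [0,0,0]
    - [0,0,0]
    - [0,0,0]
  slide:
    - [0.0005,0,0.015]
    - [0.001,0,0.027]
    - [0.001,0,0.033]
    - [0.001,0,0.033]
  hand: [255,255,255,255]

```text
t: 21.6
tcp_pos: [0.5354, -0.3716, 0.1641]
eef_rot: [-0.0, 1.0, 0.0, 0.017]
force: [0.4, 0.3, -0.7]
gripper_width: 0.232
```

```bash
python3 - <<'E'
from h import *
o=st()
s=capture("side")
save(s,"s13.png",(210,170,290,290),5)
E
```

```text
t 21.60 tcp [ 0.5354 -0.3716  0.1641] q [-0.616  0.504 -0.005  1.035  0.02  -0.616] F [ 0.4  0.3 -0.7] w 0.232
```

View pics/s13.png

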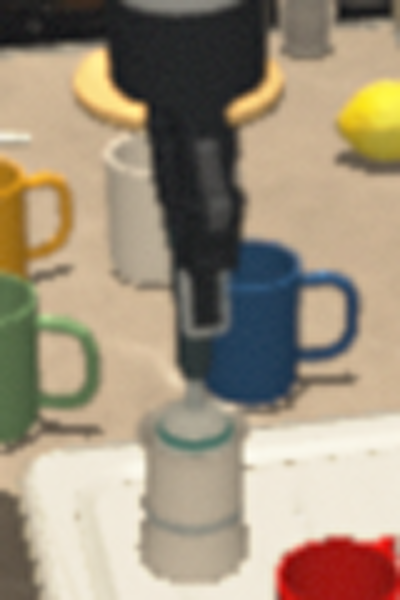

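Call:
arm_command:
  delta_rot:
    - [0,0,0]
    - [0,0,0]
    - [0,0,0]
    - [0,0,0]
    - [0,0,0]
    - [0,0.035,0]
    - [0,0.035,0]
    - [0,0.035,0]
    - [0,0.035,0]
  slide:
    - [0,0,0.003]
    - [0,0,0.003]
    - [0,0,0.002]
    - [0,0,0.002]
    - [0,0,0.002]
    - [-0.001,0,-0.04]
    - [-0.003,0,-0.09]
    - [-0.004,0,-0.14]
    - [-0.005,0,-0.14]
  hand: [255,255,0,0,0,0,0,0,0]

```text
t: 22.78
tcp_pos: [0.5377, -0.3731, 0.3103]
eef_rot: [-0.0, 1.0, -0.003, 0.004]
force: [-1.1, -0.6, 0.5]
gripper_width: 1.001
```

```bash
python3 - <<'E'
from h import *
o=st()
s=capture("side");t=capture("top")
save(s,"s14.png",(180,170,300,290),5);save(t,"t14.png",(200,150,350,270),5)
for p in(s,t):
  for q in["white_mug","blue_mug","yellow_mug","green_mug"]:
    print(q,[(round(a["score"],2),np.round(a["at"],3).tolist()) for a in place_of(q,p)][:2],[(round(a["score"],2),np.round(a["at"],3).tolist()) for a in place_of(q+"_eye",p)][:2])
E
```

```text
t 22.77 tcp [ 0.5377 -0.3731  0.3103] q [-0.607  0.476  0.33   1.416  0.    -0.607] F [-1.1 -0.6  0.5] w 1.001
white_mug [(0.91, [0.567, -0.066, -0.002]), (0.26, [0.689, -0.35, 0.003])] [(0.65, [0.607, -0.051, 0.038])]
blue_mug [(0.85, [0.589, -0.216, 0.001]), (0.82, [0.572, -0.505, 0.0])] [(0.71, [0.635, -0.217, 0.042]), (0.7, [0.602, -0.471, 0.045])]
yellow_mug [(0.92, [0.453, -0.074, -0.0])] [(0.74, [0.494, -0.062, 0.042])]
green_mug [(0.92, [0.441, -0.227, -0.002])] [(0.96, [0.484, -0.241, 0.039])]
white_mug [(0.57, [0.563, -0.065, -0.0]), (0.37, [0.636, -0.219, 0.037])] [(0.54, [0.603, -0.052, 0.042])]
blue_mug [(0.69, [0.592, -0.216, 0.002])] [(0.7, [0.638, -0.216, 0.038]), (0.23, [0.632, 0.197, 0.209])]
yellow_mug [(0.61, [0.453, -0.078, 0.001])] [(0.83, [0.497, -0.06, 0.038])]
green_mug [(0.73, [0.446, -0.228, -0.003]), (0.65, [0.629, 0.196, 0.21])] [(0.87, [0.49, -0.237, 0.041])]
```

View pics/s14.png

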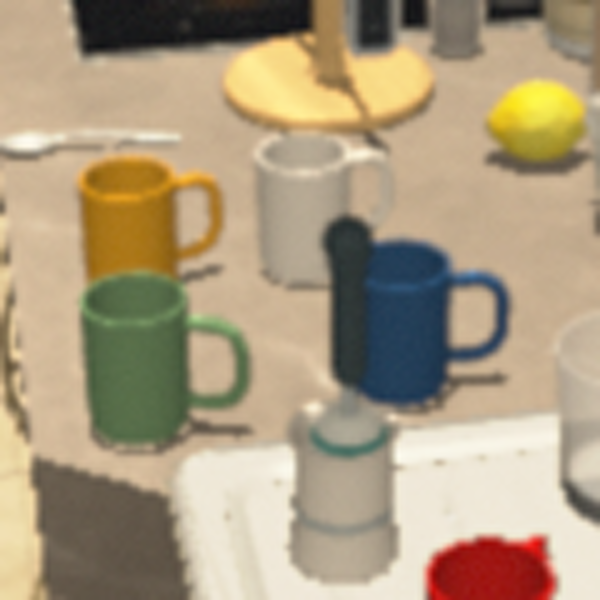

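View pics/t14.png

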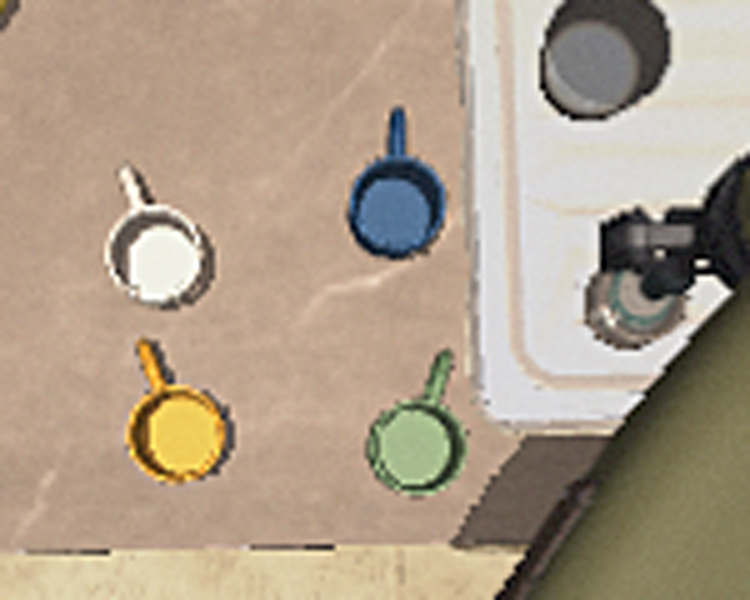

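```bash
python3 - <<'E'
import numpy as np
D=np.array([(.5245,.2555,.261,-.139),(.526,.3078,.243,-.027),(.433,.3053,.084,-.23),(.6486,.305,.475,.315),(.6515,.160,.524,.021),(.5703,.2993,.326,.068),(.5716,.164,.391,-.194),(.628,.3011,.435,.240),(.636,.1678,.494,-.011),(.462,.303,.135,-.177),(.464,.1639,.22,-.449)])
r,z,a,b=D.T; c=a-b
s,co=np.sin,np.cos; n=len(r); o=np.ones(n); O=np.zeros(n)
# link1 vector (A,B) rotated by a fwd: r= A s+ B c ; z = A c - B s ; link2 (C,Dd) by c
M=np.vstack([np.c_[s(a),co(a),s(c),co(c),o,O],np.c_[co(a),-s(a),co(c),-s(c),O,o]])
y=np.r_[r,z]; x,res,rk,sv=np.linalg.lstsq(M,y,rcond=None); print(x.round(3),np.abs(M@x-y).max(),sv)
E
```

```text
[ 0.566 -0.     0.062  0.385  0.001 -0.199] 0.0017573704793464318 [5.71644741 5.71644741 0.48649254 0.48649254 0.2924962  0.2924962 ]
```

```bash
python3 - <<'E'
from h import *
s=np.load("side.npy",allow_pickle=True).item();t=np.load("top.npy",allow_pickle=True).item()
for nm,p,crop,sc in(("tt.png",t,(90,140,200,220),7),("ts.png",s,(200,90,310,220),5)):
    x0,y0,x1,y1=crop; f=cv2.resize(p["frame"][y0:y1,x0:x1,::-1],None,fx=sc,fy=sc,interpolation=cv2.INTER_CUBIC); off=np.array([x0,y0])
    def P(X): return tuple(np.round((proj(p,X)-off+.5)*sc-.5).astype(int).tolist())
    T=np.array([.629,.196,0]); yaw=0
    u=np.array([-np.sin(yaw),np.cos(yaw),0])
    for sg in(1,-1):
        for z in(.09,.21):
            cv2.line(f,P(T+[0,0,z]),P(T+sg*u*.115*np.cos(np.radians(35))+[0,0,z+.115*np.sin(np.radians(35))]),(0,0,255),1)
    cv2.line(f,P(T),P(T+[0,0,.295]),(255,0,0),1); ring(p,f,sc,off,T,.018,.08,(255,0,255))
    cv2.imwrite("pics/"+nm,f)
E
```

```text
(no output)
```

View pics/tt.png

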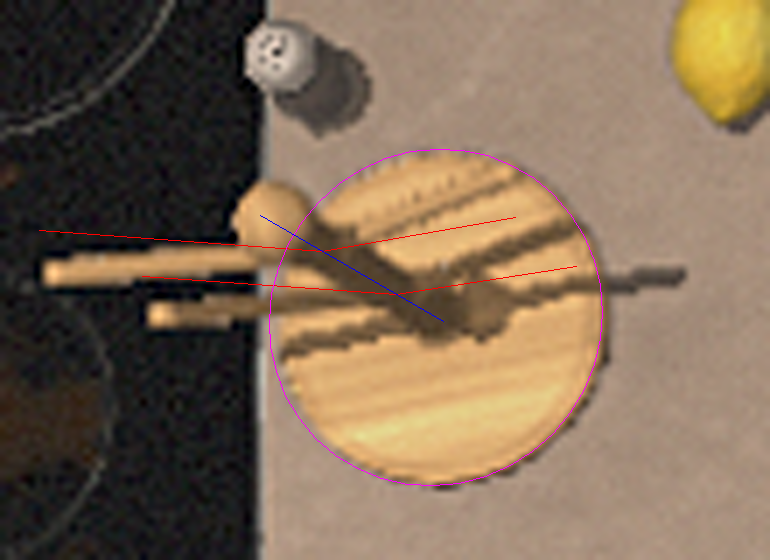

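View pics/ts.png

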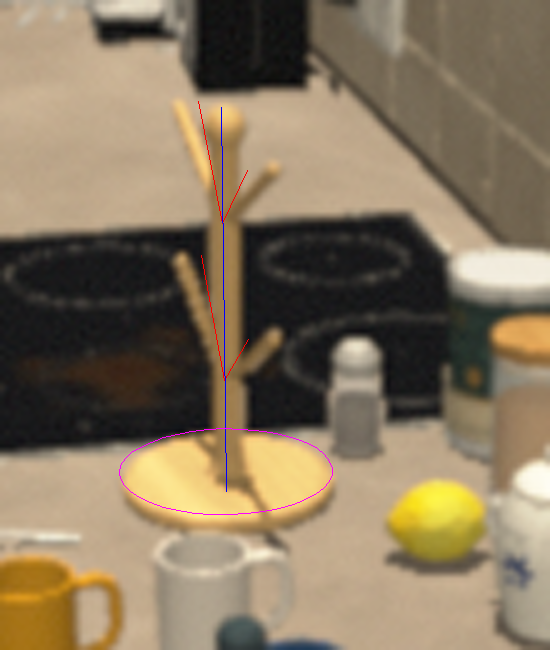

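```bash
python3 - <<'E'
from h import *
from scipy.optimize import least_squares
s=np.load("side.npy",allow_pickle=True).item();t=np.load("top.npy",allow_pickle=True).item()
f=lambda d,off,sc:np.array([off[0]+(d[0]+.5)/sc-.5,off[1]+(d[1]+.5)/sc-.5])
S=(200,90);Tt=(90,140)
obs=[(s,f((178,102),S,5),1,.21),(s,f((180,257),S,5),1,.09),(s,f((276,167),S,5),-1,.21),(s,f((278,332),S,5),-1,.09),(t,f((44,272),Tt,7),1,.21),(t,f((150,316),Tt,7),1,.09)]
c35,s35=np.cos(np.radians(35)),np.sin(np.radians(35))
def res(v):
    o=[]
    for p,uv,sg,z in obs:
        X=np.array([v[0]-sg*np.sin(v[2])*.114*c35,v[1]+sg*np.cos(v[2])*.114*c35,z+.114*s35]); o.append(proj(p,X)-uv)
    # prior
    o.append(np.array([(v[0]-.629)/.003,(v[1]-.196)/.003])); return np.concatenate(o)
r=least_squares(res,[.629,.196,.15]); print(r.x,r.fun.round(1))
E
```

```text
[0.63079964 0.19619221 0.20050382] [-0.3  0.3 -0.   0.3  0.1  0.1 -0.3  0.9  0.1  0.1 -0.4 -0.1  0.6  0.1]
```

```bash
cat >> h.py <<'E'
TX,TY,TYAW=.6305,.196,.20
def hangR(side,th,ph=.3):
    return R.from_euler('z',TYAW)*R.from_euler('x',ph*side)*R.from_euler('y',-th)*down(0)
def eyeT(side,z0,s,e=(-.043,0,.023),th=.8,ph=.3,dn=0.):
    """TCP pose with eye centre on rod at distance s (m) along rod; side +1 left"""
    u=np.array([-np.sin(TYAW),np.cos(TYAW),0])*side; d=u*np.cos(np.radians(35))+np.array([0,0,np.sin(np.radians(35))])
    X=np.array([TX,TY,z0])+d*s+[0,0,dn]; r=hangR(side,th,ph); return X-r.apply(e),r
E
python3 - <<'E'
from h import *
go([.567,-.065,.25],down(.29)); go([.567,-.065,.064],down(.29))
for side in(1,-1):
  for z0 in(.09,.21):
    for s in(.15,.075):
        X,r=eyeT(side,z0,s); print(side,z0,s,X.round(3),r.as_matrix()[:,2].round(2))
E
```

```text
rot [-0.0001, 0.0001, -0.2898] slide [-0.0312, 0.3068, 0.0549] dist 0.313
rot [-0.0001, 0.0001, -0.2898] slide [-0.0312, 0.3068, 0.2409] dist 0.391
1 0.09 0.15 [0.56  0.311 0.162] [ 0.66  0.34 -0.67]
1 0.09 0.075 [0.572 0.251 0.119] [ 0.66  0.34 -0.67]
1 0.21 0.15 [0.56  0.311 0.282] [ 0.66  0.34 -0.67]
1 0.21 0.075 [0.572 0.251 0.239] [ 0.66  0.34 -0.67]
-1 0.09 0.15 [0.61  0.062 0.162] [ 0.74 -0.06 -0.67]
-1 0.09 0.075 [0.598 0.122 0.119] [ 0.74 -0.06 -0.67]
-1 0.21 0.15 [0.61  0.062 0.282] [ 0.74 -0.06 -0.67]
-1 0.21 0.075 [0.598 0.122 0.239] [ 0.74 -0.06 -0.67]
```

Call:
arm_command:
  delta_rot:
    - [0,0,-0.1]
    - [0,0,-0.2]
    - [0,0,-0.29]
    - [0,0,-0.29]
    - [0,0,-0.29]
    - [0,0,-0.29]
    - [0,0,-0.29]
    - [0,0,-0.29]
  slide:
    - [-0.031,0.307,0]
    - [-0.031,0.307,0]
    - [-0.031,0.307,0]
    - [-0.031,0.307,0]
    - [-0.031,0.307,0]
    - [-0.031,0.307,0.03]
    - [-0.031,0.307,0.08]
    - [-0.031,0.307,0.1]
  hand: [0,0,0,0,0,0,0,0]

```text
t: 24.68
tcp_pos: [0.565, -0.0642, 0.2021]
eef_rot: [-0.145, 0.989, 0.0, -0.002]
force: [0.2, -0.1, -0.2]
gripper_width: 1.001
```

```bash
python3 - <<'E'
from h import *
st();go([.567,-.065,.064],down(.29))
s=capture("side"); save(s,"s15.png",(200,120,300,240),5)
print([(round(a["score"],2),np.round(a["at"],3).tolist()) for a in place_of("white_mug",s)][:2])
E
```

```text
t 24.68 tcp [ 0.565  -0.0642  0.2021] q [-0.113  0.364 -0.13   1.08  -0.    -0.404] F [ 0.2 -0.1 -0.2] w 1.001
rot [0.0016, -0.0039, 0.001] slide [-0.0022, -0.0016, 0.1381] dist 0.138
[(0.73, [0.569, -0.063, 0.001])]
```

View pics/s15.png

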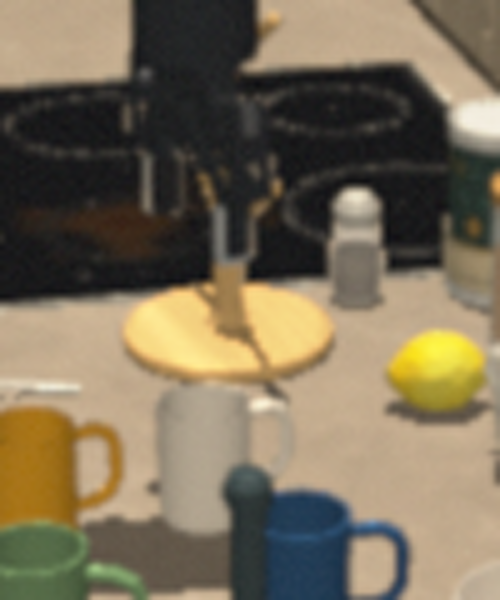

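Call:
arm_command:
  delta_rot:
    - [0,0,0]
    - [0,0,0]
    - [0,0,0]
    - [0,0,0]
    - [0,0,0]
    - [0,0,0]
    - [0,0,0]
    - [0,0,0]
  slide:
    - [-0.002,-0.001,0.05]
    - [-0.002,-0.001,0.1]
    - [-0.002,-0.001,0.13]
    - [-0.002,-0.001,0.138]
    - [-0.002,-0.001,0.138]
    - [-0.002,-0.001,0.138]
    - [-0.002,-0.001,0.138]
    - [-0.002,-0.001,0.138]
  hand: [0,0,0,0,0,255,255,255]
  newtons: 60

```text
t: 25.78
tcp_pos: [0.5705, -0.0651, 0.0692]
eef_rot: [-0.145, 0.989, -0.0, 0.002]
force: [-1.7, 1.0, 6.1]
gripper_width: 0.691
```

Call:
arm_command:
  delta_rot:
    - [0,0,0]
    - [0,0,0]
    - [0,0,0]
    - [0,0,0]
    - [0,0,0]
  slide:
    - [0,0,-0.05]
    - [0,0,-0.1]
    - [0,0,-0.15]
    - [0,0,-0.19]
    - [0,0,-0.19]
  hand: [255,255,255,255,255]

```text
t: 26.4
tcp_pos: [0.5713, -0.0655, 0.2616]
eef_rot: [-0.145, 0.989, -0.001, 0.004]
force: [0.5, 0.3, -1.2]
gripper_width: 0.693
```

```bash
python3 - <<'E'
from h import *
st()
s=capture("side"); save(s,"s16.png",(190,90,290,210),5)
X,r=eyeT(-1,.09,.155); print(X); go(X-[.12,0,-.12],r)
E
```

```text
t 26.40 tcp [ 0.5713 -0.0655  0.2616] q [-0.114  0.338 -0.012  1.211 -0.    -0.404] F [ 0.5  0.3 -1.2] w 0.693
[0.61106346 0.05803975 0.1647443 ]
rot [0.3172, -0.7755, -0.0351] slide [0.0402, 0.1407, -0.0261] dist 0.149
```

View pics/s16.png

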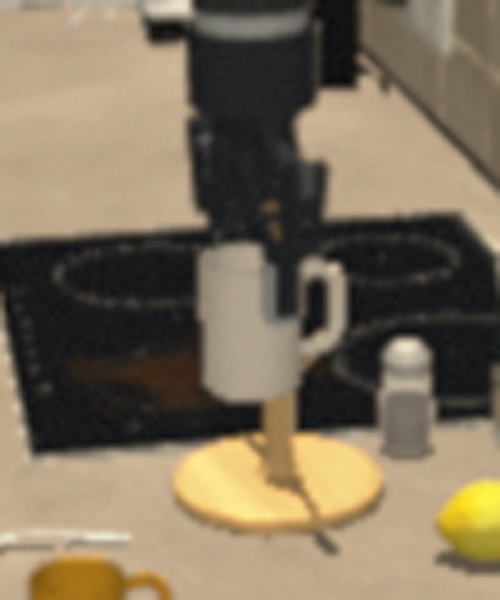

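```bash
python3 - <<'E'
from h import *
s=capture("side"); o=st(); x,r=pose()
m=trace("white_mug",s)[0]; print(m["score"]); m=m["pixels"]; ys,xs=np.nonzero(m)
for y in range(ys.min(),ys.max()+1,3):
    c=np.nonzero(m[y])[0]; print(y,c.min(),c.max(),(c.min()+c.max())/2)
for d in(0,.004,.008):
    for z in(-.06,.0):
        print(d,z,proj(s,x+r.apply([d,0,-z])))
for q in("white_mug","white_mug_eye"): 
    for a in place_of(q,s)[:1]: print(q,a["score"],np.round(a["at"],3),"in tool",np.round(r.inv().apply(np.array(a["at"])-x),4))
E
```

```text
t 26.50 tcp [ 0.5689 -0.0652  0.2572] q [-0.114  0.341 -0.019  1.21  -0.    -0.404] F [ 0.3  0.5 -2. ] w 0.691
0.57
140 234 240 237.0
143 231 241 236.0
146 230 256 243.0
149 230 257 243.5
152 230 257 243.5
155 230 257 243.5
158 231 255 243.0
161 231 250 240.5
164 231 249 240.0
167 233 248 240.5
170 238 242 240.0
0 -0.06 [240.27988399 164.91687364]
0 0.0 [239.94159015 146.04255662]
0.004 -0.06 [239.09443075 165.1494028 ]
0.004 0.0 [238.73304432 146.25411427]
0.008 -0.06 [237.90587264 165.3825681 ]
0.008 0.0 [237.52126708 146.46628362]
white_mug 0.97 [ 0.569 -0.065  0.191] in tool [-0.0004 -0.0002  0.0662]
white_mug_eye 0.81 [ 0.608 -0.054  0.23 ] in tool [-0.0402 -0.0005  0.0274]
```

```bash
python3 - <<'E'
from h import *
e=(-.042,0,.028)
X,r=eyeT(-1,.09,.175,e); print(X.round(3)); go(X+[-.12,-.02,.12],r)
E
```

```text
[0.611 0.043 0.18 ]
rot [0.3205, -0.7829, -0.0352] slide [0.0484, 0.106, -0.0448] dist 0.125
```

Call:
arm_command:
  delta_rot:
    - [0,0,0]
    - [0.06,-0.15,-0.01]
    - [0.12,-0.3,-0.01]
    - [0.18,-0.45,-0.02]
    - [0.24,-0.6,-0.03]
    - [0.32,-0.783,-0.035]
    - [0.32,-0.783,-0.035]
    - [0.32,-0.783,-0.035]
  slide:
    - [0.02,0,-0.045]
    - [0.048,0.04,-0.045]
    - [0.048,0.09,-0.045]
    - [0.048,0.106,-0.045]
    - [0.048,0.106,-0.045]
    - [0.048,0.106,-0.045]
    - [0.048,0.106,-0.045]
    - [0.048,0.106,-0.045]
  hand: [255,255,255,255,255,255,255,255]

```text
t: 27.65
tcp_pos: [0.4901, 0.0225, 0.2985]
eef_rot: [-0.149, 0.901, -0.098, 0.396]
force: [0.2, -0.2, -1.9]
gripper_width: 0.691
```

```bash
python3 - <<'E'
from h import *
st(); e=(-.042,0,.028)
X,r=eyeT(-1,.09,.175,e); go(X,r)
s=capture("side"); save(s,"s17.png",(170,60,310,220),4); t=capture("top"); save(t,"t17.png",(100,120,260,240),5)
x,rr=pose()
for p in(s,t):
  for q in("white_mug","white_mug_eye"): 
    for a in place_of(q,p)[:1]: print(q,round(a["score"],2),np.round(a["at"],3),"in tool",np.round(rr.inv().apply(np.array(a["at"])-x),4))
E
```

```text
t 27.65 tcp [0.4901 0.0225 0.2985] q [ 0.147 -0.285 -0.934  0.093 -0.168 -0.256] F [ 0.2 -0.2 -1.9] w 0.691
rot [0.0008, -0.0019, 0.0008] slide [-0.0038, 0.0306, 0.1677] dist 0.171
white_mug 0.76 [0.54  0.018 0.249] in tool [0.008  0.0026 0.0707]
white_mug_eye 0.87 [0.538 0.034 0.305] in tool [-0.0352  0.0014  0.0306]
white_mug 0.86 [0.537 0.017 0.255] in tool [0.0059 0.0005 0.064 ]
white_mug_eye 0.98 [0.532 0.033 0.308] in tool [-0.0327  0.0007  0.025 ]
```

View pics/s17.png

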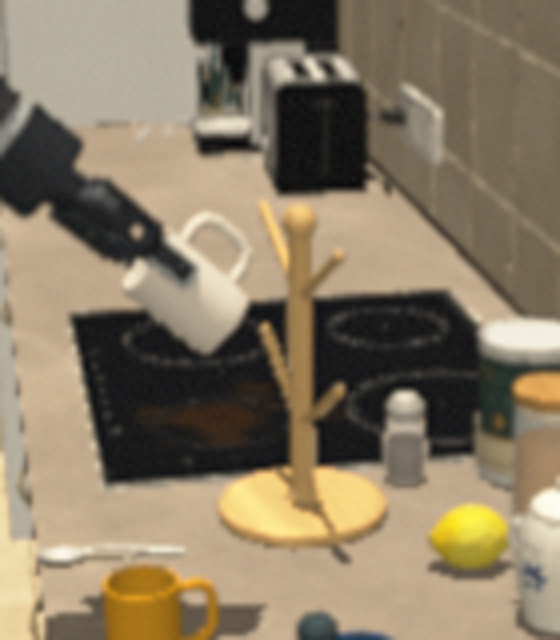

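View pics/t17.png

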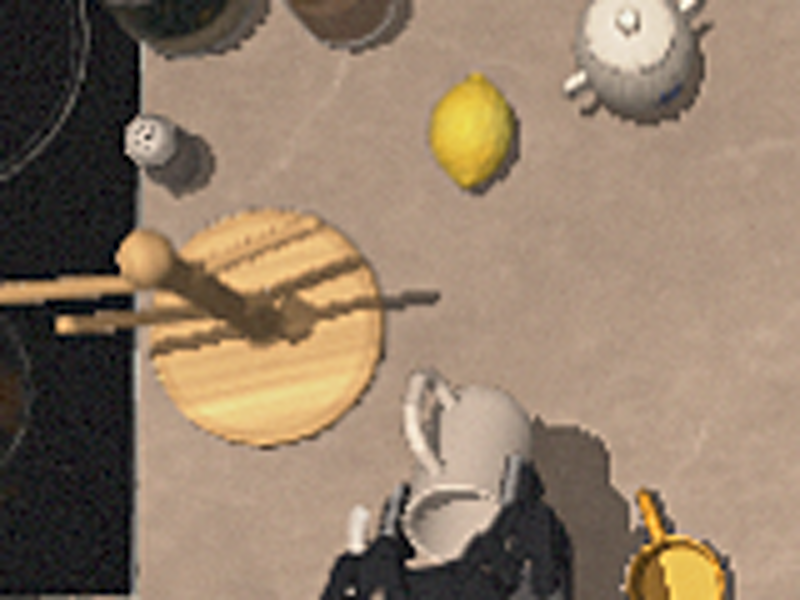

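```bash
python3 - <<'E'
from h import *
e=(-.036,0,.028)
X,r=eyeT(-1,.09,.175,e); print(X); go(X,r)
E
```

```text
[0.61508337 0.0447029  0.18434099]
rot [-0.0014, 0.0037, -0.0006] slide [-0.0036, 0.0328, 0.1678] dist 0.171
```

Call:
arm_command:
  delta_rot:
    - [0,0,0]
    - [0,0,0]
    - [0,0,0]
    - [0,0,0]
    - [0,0,0]
    - [0,0,0]
  slide:
    - [0,0.005,0.05]
    - [-0.002,0.01,0.1]
    - [-0.004,0.033,0.15]
    - [-0.004,0.033,0.168]
    - [-0.004,0.033,0.168]
    - [-0.004,0.033,0.168]
  hand: [255,255,255,255,255,255]
  newtons: 90

```text
t: 28.7
tcp_pos: [0.6145, 0.0448, 0.184]
eef_rot: [-0.148, 0.9, -0.099, 0.399]
force: [-0.4, 0.3, -1.7]
gripper_width: 0.684
```

```bash
cat >> h.py <<'E'
def chk(side,z0,mug,tag,crops=((210,80,320,220),(90,130,220,220))):
    o=st(); x,r=pose(); s=capture("side");t=capture("top"); E=[]
    u=np.array([-np.sin(TYAW),np.cos(TYAW),0])*side; d=u*np.cos(np.radians(35))+np.array([0,0,np.sin(np.radians(35))]); n=np.array([np.cos(TYAW),np.sin(TYAW),0]); v=np.cross(d,n); v*=np.sign(v[2])
    for p in(s,t):
        for q in(mug,mug+"_eye"):
            for a in place_of(q,p)[:1]:
                A=np.array(a["at"]); B=A-[TX,TY,z0]
                print(q,round(a["score"],2),A.round(3),"tool",r.inv().apply(A-x).round(4),"rod s %.3f n %.4f v %.4f"%(B@d,B@n,B@v) if "eye" in q else "")
    for nm,p,c in(("s",s,crops[0]),("t",t,crops[1])):
        sc=min(5,600/(c[3]-c[1])); x0,y0,x1,y1=c; f=cv2.resize(p["frame"][y0:y1,x0:x1,::-1],None,fx=sc,fy=sc,interpolation=cv2.INTER_CUBIC); off=np.array([x0,y0])
        P=lambda X:tuple(np.round((proj(p,X)-off+.5)*sc-.5).astype(int).tolist())
        for a,b in((.02,.115),): cv2.line(f,P(np.array([TX,TY,z0])+d*a),P(np.array([TX,TY,z0])+d*b),(0,0,255),1)
        cv2.line(f,P(np.array([TX,TY,z0])+d*.115),P(np.array([TX,TY,z0])+d*.2),(255,0,255),1)
        cv2.imwrite("pics/%s_%s.png"%(nm,tag),f)
E
python3 - <<'E'
from h import *
chk(-1,.09,"white_mug","w1")
E
```

```text
t 28.70 tcp [0.6145 0.0448 0.184 ] q [ 0.157  0.147 -0.961 -0.369 -0.176 -0.248] F [-0.4  0.3 -1.7] w 0.684
white_mug 0.97 [0.665 0.041 0.131] tool [0.0059 0.0028 0.0729] 
white_mug_eye 0.67 [0.661 0.058 0.19 ] tool [-0.0382  0.0013  0.0305] rod s 0.173 n 0.0028 v 0.0003
white_mug 0.59 [0.662 0.042 0.136] tool [0.0041 0.0024 0.0676] 
white_mug_eye 0.65 [0.656 0.058 0.191] tool [-0.0352  0.0022  0.0255] rod s 0.173 n -0.0029 v 0.0018
```

View pics/s_w1.png

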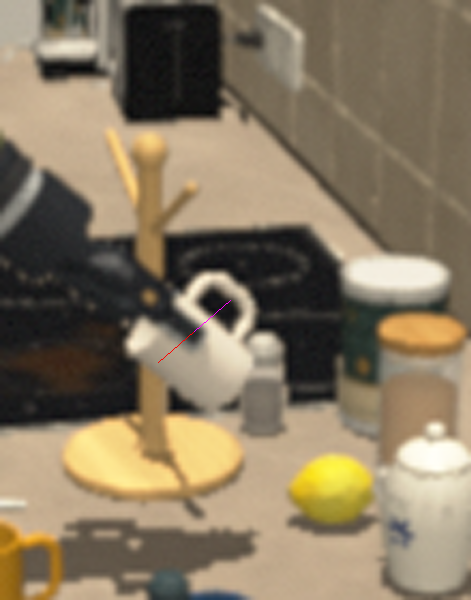

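View pics/t_w1.png

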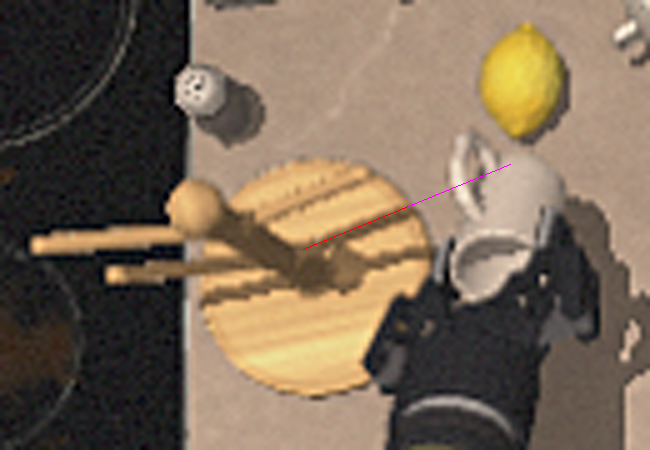

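```bash
python3 - <<'E'
from h import *
x,r=pose(); d=np.array([.163,-.803,.574])
for k in(.03,.06,.091): print(k,r.inv().apply(-k*d).round(4))
print("world -z in tool",r.inv().apply([0,0,-1]).round(3))
E
```

```text
0.03 [0.0066 0.0286 0.0063]
0.06 [0.0133 0.0572 0.0126]
0.091 [0.0202 0.0867 0.0192]
world -z in tool [0.689 0.296 0.662]
```

Call:
arm_command:
  delta_rot:
    - [0,0,0]
    - [0,0,0]
    - [0,0,0]
    - [0,0,0]
  slide:
    - [0.004,0.019,0.004]
    - [0.009,0.038,0.0084]
    - [0.0133,0.0572,0.0126]
    - [0.0133,0.0572,0.0126]
  hand: [255,255,255,255]

```text
t: 29.5
tcp_pos: [0.6037, 0.094, 0.1483]
eef_rot: [-0.15, 0.9, -0.098, 0.398]
force: [-0.6, 0.2, -1.7]
gripper_width: 0.683
```

```bash
python3 - <<'E'
from h import *
chk(-1,.09,"white_mug","w2")
E
```

```text
t 29.50 tcp [0.6037 0.094  0.1483] q [ 0.282  0.224 -1.007 -0.471 -0.266 -0.162] F [-0.6  0.2 -1.7] w 0.683
white_mug 0.97 [0.655 0.088 0.097] tool [ 0.0047 -0.0004  0.0732] 
white_mug_eye 0.92 [0.648 0.105 0.159] tool [-0.0395 -0.0015  0.0252] rod s 0.116 n -0.0010 v 0.0033
white_mug 0.86 [0.652 0.089 0.101] tool [0.0037 0.0003 0.0678] 
white_mug_eye 0.72 [0.644 0.105 0.156] tool [-0.035   0.0006  0.024 ] rod s 0.113 n -0.0050 v 0.0017
```

View pics/s_w2.png

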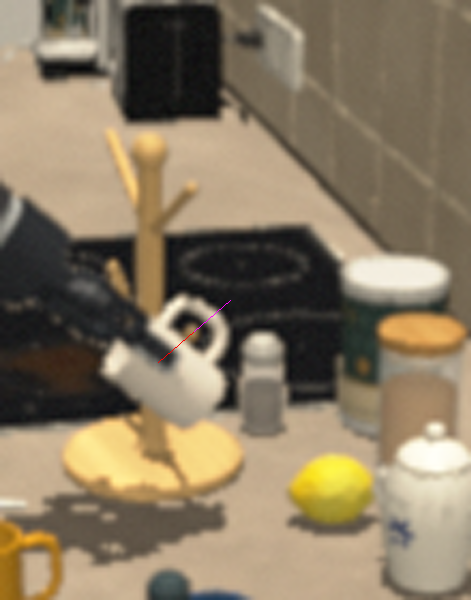

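View pics/t_w2.png

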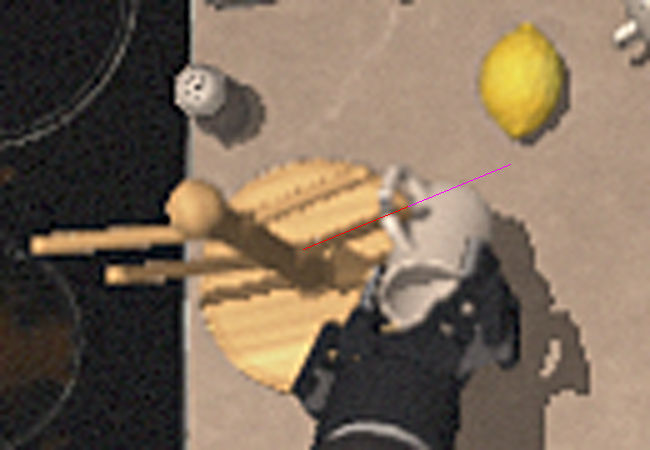

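Call:
arm_command:
  delta_rot:
    - [0,0,0]
    - [0,0,0]
    - [0,0,0]
  slide:
    - [0.004,0.017,0.005]
    - [0.008,0.034,0.009]
    - [0.008,0.034,0.009]
  hand: [255,255,255]

```text
t: 30.18
tcp_pos: [0.5984, 0.1231, 0.1254]
eef_rot: [-0.15, 0.9, -0.098, 0.397]
force: [0.3, -0.2, -1.5]
gripper_width: 0.685
```

```bash
python3 - <<'E'
from h import *
chk(-1,.09,"white_mug","w3")
E
```

```text
t 30.18 tcp [0.5984 0.1231 0.1254] q [ 0.355  0.282 -1.023 -0.529 -0.318 -0.11 ] F [ 0.3 -0.2 -1.5] w 0.685
white_mug 0.65 [0.648 0.118 0.075] tool [0.0042 0.0007 0.0709] 
white_mug_eye 0.93 [0.644 0.135 0.132] tool [-0.0376  0.0003  0.0293] rod s 0.075 n 0.0013 v -0.0020
white_mug 0.64 [0.647 0.117 0.076] tool [ 0.0046 -0.      0.0691]
```

View pics/s_w3.png

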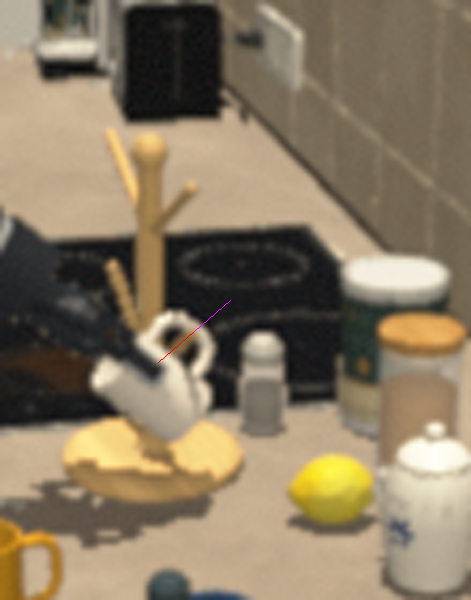

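View pics/t_w3.png

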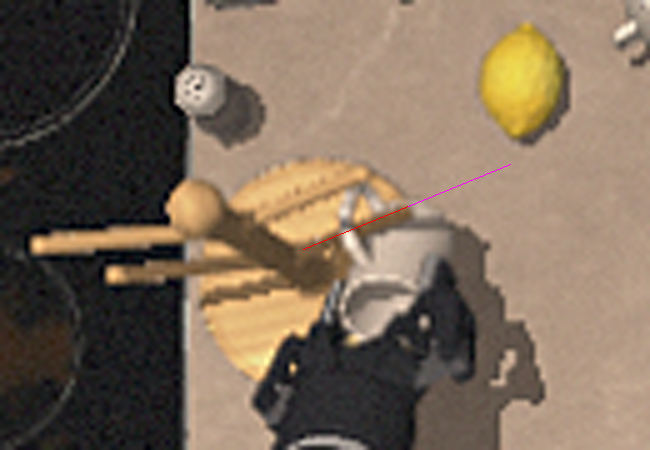

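Call:
arm_command:
  delta_rot:
    - [0,0,0]
    - [0,0,0]
    - [0,0,0]
    - [0,0,0]
    - [0,0,0]
  slide:
    - [0.0028,0.0012,0.0026]
    - [0.0028,0.0012,0.0026]
    - [0.0028,0.0012,0.0026]
    - [0.0028,0.0012,0.0026]
    - [0.0028,0.0012,0.0026]
  hand: [255,35,35,35,35]

```text
t: 31.1
tcp_pos: [0.5997, 0.1217, 0.1237]
eef_rot: [-0.149, 0.9, -0.099, 0.399]
force: [1.0, -0.1, -0.1]
gripper_width: 0.864
```

```bash
python3 - <<'E'
from h import *
chk(-1,.09,"white_mug","w4")
E
```

```text
t 31.10 tcp [0.5997 0.1217 0.1237] q [ 0.352  0.289 -1.027 -0.544 -0.318 -0.111] F [ 1.  -0.1 -0.1] w 0.864
white_mug 0.71 [0.675 0.174 0.051] tool [-0.016   0.0558  0.1015] 
white_mug 0.72 [0.67  0.164 0.053] tool [-0.0113  0.0472  0.0967] 
white_mug_eye 0.82 [0.631 0.167 0.103] tool [-0.0216  0.0425  0.0345] rod s 0.031 n -0.0051 v -0.0057
```

View pics/s_w4.png

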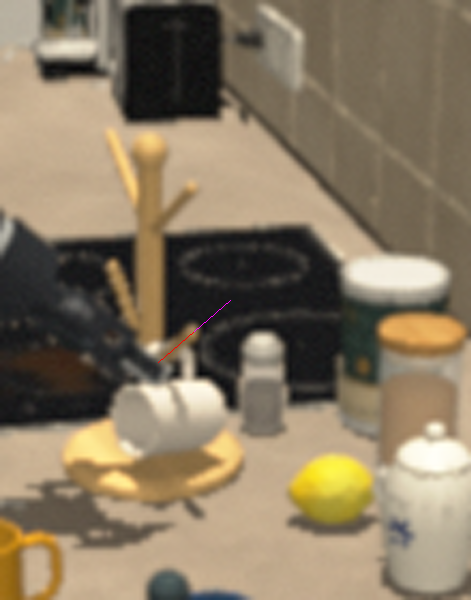

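View pics/t_w4.png

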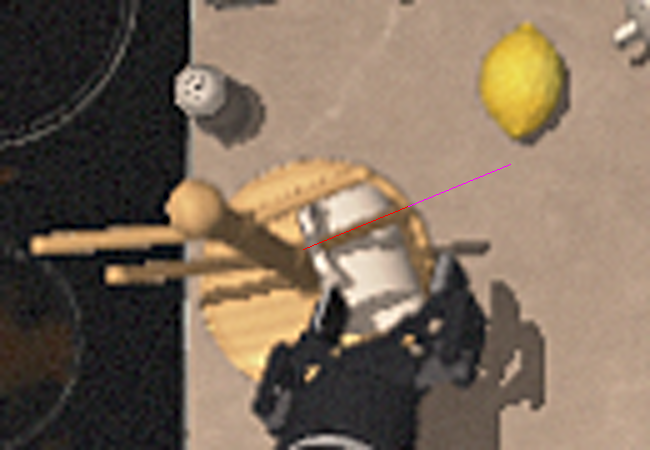

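Call:
arm_command:
  delta_rot:
    - [0,0,0]
    - [0,0,0]
    - [0,0,0]
    - [0,0,0]
  slide:
    - [0,0,-0.02]
    - [0,0,-0.04]
    - [0,0,-0.08]
    - [0,0,-0.13]
  hand: [35,35,35,0]

```text
t: 31.9
tcp_pos: [0.5016, 0.1291, 0.2097]
eef_rot: [-0.148, 0.9, -0.099, 0.398]
force: [0.8, 0.5, 0.8]
gripper_width: 0.996
```

```bash
python3 - <<'E'
from h import *
o=st(); s=capture("side"); save(s,"s18.png",(180,80,320,250),3.5); t=capture("top"); save(t,"t18.png",(90,130,320,270),3.4)
for p in(s,t):
  for q in["white_mug","blue_mug","yellow_mug","green_mug"]:
    print(q,[(round(a["score"],2),np.round(a["at"],3).tolist()) for a in place_of(q,p)][:2],[(round(a["score"],2),np.round(a["at"],3).tolist()) for a in place_of(q+"_eye",p)][:2])
E
```

```text
t 31.90 tcp [0.5016 0.1291 0.2097] q [ 0.481 -0.046 -1.044 -0.189 -0.409 -0.012] F [0.8 0.5 0.8] w 0.996
white_mug [(0.8, [0.671, 0.162, 0.047])] [(0.79, [0.638, 0.165, 0.1]), (0.63, [0.754, 0.052, -0.003])]
blue_mug [(0.85, [0.591, -0.214, 0.002]), (0.68, [0.484, -0.242, 0.04])] [(0.9, [0.6, -0.47, 0.043]), (0.73, [0.633, -0.223, 0.042])]
yellow_mug [(0.57, [0.454, -0.072, -0.001]), (0.57, [0.635, 0.166, 0.101])] [(0.64, [0.493, -0.061, 0.038])]
green_mug [(0.78, [0.441, -0.228, 0.001])] [(0.57, [0.484, -0.241, 0.041])]
white_mug [(0.8, [0.665, 0.161, 0.051]), (0.63, [0.447, -0.226, -0.0])] [(0.67, [0.629, 0.166, 0.098]), (0.21, [0.747, 0.258, 0.0])]
blue_mug [(0.73, [0.595, -0.218, 0.004]), (0.62, [0.571, -0.507, -0.003])] [(0.65, [0.639, -0.217, 0.038]), (0.62, [0.602, -0.47, 0.036])]
yellow_mug [(0.7, [0.453, -0.08, 0.0]), (0.3, [0.631, 0.194, 0.09])] [(0.74, [0.498, -0.06, 0.039])]
green_mug [(0.72, [0.446, -0.224, 0.003])] [(0.89, [0.486, -0.236, 0.045])]
```

View pics/s18.png

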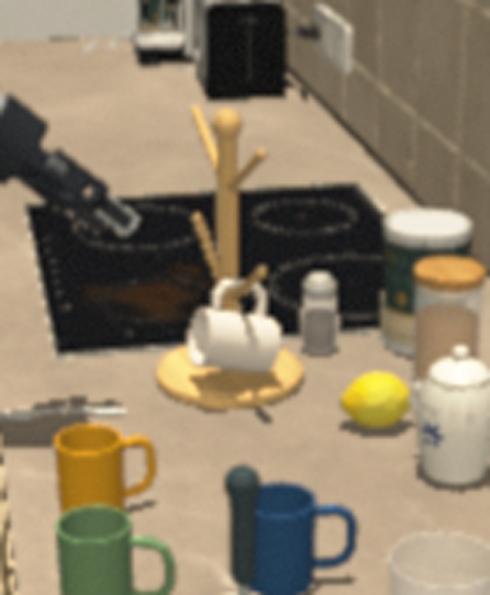

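View pics/t18.png

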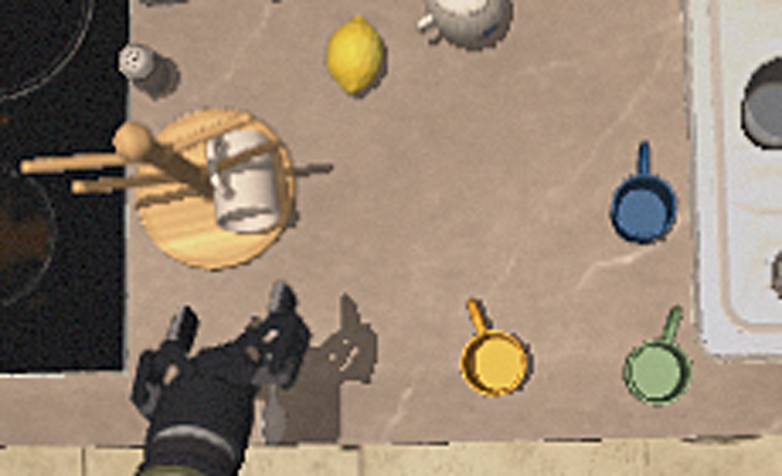

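```bash
python3 - <<'E'
from h import *
go([.4555,-.076,.21],down(.33))
E
```

```text
rot [-0.3355, 0.7762, -0.0024] slide [0.1008, -0.1836, -0.0232] dist 0.211
```

Call:
arm_command:
  delta_rot:
    - [0,0,0]
    - [-0.07,0.15,0]
    - [-0.14,0.31,0]
    - [-0.21,0.47,0]
    - [-0.28,0.63,0]
    - [-0.3355,0.776,-0.002]
    - [-0.3355,0.776,-0.002]
    - [-0.3355,0.776,-0.002]
  slide:
    - [0.02,-0.03,-0.023]
    - [0.05,-0.07,-0.023]
    - [0.08,-0.12,-0.023]
    - [0.1,-0.16,-0.023]
    - [0.101,-0.1836,-0.023]
    - [0.101,-0.1836,-0.023]
    - [0.101,-0.1836,-0.023]
    - [0.101,-0.1836,-0.023]
  hand: [0,0,0,0,0,0,0,0]

```text
t: 33.8
tcp_pos: [0.4549, -0.0757, 0.2092]
eef_rot: [-0.164, 0.986, 0.0, 0.0]
force: [-0.7, -0.1, -0.1]
gripper_width: 0.996
```

```bash
python3 - <<'E'
from h import *
st();go([.4555,-.076,.066],down(.33))
s=capture("side"); save(s,"s19.png",(170,150,270,260),5)
for q in["yellow_mug","yellow_mug_eye"]:print(q,[(round(a["score"],2),np.round(a["at"],3).tolist()) for a in place_of(q,s)][:2])
E
```

```text
t 33.80 tcp [ 0.4549 -0.0757  0.2092] q [-1.650e-01  1.780e-01 -3.740e-01  1.018e+00  1.000e-03 -4.960e-01] F [-0.7 -0.1 -0.1] w 0.996
rot [0.0001, 0.0009, 0.0002] slide [-0.0004, -0.0005, 0.1432] dist 0.143
yellow_mug [(0.68, [0.454, -0.073, -0.001])]
yellow_mug_eye [(0.94, [0.493, -0.065, 0.038])]
```

View pics/s19.png

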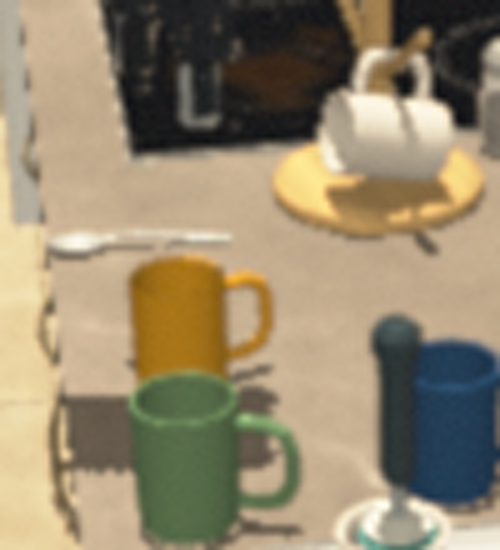

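Call:
arm_command:
  delta_rot:
    - [0,0,0]
    - [0,0,0]
    - [0,0,0]
    - [0,0,0]
    - [0,0,0]
    - [0,0,0]
    - [0,0,0]
    - [0,0,0]
    - [0,0,0]
  slide:
    - [0,0,0.05]
    - [0,0,0.1]
    - [0,0,0.135]
    - [0,0,0.143]
    - [0,0,0.143]
    - [0,0,0.143]
    - [0,0,0.143]
    - [0,0,0.143]
    - [0,0,0.143]
  hand: [0,0,0,0,0,255,255,255,255]
  newtons: 90

```text
t: 35.08
tcp_pos: [0.4571, -0.0761, 0.0691]
eef_rot: [-0.164, 0.986, -0.0, 0.002]
force: [-1.9, 2.5, 10.9]
gripper_width: 0.684
```

Call:
arm_command:
  delta_rot:
    - [0,0,0]
    - [0,0,0]
    - [0,0,0]
    - [0,0,0]
    - [0,0,0]
    - [0,0,0]
  slide:
    - [0,0,-0.05]
    - [0,0,-0.1]
    - [0,0,-0.15]
    - [0,0,-0.2]
    - [0,0,-0.21]
    - [0,0,-0.21]
  hand: [255,255,255,255,255,255]

```text
t: 35.83
tcp_pos: [0.4557, -0.0761, 0.2773]
eef_rot: [-0.164, 0.986, -0.0, 0.001]
force: [0.1, -0.2, -2.7]
gripper_width: 0.682
```

```bash
python3 - <<'E'
from h import *
chk(1,.09,"yellow_mug","y0")
e=(-.038,0,.028)
for s in(.18,.075):
    X,r=eyeT(1,.09,s,e); print(X.round(3))
X,r=eyeT(1,.09,.18,e);go([.42,.26,.30],r)
E
```

```text
t 35.83 tcp [ 0.4557 -0.0761  0.2773] q [-0.166  0.142 -0.236  1.191  0.    -0.495] F [ 0.1 -0.2 -2.7] w 0.682
yellow_mug 0.62 [0.633 0.196 0.212] tool [-0.2557  0.2006  0.0659] 
yellow_mug_eye 0.6 [ 0.492 -0.059  0.249] tool [-0.0402  0.0043  0.0285] rod s -0.091 n -0.1860 v 0.2577
[0.555 0.334 0.186]
[0.572 0.249 0.126]
rot [-0.231, -0.8146, 0.241] slide [-0.0759, 0.3291, -0.0243] dist 0.339
```

```bash
python3 - <<'E'
from h import *
e=(-.038,0,.028)
X,r=eyeT(1,.09,.18,e);go([.443,.276,.30],r)
E
```

```text
rot [-0.231, -0.8146, 0.241] slide [-0.1028, 0.3368, -0.0243] dist 0.353
```

Call:
arm_command:
  delta_rot:
    - [0,0,0]
    - [0,0,0]
    - [-0.05,-0.16,0.05]
    - [-0.1,-0.33,0.1]
    - [-0.14,-0.49,0.145]
    - [-0.19,-0.65,0.19]
    - [-0.231,-0.815,0.241]
    - [-0.231,-0.815,0.241]
    - [-0.231,-0.815,0.241]
  slide:
    - [0.0,0.05,-0.024]
    - [0.0,0.11,-0.024]
    - [-0.02,0.17,-0.024]
    - [-0.05,0.23,-0.024]
    - [-0.08,0.29,-0.024]
    - [-0.103,0.337,-0.024]
    - [-0.103,0.337,-0.024]
    - [-0.103,0.337,-0.024]
    - [-0.103,0.337,-0.024]
  hand: [255,255,255,255,255,255,255,255,255]

```text
t: 37.25
tcp_pos: [0.4446, 0.2763, 0.3018]
eef_rot: [-0.034, 0.912, 0.175, 0.37]
force: [0.9, 0.2, -0.1]
gripper_width: 0.685
```

```bash
python3 - <<'E'
from h import *
chk(1,.09,"yellow_mug","y1",((150,60,290,220),(60,130,220,260)))
e=(-.038,0,.028)
X,r=eyeT(1,.09,.18,e);go(X,r)
E
```

```text
t 37.25 tcp [0.4446 0.2763 0.3018] q [ 0.613 -0.224 -0.895  0.061 -0.101  0.494] F [ 0.9  0.2 -0.1] w 0.685
yellow_mug 0.76 [0.486 0.306 0.252] tool [0.0062 0.0056 0.0714] 
yellow_mug_eye 0.73 [0.489 0.286 0.311] tool [-0.0378  0.0036  0.0271] rod s 0.222 n -0.1204 v 0.1140
yellow_mug 0.74 [0.489 0.301 0.255] tool [0.0018 0.0007 0.0695] 
yellow_mug_eye 0.73 [0.498 0.287 0.312] tool [-0.045   0.0029  0.0326] rod s 0.222 n -0.1115 v 0.1155
rot [0.0001, 0.0055, 0.0004] slide [0.0059, -0.002, 0.17] dist 0.17
```

View pics/s_y1.png

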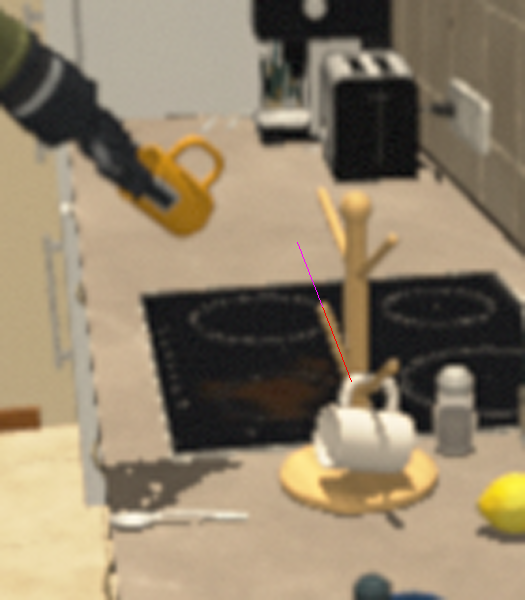

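View pics/t_y1.png

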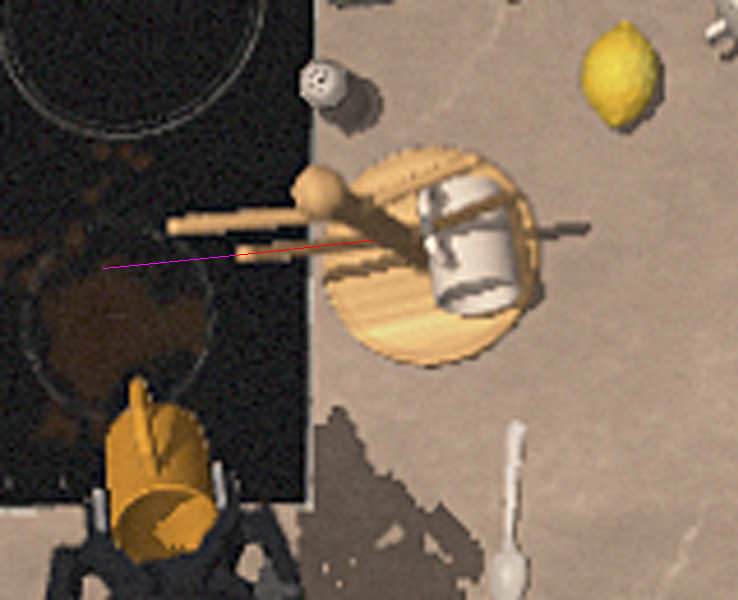

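```bash
python3 - <<'E'
from h import *
X,r=eyeT(1,.09,.18,(-.040,.002,.029));go(X,r)
E
```

```text
rot [0.0001, 0.0055, 0.0004] slide [0.0079, -0.004, 0.169] dist 0.169
```

Call:
arm_command:
  delta_rot:
    - [0,0,0]
    - [0,0.003,0]
    - [0,0.005,0]
    - [0,0.005,0]
    - [0,0.005,0]
    - [0,0.005,0]
  slide:
    - [0.002,-0.001,0.05]
    - [0.004,-0.002,0.1]
    - [0.008,-0.004,0.15]
    - [0.008,-0.004,0.169]
    - [0.008,-0.004,0.169]
    - [0.008,-0.004,0.169]
  hand: [255,255,255,255,255,255]

```text
t: 38.3
tcp_pos: [0.5515, 0.331, 0.1828]
eef_rot: [-0.034, 0.912, 0.175, 0.369]
force: [0.4, -1.0, -2.0]
gripper_width: 0.684
```

```bash
python3 - <<'E'
from h import *
chk(1,.09,"yellow_mug","y2",((180,80,290,220),(60,130,190,230)))
x,r=pose()
u=np.array([-np.sin(.2),np.cos(.2),0]);d=u*.819+np.array([0,0,.574])
for k in(.03,.06,.1): print(k,r.inv().apply(-k*d).round(4))
print("down",r.inv().apply([0,0,-1]).round(3))
E
```

```text
t 38.30 tcp [0.5515 0.331  0.1828] q [ 0.572  0.183 -0.913 -0.365 -0.068  0.468] F [ 0.4 -1.  -2. ] w 0.684
yellow_mug 0.76 [0.594 0.36  0.136] tool [0.0029 0.0055 0.0698] 
yellow_mug_eye 0.53 [0.594 0.34  0.192] tool [-0.0372  0.003   0.025 ] rod s 0.180 n -0.0068 v -0.0010
yellow_mug 0.59 [0.595 0.352 0.133] tool [ 0.0039 -0.0033  0.0694] 
yellow_mug_eye 0.58 [0.6   0.34  0.192] tool [-0.0408  0.0021  0.0288] rod s 0.179 n -0.0016 v -0.0008
0.03 [ 0.0066 -0.0286  0.0064]
0.06 [ 0.0133 -0.0571  0.0128]
0.1 [ 0.0221 -0.0952  0.0213]
down [ 0.685 -0.295  0.666]
```

View pics/s_y2.png

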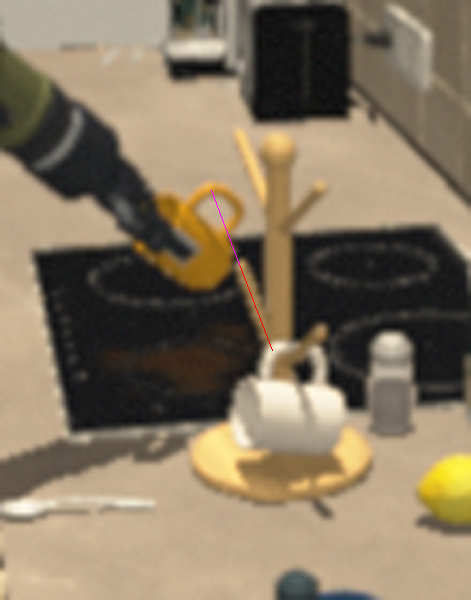

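View pics/t_y2.png

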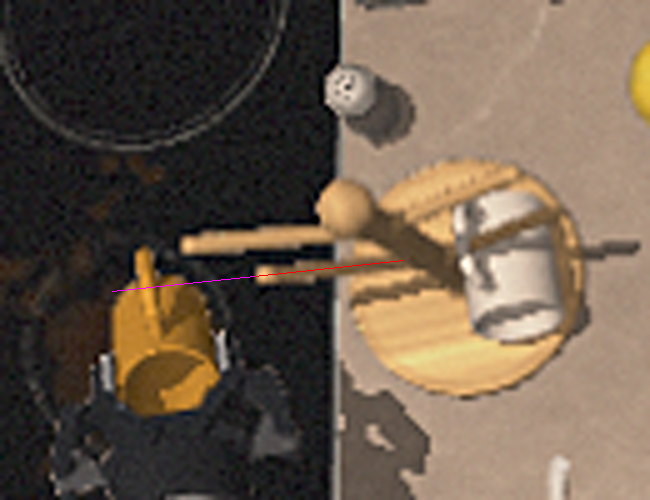

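Call:
arm_command:
  delta_rot:
    - [0,0,0]
    - [0,0,0]
    - [0,0,0]
    - [0,0,0]
  slide:
    - [0.002,-0.019,0.007]
    - [0.006,-0.038,0.011]
    - [0.0105,-0.057,0.0155]
    - [0.0105,-0.057,0.0155]
  hand: [255,255,255,255]

```text
t: 39.1
tcp_pos: [0.5638, 0.2823, 0.1466]
eef_rot: [-0.033, 0.913, 0.174, 0.368]
force: [-0.3, 0.0, -2.2]
gripper_width: 0.685
```

```bash
python3 - <<'E'
from h import *
chk(1,.09,"yellow_mug","y3",((200,90,290,210),(80,140,180,220)))
E
```

```text
t 39.10 tcp [0.5638 0.2823 0.1466] q [ 0.456  0.242 -0.99  -0.5    0.017  0.391] F [-0.3  0.  -2.2] w 0.685
yellow_mug 0.73 [0.604 0.31  0.101] tool [0.0038 0.0046 0.0666] 
yellow_mug_eye 0.68 [0.609 0.291 0.155] tool [-0.038   0.0016  0.0274] rod s 0.117 n -0.0020 v -0.0027
yellow_mug 0.72 [0.606 0.308 0.098] tool [0.0046 0.0023 0.0688] 
yellow_mug_eye 0.76 [0.616 0.293 0.157] tool [-0.0443  0.003   0.031 ] rod s 0.119 n 0.0050 v -0.0012
```

View pics/s_y3.png

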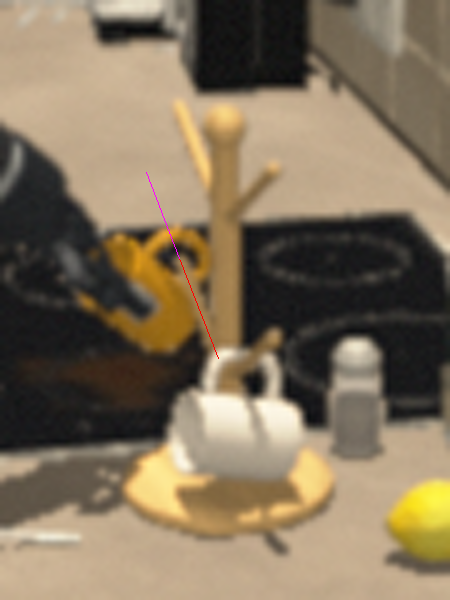

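View pics/t_y3.png

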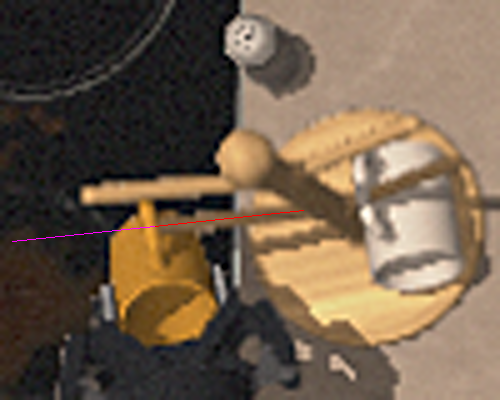

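Call:
arm_command:
  delta_rot:
    - [0,0,0]
    - [0,0,0]
    - [0,0,0]
    - [0,0,0]
  slide:
    - [0.001,-0.01,0.001]
    - [0.004,-0.023,0.004]
    - [0.008,-0.0395,0.008]
    - [0.008,-0.0395,0.008]
  hand: [255,255,255,255]

```text
t: 39.9
tcp_pos: [0.5708, 0.2481, 0.1232]
eef_rot: [-0.033, 0.913, 0.174, 0.367]
force: [-0.6, 1.1, -2.3]
gripper_width: 0.683
```

```bash
python3 - <<'E'
from h import *
chk(1,.09,"yellow_mug","y4",((200,90,290,210),(80,140,180,220)))
E
```

```text
t 39.90 tcp [0.5708 0.2481 0.1232] q [ 0.373  0.289 -1.036 -0.589  0.078  0.336] F [-0.6  1.1 -2.3] w 0.683
yellow_mug 0.59 [0.615 0.276 0.075] tool [0.0023 0.0043 0.0709] 
yellow_mug_eye 0.72 [0.619 0.256 0.132] tool [-0.0409  0.0014  0.0285] rod s 0.075 n 0.0008 v -0.0004
yellow_mug 0.94 [0.614 0.27  0.077] tool [ 0.0016 -0.0012  0.0664] 
yellow_mug_eye 0.74 [ 0.597 -0.218  0.   ] tool [ 0.0332 -0.478  -0.0602] rod s -0.378 n -0.1155 v 0.1557
```

View pics/s_y4.png

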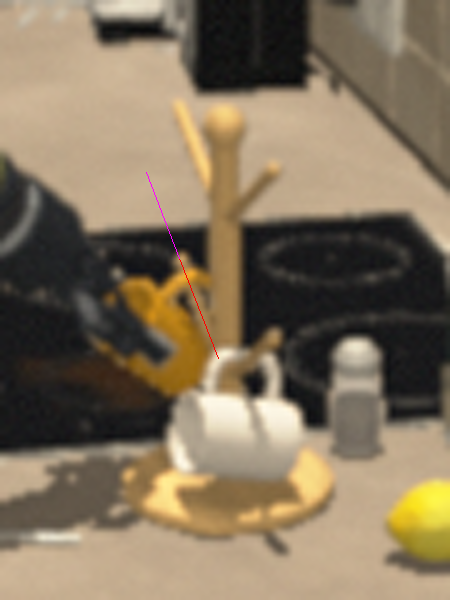

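View pics/t_y4.png

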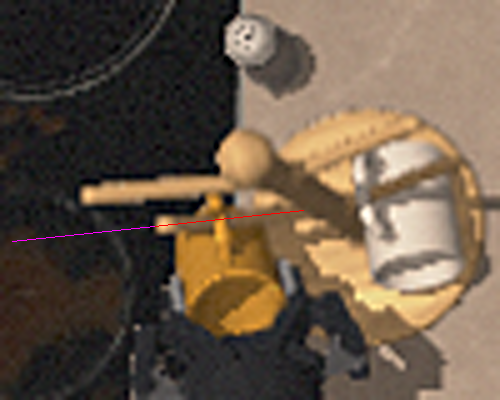

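Call:
arm_command:
  delta_rot:
    - [0,0,0]
    - [0,0,0]
    - [0,0,0]
    - [0,0,0]
    - [0,0,0]
  slide:
    - [0.0028,-0.0012,0.0026]
    - [0.0028,-0.0012,0.0026]
    - [0.0028,-0.0012,0.0026]
    - [0.0028,-0.0012,0.0026]
    - [0.0028,-0.0012,0.0026]
  hand: [255,35,35,35,35]

```text
t: 40.83
tcp_pos: [0.5718, 0.25, 0.1217]
eef_rot: [-0.034, 0.912, 0.175, 0.369]
force: [0.2, -0.9, -1.2]
gripper_width: 0.863
```

```bash
python3 - <<'E'
from h import *
chk(1,.09,"yellow_mug","y5",((200,90,290,210),(80,140,180,220)))
E
```

```text
t 40.83 tcp [0.5718 0.25   0.1217] q [ 0.375  0.297 -1.039 -0.604  0.078  0.336] F [ 0.2 -0.9 -1.2] w 0.863
yellow_mug 0.47 [0.662 0.234 0.052] tool [-0.0192 -0.0525  0.1005] 
yellow_mug_eye 0.42 [0.628 0.227 0.1  ] tool [-0.0275 -0.0384  0.0433] rod s 0.031 n 0.0034 v -0.0093
yellow_mug 0.6 [0.656 0.236 0.052] tool [-0.0145 -0.0499  0.0971] 
yellow_mug_eye 0.62 [0.628 0.231 0.101] tool [-0.028  -0.0352  0.0449] rod s 0.034 n 0.0049 v -0.0111
```

View pics/s_y5.png

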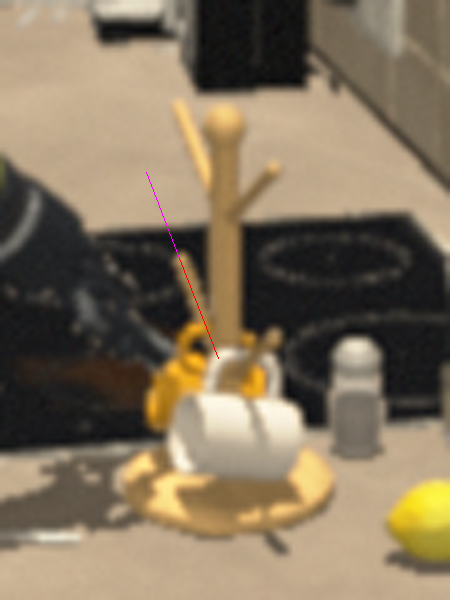

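View pics/t_y5.png

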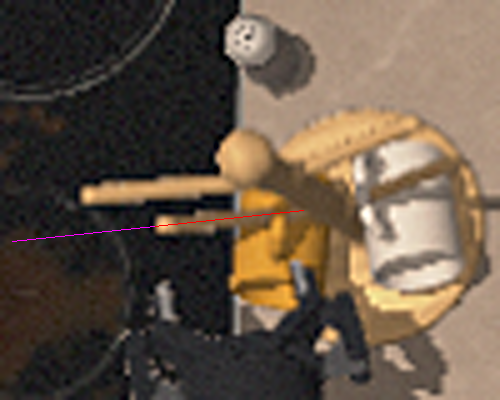

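Call:
arm_command:
  delta_rot:
    - [0,0,0]
    - [0,0,0]
    - [0,0,0]
    - [0,0,0]
    - [0,0,0]
  slide:
    - [0,0,-0.02]
    - [0,0,-0.04]
    - [0,0,-0.08]
    - [0,0,-0.13]
    - [0,0,-0.14]
  hand: [35,35,35,0,0]

```text
t: 41.75
tcp_pos: [0.478, 0.2012, 0.2168]
eef_rot: [-0.034, 0.912, 0.175, 0.37]
force: [1.0, 0.0, 0.1]
gripper_width: 0.998
```

```bash
python3 - <<'E'
from h import *
o=st(); s=capture("side"); save(s,"s20.png",(150,80,320,270),3.1); t=capture("top"); save(t,"t20.png",(90,130,320,270),3.4)
for p in(s,t):
  for q in["blue_mug","yellow_mug","green_mug"]:
    print(q,[(round(a["score"],2),np.round(a["at"],3).tolist()) for a in place_of(q,p)][:2],[(round(a["score"],2),np.round(a["at"],3).tolist()) for a in place_of(q+"_eye",p)][:2])
go([.446,-.2275,.21],down(-.28))
E
```

```text
t 41.75 tcp [0.478  0.2012 0.2168] q [ 0.338 -0.094 -1.083 -0.257  0.105  0.312] F [1.  0.  0.1] w 0.998
blue_mug [(0.81, [0.59, -0.219, 0.001]), (0.79, [0.571, -0.507, 0.001])] [(0.74, [0.6, -0.472, 0.041]), (0.59, [0.636, -0.221, 0.042])]
yellow_mug [(0.56, [0.652, 0.244, 0.048]), (0.43, [0.532, -0.365, 0.002])] [(0.63, [0.623, 0.224, 0.1])]
green_mug [(0.76, [0.443, -0.231, 0.002])] [(0.96, [0.484, -0.243, 0.04]), (0.29, [0.638, 0.165, 0.103])]
blue_mug [(0.7, [0.572, -0.506, -0.004]), (0.59, [0.593, -0.216, 0.003])] [(0.65, [0.639, -0.218, 0.039]), (0.62, [0.6, -0.47, 0.039])]
yellow_mug [(0.89, [0.653, 0.237, 0.05])] [(0.63, [0.63, 0.227, 0.101])]
green_mug [(0.31, [0.628, 0.197, 0.211])] [(0.9, [0.487, -0.241, 0.044]), (0.34, [0.746, 0.256, -0.0])]
rot [0.4652, 0.7046, 0.3329] slide [-0.0019, -0.397, -0.1667] dist 0.431
```

View pics/s20.png

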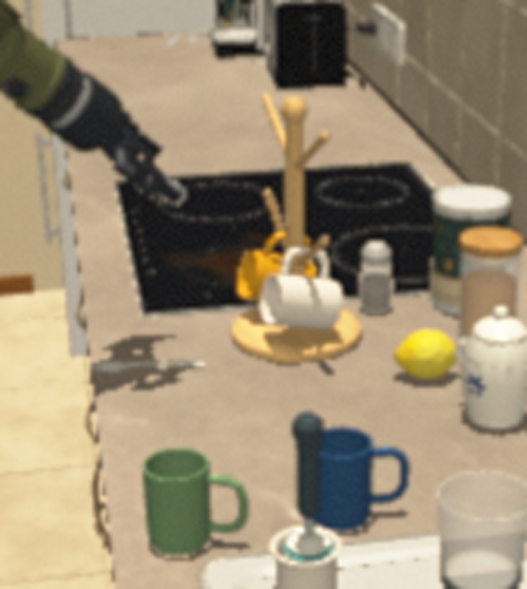

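View pics/t20.png

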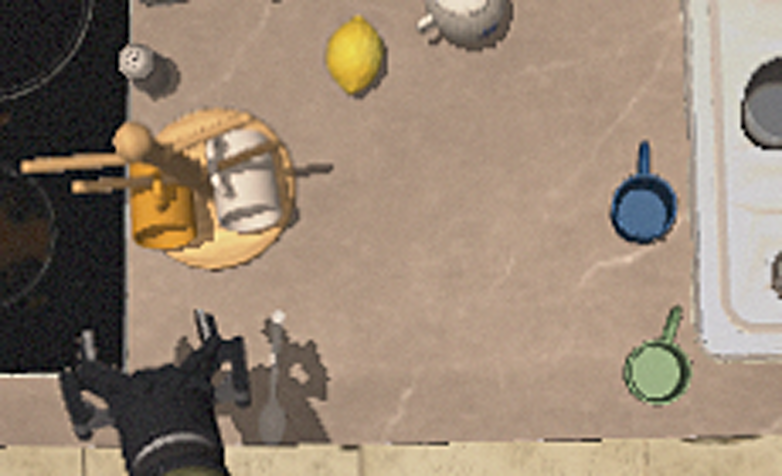

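Call:
arm_command:
  delta_rot:
    - [0,0,0]
    - [0.08,0.12,0.06]
    - [0.16,0.24,0.11]
    - [0.24,0.36,0.17]
    - [0.32,0.48,0.23]
    - [0.4,0.6,0.28]
    - [0.465,0.705,0.333]
    - [0.465,0.705,0.333]
    - [0.465,0.705,0.333]
    - [0.465,0.705,0.333]
  slide:
    - [0,-0.04,-0.05]
    - [0,-0.09,-0.09]
    - [0,-0.15,-0.13]
    - [0,-0.21,-0.16]
    - [-0.002,-0.26,-0.167]
    - [-0.002,-0.32,-0.167]
    - [-0.002,-0.37,-0.167]
    - [-0.002,-0.397,-0.167]
    - [-0.002,-0.397,-0.167]
    - [-0.002,-0.397,-0.167]
  hand: [0,0,0,0,0,0,0,0,0,0]

```text
t: 43.7
tcp_pos: [0.4455, -0.2272, 0.2104]
eef_rot: [0.14, 0.99, 0.001, -0.0]
force: [-0.1, 0.6, -0.0]
gripper_width: 0.998
```

```bash
python3 - <<'E'
from h import *
st();go([.446,-.228,.066],down(-.28))
s=capture("side"); save(s,"s21.png",(170,150,290,280),4.5)
for q in["green_mug","green_mug_eye"]:print(q,[(round(a["score"],2),np.round(a["at"],3).tolist()) for a in place_of(q,s)][:2])
E
```

```text
t 43.70 tcp [ 0.4455 -0.2272  0.2104] q [-4.720e-01  2.430e-01 -2.850e-01  1.044e+00  1.000e-03 -1.920e-01] F [-0.1  0.6 -0. ] w 0.998
rot [0.0012, -0.0007, -0.0002] slide [-0.0008, -0.0008, 0.1444] dist 0.144
green_mug [(0.56, [0.444, -0.229, 0.002])]
green_mug_eye [(0.65, [0.485, -0.24, 0.041])]
```

View pics/s21.png

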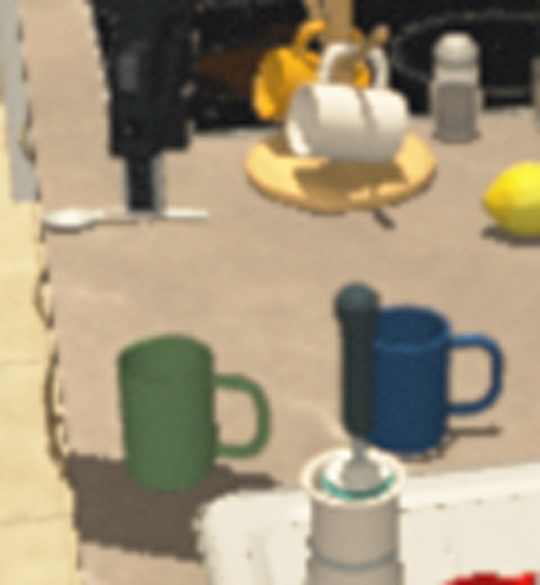

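Call:
arm_command:
  delta_rot:
    - [0,0,0]
    - [0,0,0]
    - [0,0,0]
    - [0,0,0]
    - [0,0,0]
    - [0,0,0]
    - [0,0,0]
    - [0,0,0]
    - [0,0,0]
  slide:
    - [-0.001,-0.001,0.05]
    - [-0.001,-0.001,0.1]
    - [-0.001,-0.001,0.135]
    - [-0.001,-0.001,0.144]
    - [-0.001,-0.001,0.144]
    - [-0.001,-0.001,0.144]
    - [-0.001,-0.001,0.144]
    - [-0.001,-0.001,0.144]
    - [-0.001,-0.001,0.144]
  hand: [0,0,0,0,0,255,255,255,255]
  newtons: 90

```text
t: 44.98
tcp_pos: [0.4482, -0.2292, 0.0689]
eef_rot: [0.139, 0.99, -0.0, 0.002]
force: [-1.0, 1.4, 8.2]
gripper_width: 0.683
```

Call:
arm_command:
  delta_rot:
    - [0,0,0]
    - [0,0,0]
    - [0,0,0]
    - [0,0,0]
    - [0,0,0]
    - [0,0,0]
  slide:
    - [0,0,-0.05]
    - [0,0,-0.1]
    - [0,0,-0.15]
    - [0,0,-0.2]
    - [0,0,-0.25]
    - [0,0,-0.25]
  hand: [255,255,255,255,255,255]

```text
t: 45.72
tcp_pos: [0.4486, -0.2301, 0.3218]
eef_rot: [0.14, 0.99, -0.002, 0.005]
force: [1.2, -0.4, -1.6]
gripper_width: 0.681
```

```bash
python3 - <<'E'
from h import *
chk(1,.21,"green_mug","g0")
e=(-.040,.001,.029)
X,r=eyeT(1,.21,.18,e);print(X); z=r.as_matrix()[:,2]; W=X-.16*z; print(W.round(3)); go(W,r)
E
```

```text
t 45.73 tcp [ 0.4486 -0.2301  0.3218] q [-0.474  0.197 -0.052  1.311  0.    -0.194] F [ 1.2 -0.4 -1.6] w 0.681
green_mug 0.85 [ 0.444 -0.231  0.254] tool [ 0.0052 -0.0022  0.0681] 
green_mug_eye 0.93 [ 0.485 -0.243  0.293] tool [-0.0386 -0.0023  0.029 ] rod s -0.281 n -0.2294 v 0.2985
[0.55319668 0.33236127 0.30483767]
[0.447 0.277 0.411]
rot [-0.465, -0.7093, -0.3323] slide [0.1385, 0.4866, -0.0954] dist 0.515
```

Call:
arm_command:
  delta_rot:
    - [0,0,0]
    - [0,0,0]
    - [-0.08,-0.12,-0.06]
    - [-0.16,-0.24,-0.11]
    - [-0.24,-0.36,-0.17]
    - [-0.32,-0.48,-0.23]
    - [-0.4,-0.6,-0.28]
    - [-0.465,-0.709,-0.332]
    - [-0.465,-0.709,-0.332]
    - [-0.465,-0.709,-0.332]
  slide:
    - [0.01,0.06,-0.01]
    - [0.03,0.12,-0.03]
    - [0.05,0.18,-0.05]
    - [0.07,0.24,-0.07]
    - [0.09,0.3,-0.09]
    - [0.11,0.36,-0.0954]
    - [0.13,0.42,-0.0954]
    - [0.1385,0.4866,-0.0954]
    - [0.1385,0.4866,-0.0954]
    - [0.1385,0.4866,-0.0954]
  hand: [255,255,255,255,255,255,255,255,255,255]

```text
t: 47.28
tcp_pos: [0.4463, 0.2781, 0.4095]
eef_rot: [-0.035, 0.912, 0.174, 0.369]
force: [0.3, -0.2, -1.6]
gripper_width: 0.679
```

```bash
python3 - <<'E'
from h import *
chk(1,.21,"green_mug","g1",((150,30,290,200),(60,130,220,260)))
X,r=eyeT(1,.21,.18,(-.040,.001,.029));go(X,r)
E
```

```text
t 47.27 tcp [0.4463 0.2781 0.4095] q [ 0.612 -0.298 -0.641  0.393 -0.098  0.492] F [ 0.3 -0.2 -1.6] w 0.679
green_mug 0.71 [0.488 0.302 0.36 ] tool [0.0052 0.0001 0.0691] 
green_mug_eye 0.8 [0.492 0.285 0.417] tool [-0.0379 -0.0005  0.0276] rod s 0.212 n -0.1180 v 0.1038
green_mug 0.85 [0.488 0.301 0.36 ] tool [ 0.0043 -0.0012  0.0683] 
green_mug_eye 0.65 [0.495 0.284 0.418] tool [-0.041  -0.0015  0.0283] rod s 0.212 n -0.1154 v 0.1058
rot [-0.0023, 0.0027, 0.0003] slide [0.0019, 0.0016, 0.1604] dist 0.16
```

View pics/s_g1.png

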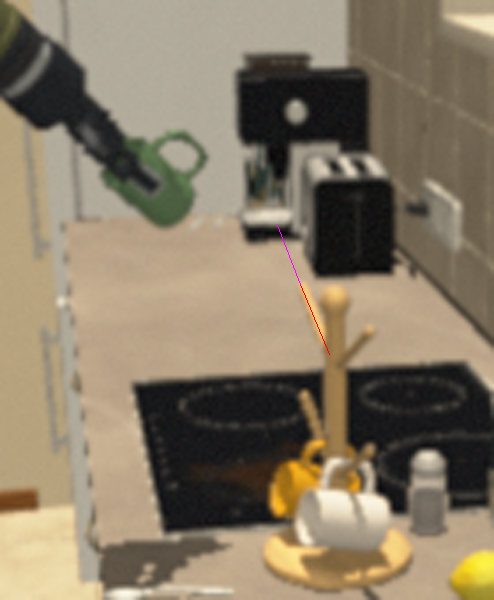

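Call:
arm_command:
  delta_rot:
    - [0,0,0]
    - [0,0,0]
    - [0,0,0]
    - [0,0,0]
    - [0,0,0]
    - [0,0,0]
  slide:
    - [0,0.002,0.05]
    - [0,0.003,0.1]
    - [0,0.0035,0.14]
    - [0,0.0035,0.163]
    - [0,0.0035,0.163]
    - [0,0.0035,0.163]
  hand: [255,255,255,255,255,255]

```text
t: 48.32
tcp_pos: [0.5557, 0.3356, 0.3056]
eef_rot: [-0.033, 0.912, 0.175, 0.371]
force: [-0.2, 0.7, -1.2]
gripper_width: 0.686
```

```bash
python3 - <<'E'
from h import *
chk(1,.21,"green_mug","g2",((180,60,290,200),(60,130,190,230)))
E
```

```text
t 48.33 tcp [0.5557 0.3356 0.3056] q [ 0.578  0.009 -0.694  0.026 -0.076  0.472] F [-0.2  0.7 -1.2] w 0.686
green_mug 0.7 [0.594 0.36  0.256] tool [0.0086 0.0014 0.0668] 
green_mug_eye 0.72 [0.604 0.339 0.309] tool [-0.037  -0.0051  0.0307] rod s 0.176 n 0.0022 v -0.0021
green_mug 0.8 [0.602 0.36  0.256] tool [ 0.0023 -0.0004  0.0713] 
green_mug_eye 0.92 [0.606 0.342 0.313] tool [-0.0412 -0.0013  0.0306] rod s 0.180 n 0.0050 v -0.0003
```

View pics/s_g2.png

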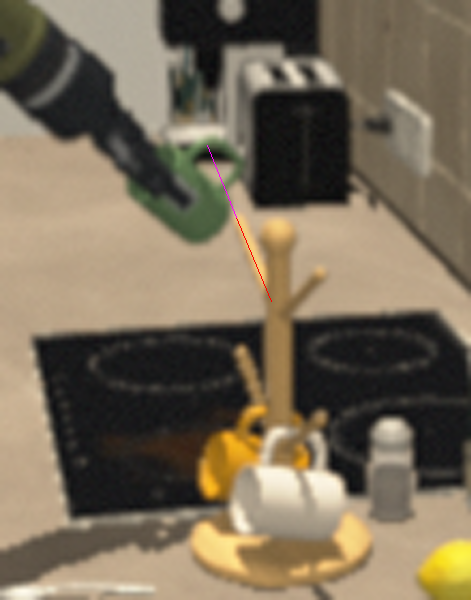

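View pics/t_g2.png

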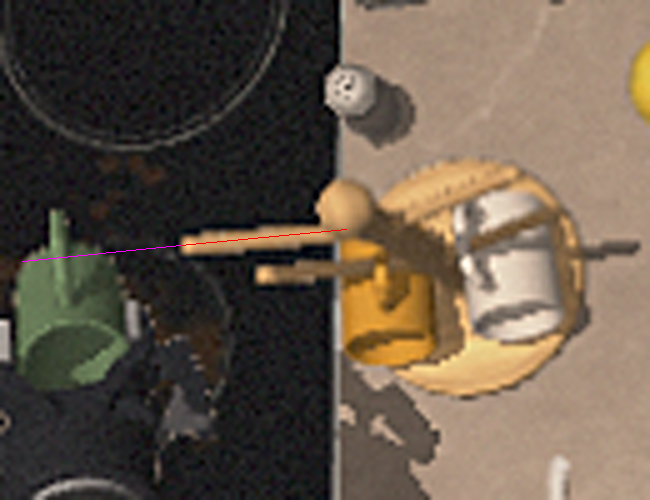

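Call:
arm_command:
  delta_rot:
    - [0,0,0]
    - [0,0,0]
    - [0,0,0]
    - [0,0,0]
  slide:
    - [0.006,-0.019,0.002]
    - [0.01,-0.038,0.0065]
    - [0.0145,-0.057,0.0105]
    - [0.0145,-0.057,0.0105]
  hand: [255,255,255,255]

```text
t: 49.12
tcp_pos: [0.5617, 0.2847, 0.2679]
eef_rot: [-0.032, 0.913, 0.173, 0.369]
force: [-0.6, -0.1, -1.4]
gripper_width: 0.687
```

```bash
python3 - <<'E'
from h import *
chk(1,.21,"green_mug","g3",((200,60,290,180),(80,140,180,220)))
E
```

```text
t 49.12 tcp [0.5617 0.2847 0.2679] q [ 0.466  0.02  -0.795 -0.083  0.006  0.399] F [-0.6 -0.1 -1.4] w 0.687
green_mug 0.59 [0.604 0.305 0.22 ] tool [ 0.0041 -0.0032  0.0669] 
green_mug_eye 0.61 [0.61  0.289 0.275] tool [-0.0395 -0.0026  0.0288] rod s 0.115 n -0.0017 v -0.0016
green_mug 0.8 [0.606 0.311 0.219] tool [0.0027 0.0021 0.0707] 
green_mug_eye 0.97 [0.612 0.292 0.277] tool [-0.0424 -0.      0.0294] rod s 0.118 n 0.0008 v -0.0008
```

View pics/s_g3.png

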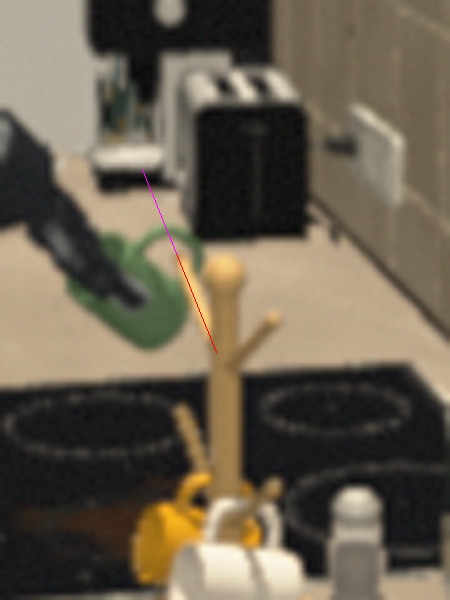

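View pics/t_g3.png

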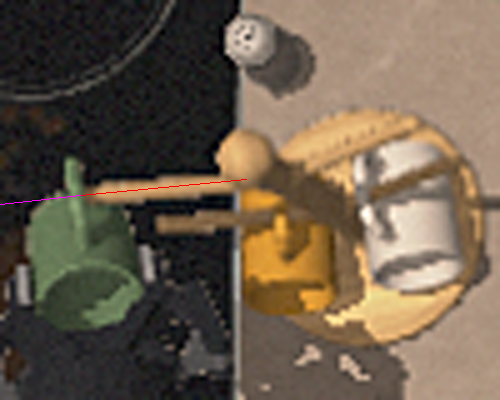

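Call:
arm_command:
  delta_rot:
    - [0,0,0]
    - [0,0,0]
    - [0,0,0]
    - [0,0,0]
  slide:
    - [0.002,-0.01,0.002]
    - [0.0045,-0.023,0.0045]
    - [0.0085,-0.04,0.0085]
    - [0.0085,-0.04,0.0085]
  hand: [255,255,255,255]

```text
t: 49.92
tcp_pos: [0.569, 0.2514, 0.2454]
eef_rot: [-0.032, 0.913, 0.174, 0.369]
force: [-0.4, 0.9, -1.1]
gripper_width: 0.686
```

```bash
python3 - <<'E'
from h import *
chk(1,.21,"green_mug","g4",((200,60,290,180),(80,140,180,220)))
E
```

```text
t 49.92 tcp [0.569  0.2514 0.2454] q [ 0.384  0.04  -0.849 -0.156  0.068  0.343] F [-0.4  0.9 -1.1] w 0.686
green_mug 0.69 [0.609 0.276 0.197] tool [0.0057 0.0016 0.0677] 
green_mug 0.92 [0.616 0.276 0.2  ] tool [-0.0007  0.0006  0.0698] 
green_mug_eye 0.65 [0.619 0.258 0.256] tool [-0.0425  0.0002  0.0285] rod s 0.078 n 0.0008 v 0.0008
```

View pics/s_g4.png

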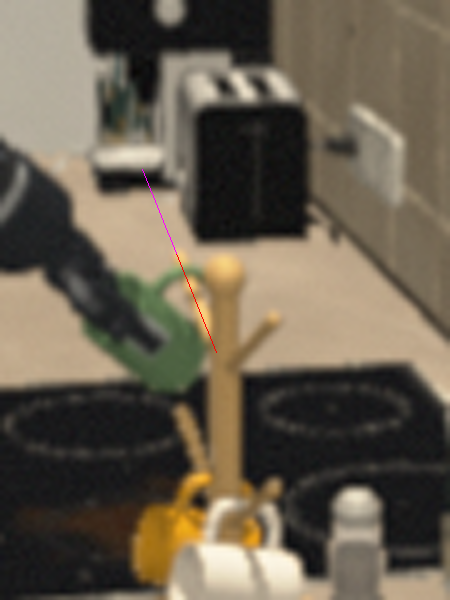

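View pics/t_g4.png

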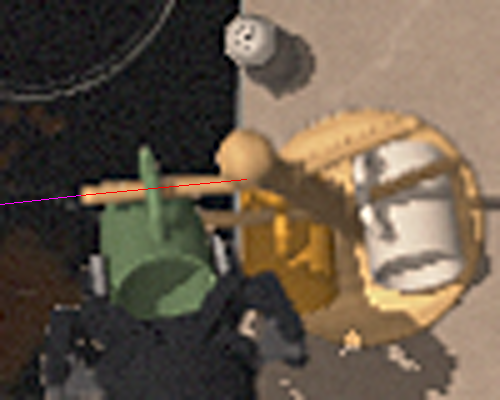

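Call:
arm_command:
  delta_rot:
    - [0,0,0]
    - [0,0,0]
    - [0,0,0]
    - [0,0,0]
    - [0,0,0]
  slide:
    - [0.0028,-0.0012,0.0026]
    - [0.0028,-0.0012,0.0026]
    - [0.0028,-0.0012,0.0026]
    - [0.0028,-0.0012,0.0026]
    - [0.0028,-0.0012,0.0026]
  hand: [255,35,35,35,35]

```text
t: 50.85
tcp_pos: [0.5699, 0.2535, 0.2442]
eef_rot: [-0.033, 0.912, 0.175, 0.371]
force: [1.0, -0.2, 1.3]
gripper_width: 0.862
```

```bash
python3 - <<'E'
from h import *
chk(1,.21,"green_mug","g5",((200,60,290,180),(80,140,180,220)))
E
```

```text
t 50.85 tcp [0.5699 0.2535 0.2442] q [ 0.386  0.045 -0.853 -0.17   0.068  0.344] F [ 1.  -0.2  1.3] w 0.862
green_mug_eye 0.74 [0.628 0.225 0.222] tool [-0.0282 -0.0443  0.0438] rod s 0.030 n 0.0031 v -0.0072
green_mug 0.88 [0.658 0.237 0.173] tool [-0.0157 -0.0533  0.1004] 
green_mug_eye 0.79 [0.632 0.229 0.222] tool [-0.0317 -0.041   0.0476] rod s 0.033 n 0.0084 v -0.0083
```

View pics/s_g5.png

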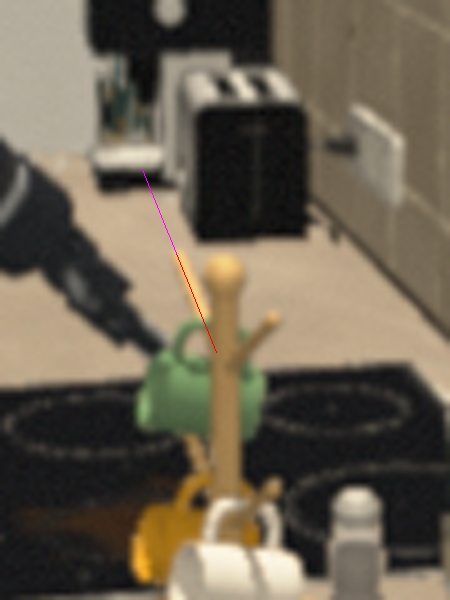

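View pics/t_g5.png

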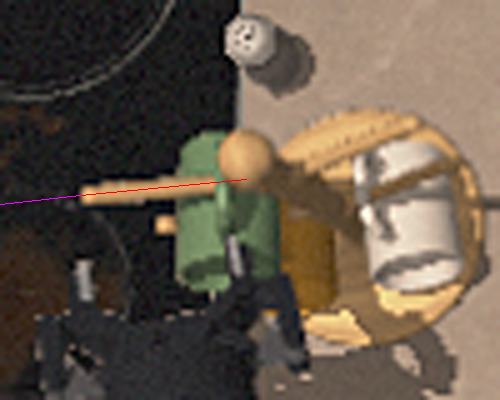

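Hung. Retreat and look at the blue mug.

Call:
arm_command:
  delta_rot:
    - [0,0,0]
    - [0,0,0]
    - [0,0,0]
    - [0,0,0]
    - [0,0,0]
  slide:
    - [0,0,-0.02]
    - [0,0,-0.04]
    - [0,0,-0.08]
    - [0,0,-0.13]
    - [0,0,-0.14]
  hand: [35,35,35,0,0]

```text
t: 51.78
tcp_pos: [0.4764, 0.205, 0.3401]
eef_rot: [-0.033, 0.911, 0.175, 0.373]
force: [1.2, -0.2, -0.8]
gripper_width: 0.998
```

```bash
python3 - <<'E'
from h import *
o=st(); s=capture("side"); save(s,"s22.png",(150,80,320,270),3.1); t=capture("top"); save(t,"t22.png",(90,130,350,270),3)
for p in(s,t):
  for q in["blue_mug"]:
    print(q,[(round(a["score"],2),np.round(a["at"],3).tolist()) for a in place_of(q,p)][:2],[(round(a["score"],2),np.round(a["at"],3).tolist()) for a in place_of(q+"_eye",p)][:2])
go([.595,-.217,.23],down(-.03))
E
```

```text
t 51.77 tcp [0.4764 0.205  0.3401] q [ 0.354 -0.275 -0.821  0.179  0.092  0.322] F [ 1.2 -0.2 -0.8] w 0.998
blue_mug [(0.9, [0.575, -0.505, -0.001]), (0.73, [0.592, -0.217, 0.0])] [(0.7, [0.6, -0.469, 0.046]), (0.55, [0.634, -0.221, 0.041])]
blue_mug [(0.73, [0.669, 0.162, 0.051]), (0.65, [0.571, -0.505, -0.004])] [(0.81, [0.601, -0.468, 0.037]), (0.6, [0.64, -0.219, 0.037])]
rot [0.3708, 0.7558, 0.097] slide [-0.0422, -0.4491, 0.0035] dist 0.451
```

View pics/s22.png

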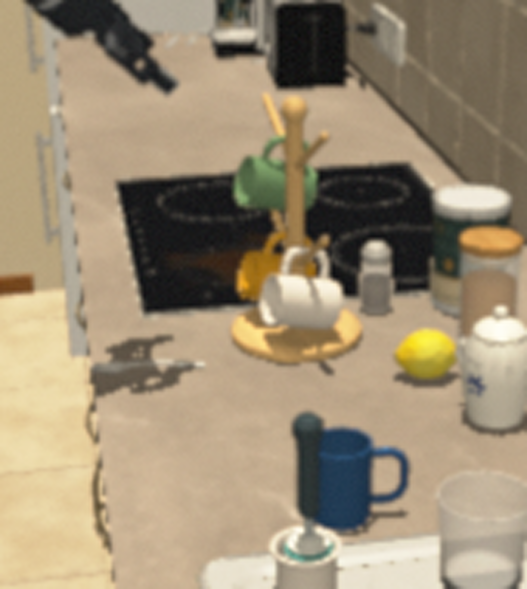

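View pics/t22.png

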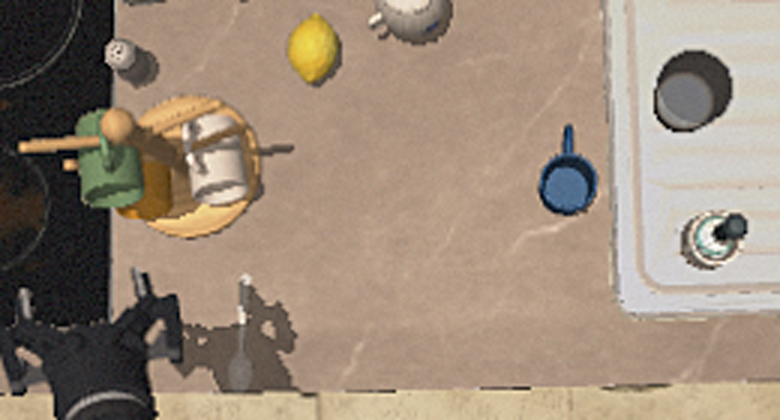

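Call:
arm_command:
  delta_rot:
    - [0.03,0.06,0]
    - [0.09,0.2,0.03]
    - [0.15,0.34,0.05]
    - [0.23,0.48,0.07]
    - [0.3,0.62,0.08]
    - [0.37,0.756,0.097]
    - [0.37,0.756,0.097]
    - [0.37,0.756,0.097]
    - [0.37,0.756,0.097]
    - [0.37,0.756,0.097]
  slide:
    - [0,-0.055,-0.03]
    - [0,-0.11,-0.04]
    - [-0.005,-0.17,-0.04]
    - [-0.01,-0.23,-0.03]
    - [-0.02,-0.29,-0.02]
    - [-0.03,-0.35,0]
    - [-0.04,-0.41,0.0035]
    - [-0.042,-0.449,0.0035]
    - [-0.042,-0.449,0.0035]
    - [-0.042,-0.449,0.0035]
  hand: [0,0,0,0,0,0,0,0,0,0]

```text
t: 53.32
tcp_pos: [0.5949, -0.2165, 0.2299]
eef_rot: [0.015, 1.0, 0.001, -0.0]
force: [-0.2, 0.4, 0.1]
gripper_width: 0.996
```

```bash
python3 - <<'E'
from h import *
st();go([.595,-.217,.066],down(-.03))
s=capture("side"); save(s,"s23.png",(200,130,320,260),4.5)
for q in["blue_mug","blue_mug_eye"]:print(q,[(round(a["score"],2),np.round(a["at"],3).tolist()) for a in place_of(q,s)][:2])
E
```

```text
t 53.33 tcp [ 0.5949 -0.2165  0.2299] q [-0.35   0.459  0.096  1.209  0.003 -0.321] F [-0.2  0.4  0.1] w 0.996
rot [0.003, -0.0001, 0.0002] slide [-0.0001, -0.0009, 0.1639] dist 0.164
blue_mug [(0.72, [0.752, 0.053, -0.003]), (0.67, [0.594, -0.218, 0.001])]
blue_mug_eye [(0.94, [0.602, -0.472, 0.042]), (0.83, [0.635, -0.222, 0.044])]
```

View pics/s23.png

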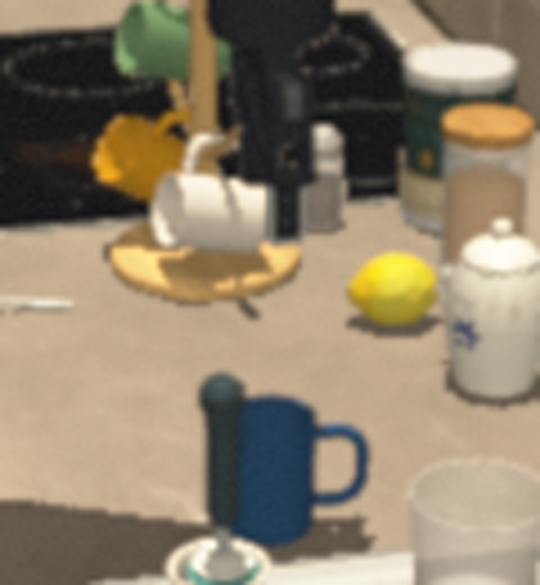

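Call:
arm_command:
  delta_rot:
    - [0,0,0]
    - [0,0,0]
    - [0,0,0]
    - [0,0,0]
    - [0,0,0]
    - [0,0,0]
    - [0,0,0]
    - [0,0,0]
    - [0,0,0]
  slide:
    - [0,-0.001,0.05]
    - [0,-0.001,0.1]
    - [0,-0.001,0.15]
    - [0,-0.001,0.164]
    - [0,-0.001,0.164]
    - [0,-0.001,0.164]
    - [0,-0.001,0.164]
    - [0,-0.001,0.164]
    - [0,-0.001,0.164]
  hand: [0,0,0,0,0,255,255,255,255]
  newtons: 90

```text
t: 54.6
tcp_pos: [0.5977, -0.2182, 0.071]
eef_rot: [0.015, 1.0, 0.0, 0.004]
force: [-0.6, 1.5, 5.0]
gripper_width: 0.685
```

Call:
arm_command:
  delta_rot:
    - [0,0,0]
    - [0,0,0]
    - [0,0,0]
    - [0,0,0]
    - [0,0,0]
    - [0,0,0]
  slide:
    - [0,0,-0.05]
    - [0,0,-0.1]
    - [0,0,-0.15]
    - [0,0,-0.2]
    - [0,0,-0.25]
    - [0,0,-0.25]
  hand: [255,255,255,255,255,255]

```text
t: 55.35
tcp_pos: [0.597, -0.2189, 0.3243]
eef_rot: [0.015, 1.0, -0.001, 0.007]
force: [0.4, -0.1, -1.6]
gripper_width: 0.687
```

```bash
python3 - <<'E'
from h import *
chk(-1,.21,"blue_mug","b0")
e=(-.040,.001,.029)
X,r=eyeT(-1,.21,.18,e);print(X); z=r.as_matrix()[:,2]; W=X-.15*z+[0,-.02,0]; print(W.round(3)); go(W,r)
E
```

```text
t 55.35 tcp [ 0.597  -0.2189  0.3243] q [-0.353  0.436  0.302  1.423  0.002 -0.323] F [ 0.4 -0.1 -1.6] w 0.687
blue_mug 0.84 [ 0.57  -0.503  0.003] tool [ 0.0234 -0.2842  0.3217] 
blue_mug_eye 0.94 [ 0.6   -0.47   0.041] tool [-0.0062 -0.2499  0.2842] rod s 0.432 n -0.1625 v -0.5092
blue_mug_eye 0.64 [ 0.601 -0.471  0.04 ] tool [-0.0073 -0.251   0.2854] rod s 0.433 n -0.1617 v -0.5110
[0.6127801  0.03842703 0.30542871]
[0.501 0.027 0.405]
rot [0.1945, -0.8252, -0.3371] slide [0.1001, 0.2425, -0.0887] dist 0.277
```

Call:
arm_command:
  delta_rot:
    - [0,0,0]
    - [0.03,-0.12,-0.05]
    - [0.07,-0.28,-0.11]
    - [0.1,-0.42,-0.17]
    - [0.13,-0.56,-0.23]
    - [0.17,-0.7,-0.29]
    - [0.194,-0.825,-0.337]
    - [0.194,-0.825,-0.337]
    - [0.194,-0.825,-0.337]
  slide:
    - [0.03,0.03,-0.02]
    - [0.06,0.07,-0.04]
    - [0.08,0.12,-0.06]
    - [0.1,0.17,-0.08]
    - [0.1,0.22,-0.088]
    - [0.1,0.2425,-0.088]
    - [0.1,0.2425,-0.088]
    - [0.1,0.2425,-0.088]
    - [0.1,0.2425,-0.088]
  hand: [255,255,255,255,255,255,255,255,255]

```text
t: 56.78
tcp_pos: [0.5025, 0.027, 0.4066]
eef_rot: [-0.148, 0.9, -0.099, 0.398]
force: [0.4, 0.6, -1.1]
gripper_width: 0.682
```

```bash
sed -i 's/for a in place_of(q,p)\[:1\]:$/for a in [b for b in place_of(q,p) if np.linalg.norm(np.array(b["at"])-x)<.2][:1]:/' h.py; grep -c 'norm(np.array(b' h.py; python3 - <<'E'
from h import *
chk(-1,.21,"blue_mug","b1",((170,30,310,200),(80,120,240,250)))
X,r=eyeT(-1,.21,.18,(-.040,.001,.029));go(X,r)
E
```

```text
1
t 56.77 tcp [0.5025 0.027  0.4066] q [ 0.157 -0.338 -0.671  0.407 -0.177 -0.248] F [ 0.4  0.6 -1.1] w 0.682
blue_mug 0.63 [0.55  0.024 0.358] tool [0.0046 0.0031 0.0678] 
blue_mug_eye 0.66 [0.545 0.037 0.413] tool [-0.0354 -0.0006  0.0269] rod s 0.230 n -0.1151 v 0.0868
blue_mug 0.72 [0.551 0.025 0.362] tool [0.0006 0.002  0.0663] 
blue_mug_eye 0.87 [0.552 0.042 0.415] tool [-0.0427  0.0018  0.0307] rod s 0.229 n -0.1072 v 0.0900
rot [-0.0019, 0.0029, -0.0003] slide [-0.0043, 0.0201, 0.1484] dist 0.15
```

View pics/s_b1.png

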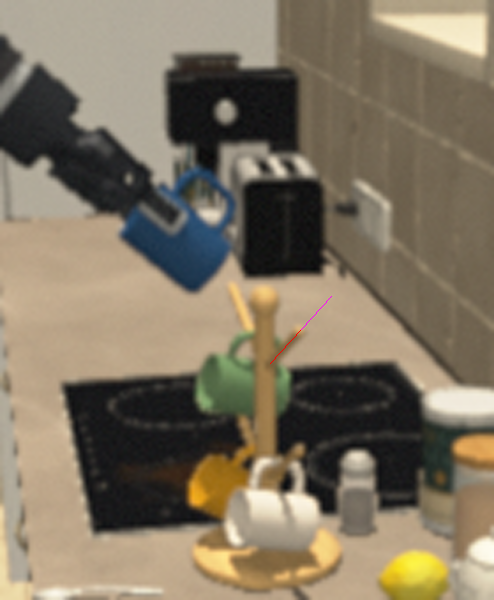

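Call:
arm_command:
  delta_rot:
    - [0,0,0]
    - [0,0,0]
    - [0,0,0]
    - [0,0,0]
    - [0,0,0]
    - [0,0,0]
  slide:
    - [-0.002,0,0.05]
    - [-0.003,0.005,0.1]
    - [-0.004,0.02,0.135]
    - [-0.004,0.02,0.148]
    - [-0.004,0.02,0.148]
    - [-0.004,0.02,0.148]
  hand: [255,255,255,255,255,255]

```text
t: 57.82
tcp_pos: [0.6113, 0.0382, 0.306]
eef_rot: [-0.149, 0.899, -0.099, 0.399]
force: [0.2, 0.6, -1.5]
gripper_width: 0.685
```

```bash
python3 - <<'E'
from h import *
chk(-1,.21,"blue_mug","b2",((200,50,310,190),(90,120,210,220)))
E
```

```text
t 57.83 tcp [0.6113 0.0382 0.306 ] q [ 0.142 -0.052 -0.751  0.036 -0.166 -0.259] F [ 0.2  0.6 -1.5] w 0.685
blue_mug 0.93 [0.659 0.036 0.258] tool [0.0033 0.0032 0.0669] 
blue_mug_eye 0.85 [0.654 0.048 0.316] tool [-0.0374 -0.0023  0.0246] rod s 0.184 n -0.0066 v 0.0008
blue_mug 0.59 [0.66  0.03  0.258] tool [ 0.0044 -0.0026  0.0685] 
blue_mug_eye 0.9 [0.663 0.05  0.311] tool [-0.0406 -0.0001  0.0342] rod s 0.180 n 0.0026 v -0.0027
```

View pics/s_b2.png

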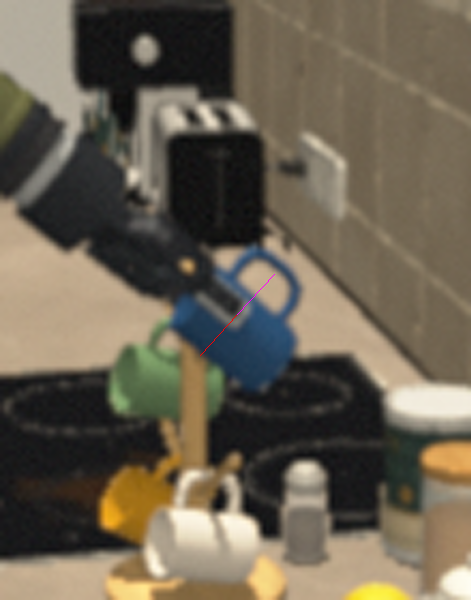

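View pics/t_b2.png

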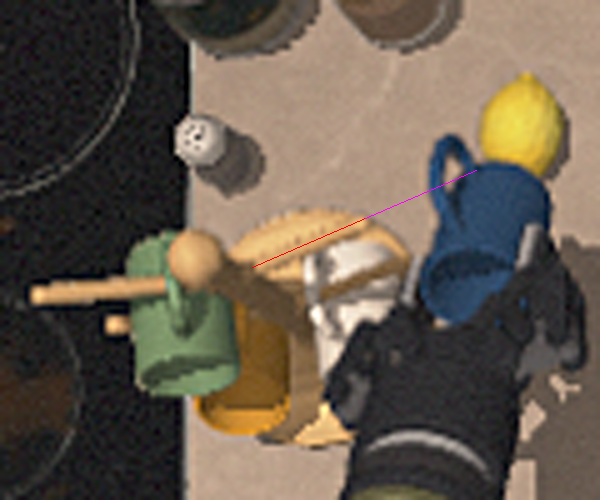

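Call:
arm_command:
  delta_rot:
    - [0,0,0]
    - [0,0,0]
    - [0,0,0]
    - [0,0,0]
  slide:
    - [0.003,0.019,0.0055]
    - [0.0075,0.038,0.01]
    - [0.012,0.059,0.0145]
    - [0.012,0.059,0.0145]
  hand: [255,255,255,255]

```text
t: 58.62
tcp_pos: [0.602, 0.0895, 0.2677]
eef_rot: [-0.15, 0.9, -0.099, 0.397]
force: [0.6, 0.4, -1.3]
gripper_width: 0.682
```

```bash
python3 - <<'E'
from h import *
chk(-1,.21,"blue_mug","b3",((200,50,310,190),(90,120,210,220)))
E
```

```text
t 58.62 tcp [0.602  0.0895 0.2677] q [ 0.273 -0.001 -0.812 -0.052 -0.26  -0.17 ] F [ 0.6  0.4 -1.3] w 0.682
blue_mug 0.85 [0.65  0.085 0.22 ] tool [0.0032 0.0008 0.0674] 
blue_mug_eye 0.84 [0.649 0.1   0.277] tool [-0.0398 -0.0014  0.0281] rod s 0.118 n -0.0013 v -0.0012
blue_mug 0.68 [0.652 0.088 0.222] tool [-0.0005  0.0027  0.068 ]
```

View pics/s_b3.png

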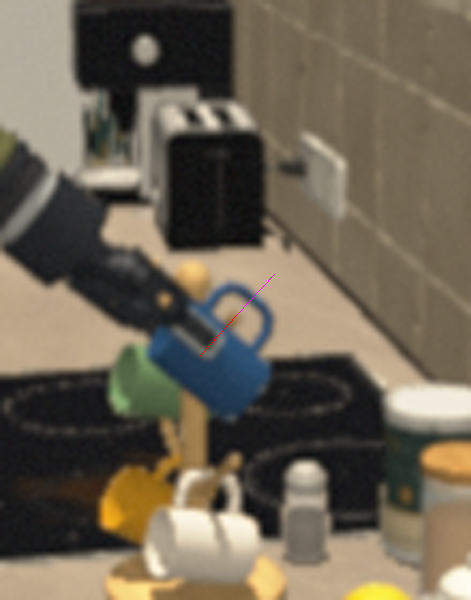

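View pics/t_b3.png

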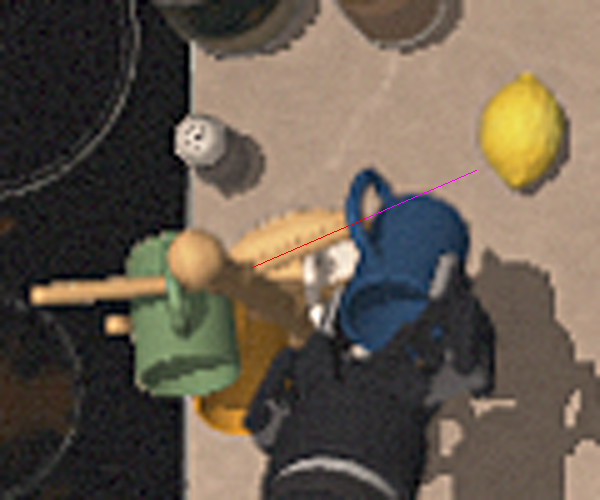

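Call:
arm_command:
  delta_rot:
    - [0,0,0]
    - [0,0,0]
    - [0,0,0]
    - [0,0,0]
  slide:
    - [0.002,0.01,0.002]
    - [0.0045,0.022,0.0045]
    - [0.008,0.038,0.008]
    - [0.008,0.038,0.008]
  hand: [255,255,255,255]

```text
t: 59.42
tcp_pos: [0.5956, 0.1222, 0.2449]
eef_rot: [-0.15, 0.9, -0.099, 0.397]
force: [-0.1, -0.6, -2.0]
gripper_width: 0.683
```

```bash
python3 - <<'E'
from h import *
chk(-1,.21,"blue_mug","b4",((200,50,310,190),(90,120,210,220)))
E
```

```text
t 59.42 tcp [0.5956 0.1222 0.2449] q [ 0.355  0.039 -0.841 -0.103 -0.319 -0.11 ] F [-0.1 -0.6 -2. ] w 0.683
blue_mug 0.89 [0.644 0.119 0.198] tool [0.0019 0.0015 0.0676] 
blue_mug_eye 0.48 [0.628 0.227 0.22 ] tool [-0.0397  0.0993  0.0346] rod s -0.020 n 0.0034 v 0.0255
blue_mug 0.72 [0.647 0.115 0.201] tool [ 0.0001 -0.0036  0.0677] 
blue_mug_eye 0.95 [0.645 0.137 0.251] tool [-0.0412  0.0026  0.0314] rod s 0.073 n 0.0023 v -0.0008
```

View pics/s_b4.png

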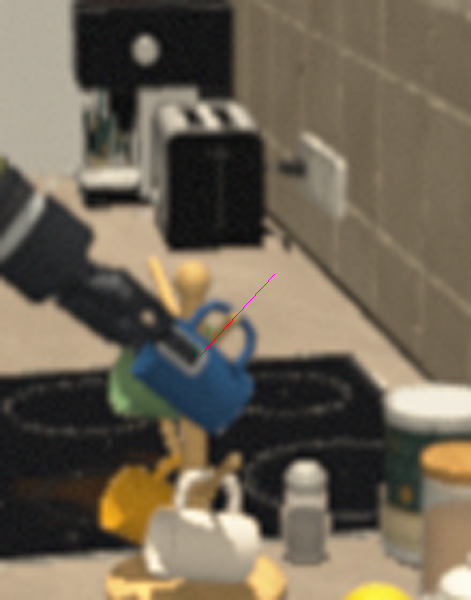

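View pics/t_b4.png

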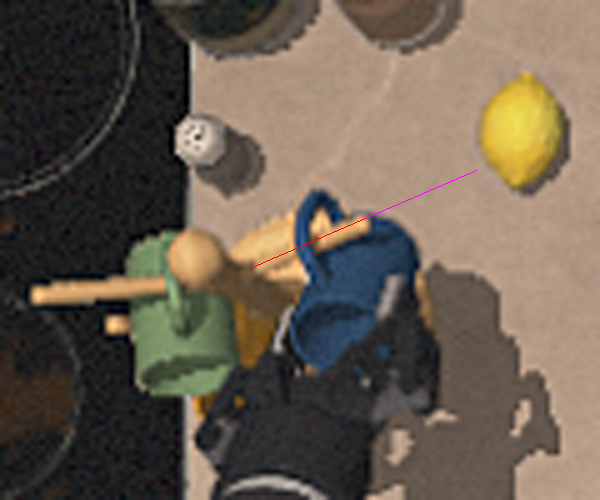

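Rod tip protrudes past the handle in both views (top (365,225), side (238,322)). Release.

Call:
arm_command:
  delta_rot:
    - [0,0,0]
    - [0,0,0]
    - [0,0,0]
    - [0,0,0]
    - [0,0,0]
  slide:
    - [0.0028,0.0012,0.0026]
    - [0.0028,0.0012,0.0026]
    - [0.0028,0.0012,0.0026]
    - [0.0028,0.0012,0.0026]
    - [0.0028,0.0012,0.0026]
  hand: [255,35,35,35,35]

```text
t: 60.35
tcp_pos: [0.5968, 0.121, 0.2432]
eef_rot: [-0.149, 0.9, -0.099, 0.398]
force: [-0.6, -0.1, 0.0]
gripper_width: 0.864
```

```bash
python3 - <<'E'
from h import *
chk(-1,.21,"blue_mug","b5",((200,50,310,190),(90,120,210,220)))
E
```

```text
t 60.35 tcp [0.5968 0.121  0.2432] q [ 0.353  0.043 -0.846 -0.116 -0.319 -0.11 ] F [-0.6 -0.1  0. ] w 0.864
blue_mug 0.96 [0.67  0.178 0.176] tool [-0.0203  0.0596  0.0957] 
blue_mug_eye 0.61 [0.635 0.164 0.225] tool [-0.0264  0.0385  0.0382] rod s 0.035 n -0.0022 v -0.0066
blue_mug 0.83 [0.667 0.169 0.174] tool [-0.0143  0.0521  0.0954] 
blue_mug_eye 0.81 [0.638 0.168 0.219] tool [-0.0264  0.0437  0.0439] rod s 0.029 n 0.0020 v -0.0087
```

View pics/s_b5.png

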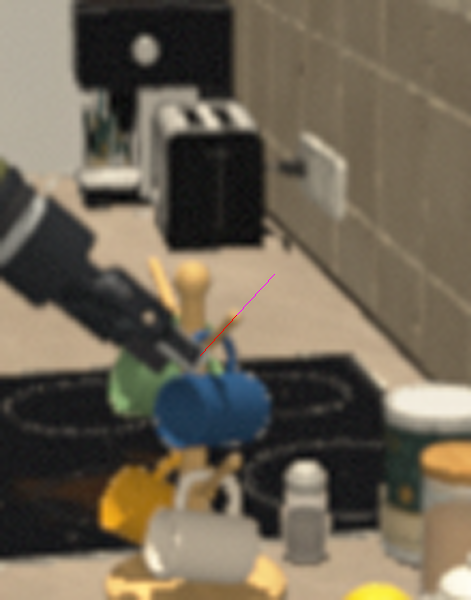

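View pics/t_b5.png

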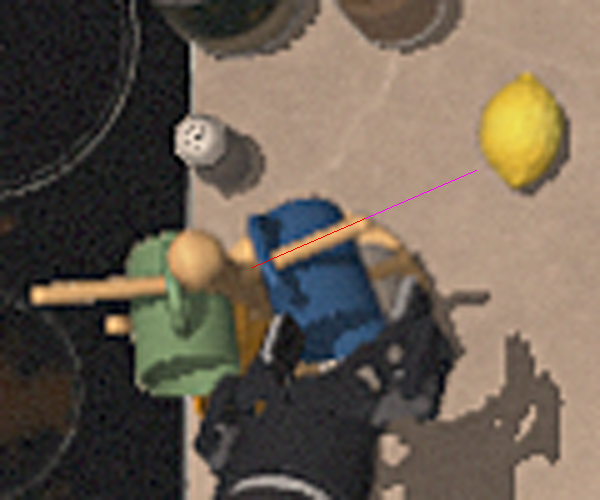

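Call:
arm_command:
  delta_rot:
    - [0,0,0]
    - [0,0,0]
    - [0,0,0]
    - [0,0,0]
    - [0,0,0]
    - [0,0,0]
    - [0,0,0]
    - [0,0,0]
    - [0,0,0]
    - [0,0,0]
  slide:
    - [0,0,-0.02]
    - [0,0,-0.04]
    - [0,0,-0.08]
    - [0,0,-0.13]
    - [0,0,-0.16]
    - [0,0,-0.16]
    - [0,0,-0.16]
    - [0,0,-0.16]
    - [0,0,-0.16]
    - [0,0,-0.16]
  hand: [35,35,35,0,0,0,0,0,0,0]

```text
t: 61.9
tcp_pos: [0.4774, 0.1303, 0.3483]
eef_rot: [-0.149, 0.9, -0.099, 0.397]
force: [-0.0, 0.5, 0.9]
gripper_width: 1.0
```

```bash
python3 - <<'E'
from h import *
o=st(); s=capture("side"); save(s,"s24.png",(180,80,320,290),2.8); t=capture("top"); save(t,"t24.png",(90,110,400,270),2.5)
print(tri([s],[(0,0)]) if 0 else "")
for p in(s,t):
  for q in["white_mug","blue_mug","yellow_mug","green_mug","brush","brush_holder","tumbler","lemon","teaspoon","salt_shaker"]:
    print(q,[(round(a["score"],2),np.round(a["at"],3).tolist()) for a in place_of(q,p)][:2])
E
```

```text
t 61.90 tcp [0.4774 0.1303 0.3483] q [ 0.522 -0.273 -0.772  0.325 -0.438  0.02 ] F [-0.   0.5  0.9] w 1.000

white_mug [(0.75, [0.67, 0.162, 0.05]), (0.74, [0.638, 0.239, 0.04])]
blue_mug [(0.83, [0.663, 0.166, 0.171]), (0.57, [0.572, -0.508, 0.0])]
yellow_mug [(0.81, [0.633, 0.24, 0.037])]
green_mug [(0.65, [0.653, 0.24, 0.174])]
brush []
brush_holder [(0.68, [0.53, -0.368, -0.0])]
tumbler [(0.76, [0.69, -0.352, 0.002])]
lemon [(0.71, [0.753, 0.056, -0.004]), (0.26, [0.668, 0.165, 0.048])]
teaspoon [(0.58, [0.447, 0.138, -0.003])]
salt_shaker [(0.69, [0.744, 0.262, 0.003])]
white_mug [(0.59, [0.666, 0.162, 0.052]), (0.17, [0.445, 0.135, -0.002])]
blue_mug [(0.6, [0.57, -0.505, -0.004]), (0.58, [0.666, 0.167, 0.175])]
yellow_mug [(0.77, [0.635, 0.237, 0.041]), (0.74, [0.666, 0.165, 0.172])]
green_mug [(0.7, [0.657, 0.241, 0.17]), (0.2, [0.692, -0.354, 0.002])]
brush [(0.7, [0.536, -0.369, 0.006])]
brush_holder [(0.7, [0.535, -0.372, -0.001]), (0.32, [0.746, 0.257, 0.0])]
tumbler [(0.91, [0.69, -0.349, 0.001])]
lemon [(0.6, [0.756, 0.057, -0.0])]
teaspoon [(0.64, [0.444, 0.135, 0.0])]
salt_shaker [(0.47, [0.746, 0.259, -0.001]), (0.41, [0.631, 0.166, 0.101])]
```

View pics/s24.png

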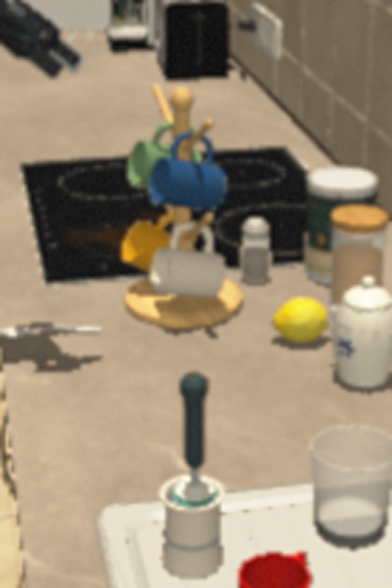

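View pics/t24.png

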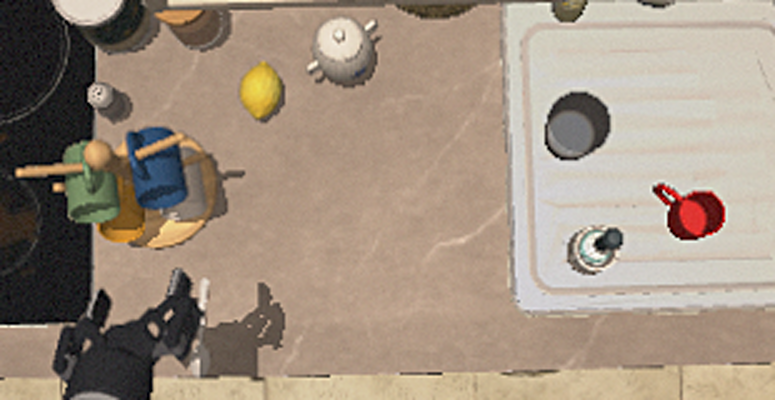

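```bash
python3 - <<'E'
from h import *
s=capture("side"); t=capture("top")
save(s,"s25.png",(215,100,275,200),6); save(t,"t25.png",(90,140,180,220),7)
for p in(s,t): print([(round(a["score"],2),np.round(a["at"],3).tolist()) for a in place_of("yellow_mug_eye",p)][:2])
E
```

```text
[(0.58, [0.626, 0.222, 0.096])]
[(0.66, [0.444, 0.135, -0.002]), (0.5, [0.63, 0.226, 0.097])]
```

View pics/s25.png

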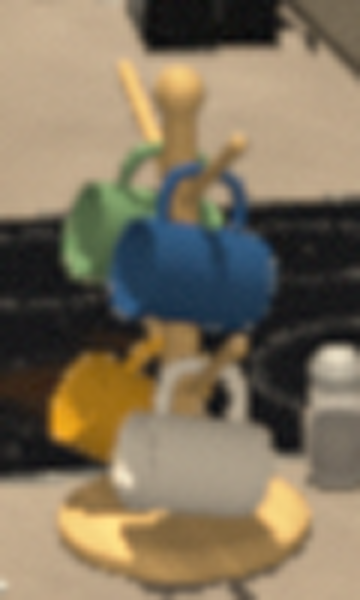

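View pics/t25.png

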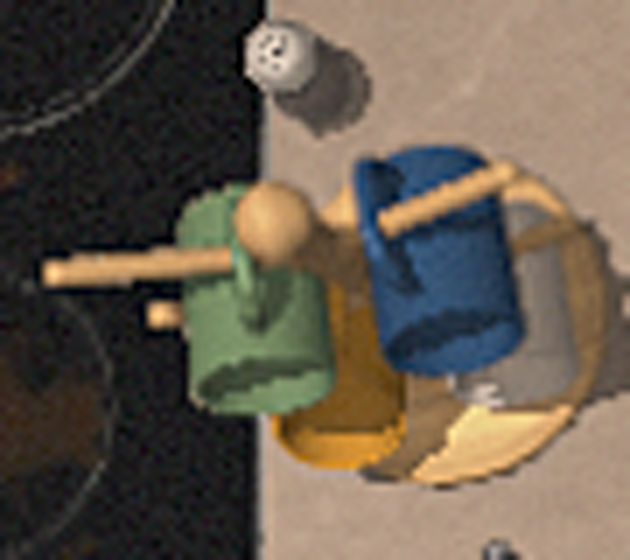

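Call:
arm_command:
  delta_rot:
    - [0,0,0]
    - [0,0,0]
    - [0,0,0]
    - [0,0,0]
    - [0,0,0]
    - [0,0,0]
    - [0,0,0]
    - [0,0,0]
    - [0,0,0]
    - [0,0,0]
  slide:
    - [0,0,-0.03]
    - [0,0,-0.06]
    - [0,0,-0.06]
    - [0,0,-0.06]
    - [0,0,-0.06]
    - [0,0,-0.06]
    - [0,0,-0.06]
    - [0,0,-0.06]
    - [0,0,-0.06]
    - [0,0,-0.06]
  hand: [0,0,0,0,0,0,0,0,0,0]

```text
t: 64.45
tcp_pos: [0.4325, 0.1341, 0.3889]
eef_rot: [-0.149, 0.9, -0.099, 0.398]
force: [0.5, 0.9, -0.8]
gripper_width: 1.001
```

```bash
python3 - <<'E'
from h import *
st()
s=capture("side"); t=capture("top")
save(s,"s26.png",(215,100,275,200),6); save(t,"t26.png",(90,140,180,220),7); save(s,"s26b.png",(220,190,290,290),6)
for p in(s,t):
  for q in["white_mug","blue_mug","yellow_mug","green_mug"]: print(q,[(round(a["score"],2),np.round(a["at"],3).tolist()) for a in place_of(q,p)][:1],[(round(a["score"],2),np.round(a["at"],3).tolist()) for a in place_of(q+"_eye",p)][:1])
E
```

```text
t 64.45 tcp [0.4325 0.1341 0.3889] q [ 0.621 -0.364 -0.705  0.519 -0.503  0.102] F [ 0.5  0.9 -0.8] w 1.001
white_mug [(0.6, [0.67, 0.162, 0.047])] [(0.7, [0.636, 0.164, 0.097])]
blue_mug [(0.73, [0.663, 0.163, 0.172])] [(0.78, [0.634, 0.165, 0.222])]
yellow_mug [(0.65, [0.634, 0.242, 0.039])] [(0.52, [0.623, 0.225, 0.096])]
green_mug [(0.61, [0.653, 0.237, 0.17])] [(0.68, [0.626, 0.224, 0.224])]
white_mug [(0.52, [0.666, 0.163, 0.053])] [(0.54, [0.668, 0.165, 0.054])]
blue_mug [(0.88, [0.666, 0.163, 0.174])] [(0.86, [0.637, 0.167, 0.222])]
yellow_mug [(0.84, [0.634, 0.234, 0.039])] [(0.79, [0.632, 0.226, 0.096])]
green_mug [(0.96, [0.655, 0.242, 0.17])] [(0.63, [0.628, 0.226, 0.222])]
```

View pics/s26.png

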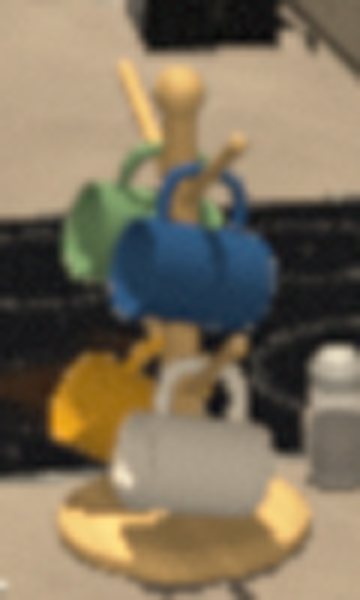

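View pics/s26b.png

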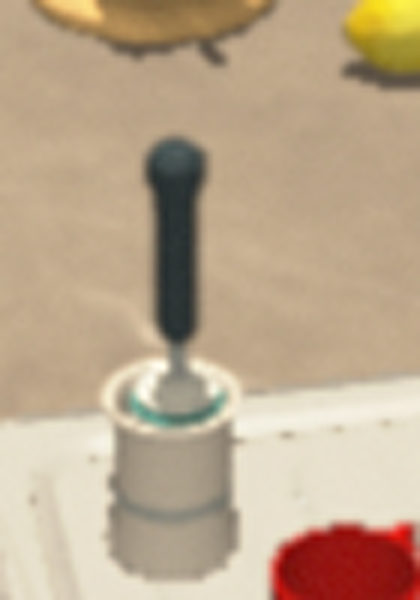

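```bash
python3 - <<'E'
import cv2,numpy as np
a=cv2.imread("pics/s20.png")[220:360,210:370];b=cv2.imread("pics/s22.png")[220:360,210:370]
c=cv2.imread("pics/s26.png")[300:600,0:320]; 
f=lambda i:cv2.resize(i,(390,340))
cv2.imwrite("pics/cmp.png",np.hstack([f(a),f(b)]))
E
```

```text
(no output)
```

View pics/cmp.png

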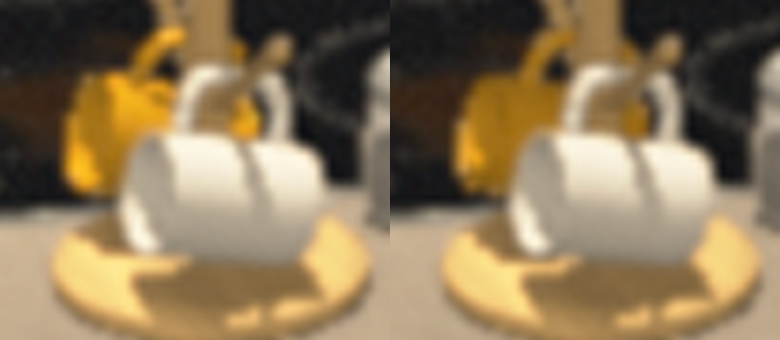

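```bash
python3 - <<'E'
from h import *
print(hand_in()); st()
E
```

```text
the job is handed in; nothing more can be done
None
the job is handed in; nothing more can be done
```

I brushed out the white, blue and yellow mugs in that order, put the brush back in its holder, and hung all four mugs on the tree. I handed the job in at about 65 s of the 210 s allowed. The hand-in gave no verdict.

- **Brushing:** in each mug the brush went down to the bottom, up to the rim and down again. The force reading rose to between 3 and 16 N at each bottom touch.
- **Brush:** it stands upright in its holder in the last side picture.
- **Mugs on the tree:** white is on the lower right arm, yellow lower left, green upper left and blue upper right. In two looks about 2.5 s apart the mugs had not moved, and the gripper was clear of everything.
- **Other things:** the tumbler, lemon, teaspoon and salt shaker measured within a few millimetres of where they started. I did not touch the red mug.

**Yellow mug tilted:** it hung level after I released it. While the arm was away fetching the blue mug it swung to about 35°, foot down, probably from the announced knock. Its handle is still on the arm, but by my estimate its foot edge may rest on the tree's base. I left it alone rather than risk dislodging the other mugs.

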